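# Knock a cheese loose in its closed mould with the spring knocker

## Task

Put every loose goat cheese brick (one to three of them) on the carved board, and free the cheese in the lidded mould with the spring knocker: cock its hammer back until the catch holds it by itself, stand the mould upside down (lid down) in the knocker's pocket, and trip the hammer with the brass trigger so that it raps the mould and comes to rest against it. Then take the mould out, turn it lid up again and stand it on the carved board with the bricks; the hammer is left uncocked, and the other cheeses are left alone.

Things in the scene. Friction and masses are not known exactly. Their poses are not given: they have to be found in the camera images.
- mould_mid (a point): Closed square cheese mould, 56 x 56 mm, 66 mm high, about 0.35 kg, lid up at the start: white body with upright slots and a dark groove below its 15 mm pale wooden lid, which is fast and flush with the sides. The point is its centre (33 mm from either end); z points out of the lid, x and y are square to the sides. It stands on either end and lies on any flat side. With a tilted hand grip above its centre: its corners lie 43 mm out.
- brick_a_mid (a point): White goat cheese brick, a rounded cube about 61 x 61 mm and 61 mm high, 0.15 kg; may be absent. The point is its centre, 30 mm above its underside; x and y are square to its sides. It stands on the knocker's bed in the hammer's way (its underside 12 mm above the counter).
- brick_b_mid (a point): White goat cheese brick like brick_a (61 x 62 x 59 mm), standing on the counter; may be absent. The point is its centre, 30 mm above its underside.
- brick_c_mid (a point): White goat cheese brick like brick_a, standing on the counter; may be absent. The point is its centre, 30 mm above its underside.
- board_top (a point): Carved wooden board fixed on the counter, 190 mm (its x) by 300 mm (its y), 22 mm high. The point is the middle of its top; z is up. A row of four cheeses along y, 72 mm apart, fits on it. The counter in front of it (about x = 0.465, y = 0.01 m), once bricks are cleared, is free for turning the mould.
- pocket (a point): Place for the mould on the knocker's fixed wooden bed: the point is on the bed's top (12 mm above the counter), mid-pocket; x points to the fence, z up. Fence: inner face at x = +29 mm, 52 mm high. Side kerbs: inner faces at y = -34 and +34 mm, 11 mm high. Open on the -x side, where the hammer head comes in; the head stands in the pocket until it is cocked.
- pivot (a point): Axis of the hammer's upright pivot, 90 mm above the counter (the pin ends at 80 mm). It lies at x = -49, y = +140 mm in the pocket's frame; with the hammer at 0 the arm runs from here along the pocket's -y.
- handle (a point): Upright round wooden handle on the end of the hammer's steel arm: 18 mm in diameter, standing free from 60 to 117 mm above the counter; the point is on its axis at 92 mm height, 140 mm from the pivot axis. The arm (18 mm wide, 44 to 60 mm high) turns in the horizontal plane; the round rubber-faced head (34 mm) juts 45 mm from its end on the striking side.
- hammer (a joint): Hammer angle, rad: 0 = uncocked, sprung against its stop; grows clockwise from above, the handle swinging to the pocket's -x. Pushing the handle takes 3 N at 0, 9 N at 1.2. The catch snaps in near 1.1: push to about 1.2 (stop 1.25), let go, and it stays near 1.09. Tripped, it pushes a mould to the fence and rests on it at 0.16 to 0.19; once the pocket is empty it returns to 0.
- trigger_top (a point): Top of the round brass trigger button, 34 mm in diameter, 52 mm above the counter, between two low steel cheeks (tops 34 mm above the counter); it lies at x = -129, y = +177 mm in the pocket's frame, outside the hammer's swing. z is up.
- trigger (a joint): How far the trigger is pressed down, in m: 0 up (spring, 3 N), 0.012 fully down (6 N). The hammer is let go at 0.008 to 0.010, which takes about 7 N with the hammer cocked. It springs back up.
- small_tomme_mid (a point): Small brown round cheese, 86 mm wide and 59 mm high, on the counter at the left: leave it alone.
- white_disc_mid (a point): Flat white round cheese, 127 mm wide and 40 mm high, on the round board at the left: leave it alone.

How it is judged:
On the way, in this order (a step that is already met when the one before it is completed fails the run):
1. the hammer is cocked and stays back (value of joint hammer above 1.05 rad and velocity of joint hammer below 0.2 rad/s and value of joint trigger below 0.004 m), for 0.3 s.
2. the mould stands upside down in the pocket while the hammer is cocked (value of joint hammer above 1.05 rad and x of mould_mid in the frame of pocket between -0.03 and 0.008 m and y of mould_mid in the frame of pocket between -0.012 and 0.012 m and z of mould_mid in the frame of pocket between 0.026 and 0.04 m and angle between mould_mid's own z axis and vertical above 2.99 rad), for 0.3 s.
3. the trigger is pressed and the hammer flies, the mould being upside down in the pocket (value of joint trigger above 0.005 m and value of joint hammer below 0.95 rad and x of mould_mid in the frame of pocket between -0.03 and 0.008 m and y of mould_mid in the frame of pocket between -0.012 and 0.012 m and z of mould_mid in the frame of pocket between 0.026 and 0.04 m and angle between mould_mid's own z axis and vertical above 2.99 rad).
4. the hammer has come to rest against the upside-down mould in the pocket (value of joint hammer between 0.07 and 0.25 rad and velocity of joint hammer between -0.1 and 0.1 rad/s and x of mould_mid in the frame of pocket between -0.03 and 0.008 m and y of mould_mid in the frame of pocket between -0.012 and 0.012 m and z of mould_mid in the frame of pocket between 0.026 and 0.04 m and angle between mould_mid's own z axis and vertical above 2.99 rad), for 0.2 s.
At the end, for the whole second after the job is handed in: every brick that is present rests on the board (centre within 75 mm across and 130 mm along of the board's middle); the mould stands on the board lid up (within 0.12 rad, same limits); the hammer is uncocked at its stop (below 0.1 rad) and the trigger is up (x of brick_a_mid in the frame of board_top between -0.075 and 0.075 m and y of brick_a_mid in the frame of board_top between -0.13 and 0.13 m and z of brick_a_mid in the frame of board_top between 0.02 and 0.042 m and x of brick_b_mid in the frame of board_top between -0.075 and 0.075 m and y of brick_b_mid in the frame of board_top between -0.13 and 0.13 m and z of brick_b_mid in the frame of board_top between 0.02 and 0.042 m and x of brick_c_mid in the frame of board_top between -0.075 and 0.075 m and y of brick_c_mid in the frame of board_top between -0.13 and 0.13 m and z of brick_c_mid in the frame of board_top between 0.02 and 0.042 m and x of mould_mid in the frame of board_top between -0.075 and 0.075 m and y of mould_mid in the frame of board_top between -0.13 and 0.13 m and z of mould_mid in the frame of board_top between 0.025 and 0.041 m and angle between mould_mid's own z axis and vertical below 0.12 rad and value of joint hammer below 0.1 rad and value of joint trigger below 0.004 m); the robot touches nothing.
It fails at once if another cheese is disturbed (moved more than 50 mm) (distance of any of small_tomme_mid, white_disc_mid from where it was at the start of the episode above 0.05 m).
Of brick_a, brick_b, brick_c only 1 to 3 are there at a start; the rules pass over those that are not, and their reading is None.
At some moment in a run one of mould, brick_a, brick_b, brick_c may be knocked a few centimetres aside while the robot is not near it.
Once in a run the grip may slacken for a moment while it holds something.
It also fails if it takes over 210 s, if anything falls off the work surface, if the arm or the gripper's body presses on something with over 40 N, if the wrist force passes 120 N, or if a joint passes its speed limit or range.

## Robot

A 7-joint arm with a two-finger parallel gripper is mounted at the origin on a cart in front of the work surface, level with it; the furniture and walls round the work are solid. World frame = base frame: x ahead of the robot, y to its left, z up, the work surface at z = 0. Lengths are in m, angles in rad, forces in N, time in s.
With the tool pointing down it reaches from about 0.4 to 0.85 m from the base axis. Payload 10.4 kg.
Tool frame: the origin (TCP) lies between the finger pads; the fingertips stand tcp_to_tips ahead of it and the grasp point (between the pads) lies 8 mm behind it (tcp_to_tips is the distance from the TCP to the fingertips, in m); z points along the fingers, y is the line along which they close (so a half turn about z gives the same grasp; the last joint's range is limited). The gripper opens to 85 mm and grips with 20 to 120 N. Pads are 22 mm wide; open, the fingers measure 114 mm over their backs; the gripper's body (76 mm by 85 mm) begins 54 mm behind the grasp point. The pads swing forward as they close: fully open they stand 13 mm farther back than shut.
Start: joints at [-1.299, 0.332, -0.065, 1.46, 0.022, 1.35, -0.088], TCP at [0.182, 0.598, 0.208] pointing down, gripper open.
Joint ranges: [-2.6, 2.6], [-0.5, 2.12], [-1.47, 1.34], [0.16, 2.42], [-1.27, 4.41], [0.06, 2.06], [-2.6, 2.6]. Speed limits (rad/s): [2.22, 2.22, 2.79, 2.79, 3.14, 3.14, 3.14].

## Interface

Orientations are given as a unit quaternion [x, y, z, w].
In Python, from workcell import * gives the robot as it stands.
- The arm moves only by the tool apply_moves, never from a script. Its argument "rows" is a list of rows, each an object of numbers: "x", "y", "z": the shift along the tool's x, y, z in mm; "ax", "ay", "az": the turn, a rotation vector about the tool's x, y, z in degrees; "gripper": the closure, from 0 (fully open) to 1 (shut). A call has 1 to 5 rows; each row shifts and turns the commanded pose from where the row before left it, along the tool's axes as they then stand; what a row does not reach is not made up. A row lasts 1/12 s, in which the tool goes at most 41.7 mm and 7.16 degrees, less where a joint would pass 70% of its speed; a pose out of reach is approached as far as the arm can. A call with a gripper value outside its range is refused whole. The fingers move at their own pace and stop on an object; "newtons" is the grip in N (left out, the last holds). Time passes only in rows, so rows that do not move let the fingers close. It gives the time, the measured TCP pose, the force, the opening and the grip force at its end, in the units of the state.
- get_obs(): the state, without advancing time (a new reading comes with each control period).
- camera(name): name is "scene" or "top"; returns a dict with "color" (384x512x3 uint8, red, green, blue), "fov_y" (degrees; the focal length in pixels is half the picture's height over the tangent of half this angle, whatever the lens; pixels are square), "cx", "cy" (the principal point, pixels), "rvec" (rotation vector, rad) and "tvec" (3), from world to camera coordinates, as OpenCV has them. Camera axes: x right, y down, z forward; pixel columns grow to the right and rows downward; lengths in m; the calibration is good to about 2 mm. A picture is of the moment at which its call begins. There is no depth.
- hand_in(): hands the job in; it is judged then, once.
The state is a dict: "clock": time; "joint_pos": joint angles; "joint_velocities": joint speeds; "tau": joint torques, N m; "position": TCP position; "ee_rot": TCP orientation; "ft_force": force on the tool from outside, world axes, zero at the start; "torque": the same for the moment, N m; "grip_width": opening from 0.0 (shut) to 1.0 (fully open); "grasp_force": force on a finger pad.
Only numpy, scipy, OpenCV 4.12 (cv2) and the standard library are available. Lean on these libraries where they do the work, as an engineer would, in place of code of your own. Each camera call takes 0.05 s, during which the arm holds its last target. There are 200 camera calls.

## Working session

There is one attempt and no reset: what is moved stays moved. The work goes in short steps, Python scripts to look and compute and a tool call to move; the robot and the scene stay as the last step left them, time stands still between calls to the robot, and variables do not carry over. Pictures are saved under pics/ and viewed, at most 14 in all, crops included, and the job is handed in when it is done.

Besides the shell and the picture viewer there is one more tool, called after ">>>" by a JSON object that holds its "op" and its "data". apply_moves: Moves the arm, as the interface text tells. Its arguments: {"type":"object","properties":{"rows":{"type":"array","items":{"type":"object","properties":{"x":{"type":"number"},"y":{"type":"number"},"z":{"type":"number"},"ax":{"type":"number"},"ay":{"type":"number"},"az":{"type":"number"},"gripper":{"type":"number"}}}},"newtons":{"type":"number"}},"required":["rows"]}

```bash
ls; mkdir -p pics; cat > h.py <<'E'
from workcell import *
import numpy as np, cv2
from scipy.spatial.transform import Rotation as R
def snap(name,fn=None):
    c=camera(name)
    if fn: cv2.imwrite('pics/'+fn,c['color'][...,::-1])
    return c
def KRt(c):
    h,w=c['color'].shape[:2]; f=h/2/np.tan(np.radians(c['fov_y'])/2)
    K=np.array([[f,0,c['cx']],[0,f,c['cy']],[0,0,1]]); return K,cv2.Rodrigues(np.array(c['rvec'],float))[0],np.array(c['tvec'],float).ravel()
def ray(c,u,v,z):
    K,Rm,t=KRt(c); o=-Rm.T@t; d=Rm.T@np.linalg.inv(K)@np.array([u,v,1.]); return o+d*(z-o[2])/d[2]
def proj(c,p):
    K,Rm,t=KRt(c); q=K@(Rm@np.array(p,float)+t); return q[:2]/q[2]
E
python3 - <<'E'
from h import *
o=get_obs(); print({k:np.round(v,3).tolist() for k,v in o.items()})
import workcell
print([n for n in dir(workcell) if not n.startswith('__')])
ims=[]
for n in('scene','top'):
    c=snap(n,n+'0.png'); K,Rm,t=KRt(c); print(n,K[0,0],c['cx'],c['cy'],-Rm.T@t)
    ims.append(c['color'])
for n,i in zip(('scene','top'),ims): cv2.imwrite('pics/%s0b.png'%n,cv2.resize(i[...,::-1],(800,600),interpolation=cv2.INTER_CUBIC))
E
```

```text
pics
{'clock': 0.0, 'joint_pos': [-1.299, 0.333, -0.065, 1.461, 0.022, 1.35, -0.088], 'joint_velocities': [-0.001, 0.001, -0.001, 0.001, -0.001, -0.001, -0.001], 'tau': [0.0, -62.544, 0.049, -39.16, 0.016, 0.01, -0.0], 'position': [0.181, 0.598, 0.208], 'ee_rot': [0.147, 0.989, -0.001, -0.0], 'ft_force': [-0.101, -0.028, 0.491], 'torque': [-0.022, 0.021, -0.019], 'grasp_force': 0.0, 'grip_width': 0.995}
['MotionError', 'camera', 'get_obs', 'hand_in', 'tcp_to_tips']
scene 346.40066358957097 256.62933875751287 190.86616045627582 [ 0.09301707 -0.64364936  0.89248032]
top 420.96024420656374 259.739973119993 188.01513031559733 [0.38553071 0.02032607 1.24392804]
```

View pics/scene0b.png

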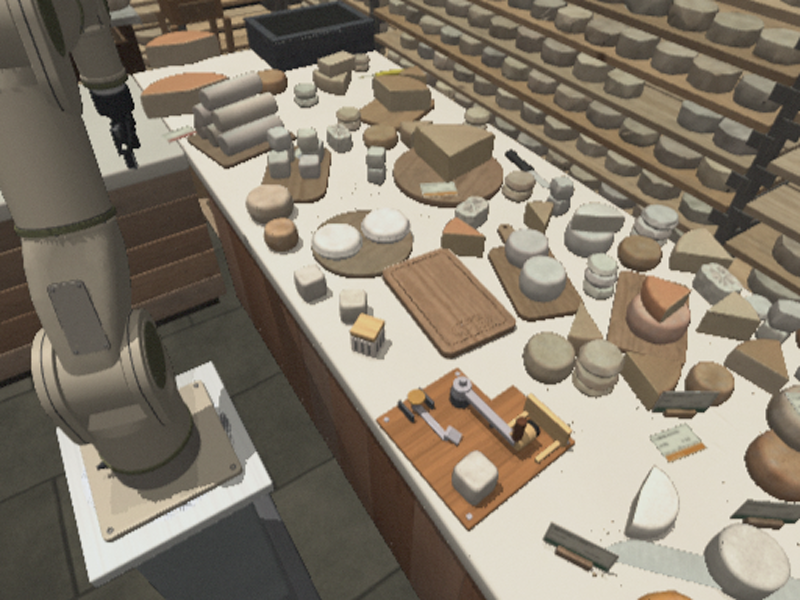

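View pics/top0b.png

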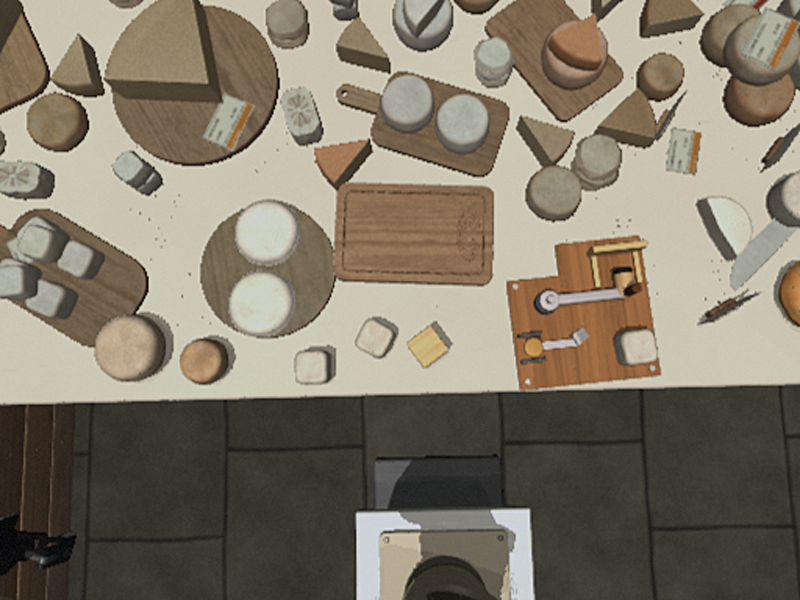

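The scene view shows the knocker at right, with its handle near (518,425). The top view (800x600) shows bricks at (313,366), (375,337) and (637,347, on the bed), the mould at (428,345), the board centred near (414,234), the pivot at (547,299), the trigger at (532,346) and the handle at (630,290).

```bash
python3 - <<'E'
from h import *
c=snap('top'); im=c['color'][115:255,180:440,::-1]
cv2.imwrite('pics/crop1.png',cv2.resize(im,None,fx=3,fy=3,interpolation=cv2.INTER_CUBIC))
s=1.5625
def w(u,v,z): return np.round(ray(c,u/s,v/s,z),3)[:2]
for n,u,v,z in [('b1',313,362,.06),('b2',377,334,.06),('mould',428,345,.066),('a',639,344,.072),('board',414,232,.022),('pivot',546,299,.09),('trig',532,346,.052),('handle',632,290,.117),('tomme',204,360,.059)]: print(n,w(u,v,z))
hsv=cv2.cvtColor(c['color'],cv2.COLOR_RGB2HSV); print([hsv[int(v/s),int(u/s)].tolist() for u,v in((313,362),(377,334),(428,345),(639,344),(340,300),(630,310),(532,346))])
E
```

```text
b1 [0.42  0.223]
b2 [0.468 0.107]
mould [0.445 0.015]
a [ 0.437 -0.356]
board [0.662 0.035]
pivot [ 0.519 -0.194]
trig [ 0.439 -0.172]
handle [ 0.527 -0.336]
tomme [0.429 0.421]
[[21, 35, 202], [20, 39, 203], [22, 99, 204], [21, 35, 204], [25, 30, 204], [13, 149, 154], [17, 150, 189]]
```

View pics/crop1.png

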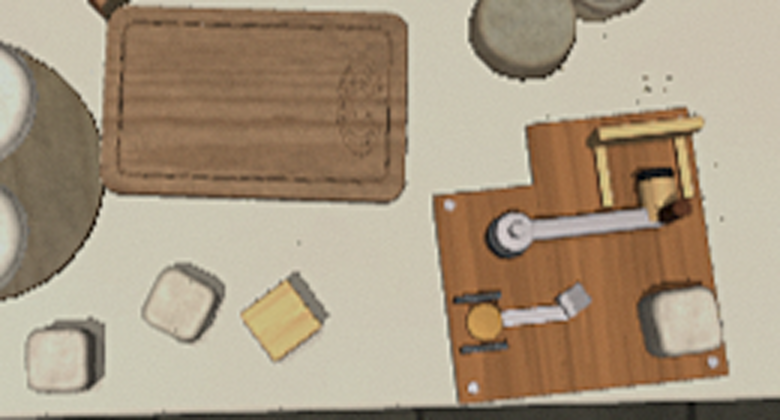

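The crop (3x, origin (180,115)) shows the mould top at (283,320) with its edge running (241,318)–(291,281). The bricks are at (59,360), (180,303) and (685,321). Bed screws are at (448,205), (473,387) and (712,362), and the board corners are clear. All three bricks are present.

```bash
cat >> h.py <<'E'
def yaw(q=None):
    "closing axis angle (deg, mod 180) and tool x dir"
    M=R.from_quat(get_obs()['ee_rot']).as_matrix(); return np.degrees(np.arctan2(M[1,1],M[0,1])),np.degrees(np.arctan2(M[1,0],M[0,0]))
def togo(p,clos=None):
    "shift in tool axes (mm) to world point p, and az (deg) to bring closing axis to angle clos"
    o=get_obs(); M=R.from_quat(o['ee_rot']).as_matrix(); d=M.T@(np.array(p)-o['position'])*1000
    a=None
    if clos is not None:
        a=(yaw()[0]-clos+90)%180-90   # tool z down: +az is clockwise
    print('pos',np.round(o['position'],4),'clos %.1f x %.1f'%yaw(),'q',np.round(o['joint_pos'],2),'t',round(o['clock'],1),'grip',round(o['grip_width'],2),'F',np.round(o['ft_force'],1))
    print(' -> tool shift',np.round(d,1),'az',None if a is None else round(a,1),'tilt',np.round(np.degrees(np.arccos(-M[2,2])),1))
E
python3 - <<'E'
from h import *
print('tips',tcp_to_tips)
c=snap('top'); w=lambda u,v,z:ray(c,180+u/3,115+v/3,z)
P=lambda n,p:print(n,np.round(p[:2],4))
P('bC',w(59,360,.059));P('bB',w(180,303,.059));P('mould',w(283,320,.066));P('a',w(685,321,.072))
P('board',np.mean([w(u,v,.022) for u,v in((108,8),(408,14),(405,202),(103,190))],0))
s=[w(u,v,.012) for u,v in((448,205),(473,387),(712,362))]
for a,b in((0,1),(1,2)): d=s[b]-s[a]; print('bed ang',np.degrees(np.arctan2(d[1],d[0])),np.hypot(*d[:2]))
piv=w(514,231,.085); tr=w(485,322,.052); P('piv',piv);P('tr',tr)
f=[w(595,137,.06),w(703,122,.06)];d=f[1]-f[0];print('fence',np.degrees(np.arctan2(d[1],d[0]))+90,f)
for y in (5,6.5,8):
  y=np.radians(y);Rz=np.array([[np.cos(y),-np.sin(y)],[np.sin(y),np.cos(y)]])
  print(np.degrees(y),'pocket from piv',piv[:2]-Rz@[-.049,.14],'from trig',tr[:2]-Rz@[-.129,.177], 'k',[w(605,205,.023)[:2],w(688,195,.023)[:2]])
togo([.437,-.356,.2],-38)
E
```

```text
tips 0.011
bC [0.4111 0.225 ]
bB [0.4615 0.1105]
mould [0.4427 0.0143]
a [ 0.4318 -0.3538]
board [0.6597 0.035 ]
bed ang -174.90248154685517 0.1780343767679551
bed ang -85.47973919288336 0.22980797747347564
piv [ 0.5177 -0.2   ]
tr [ 0.4365 -0.1748]
fence 6.304852579596215 [array([ 0.60781145, -0.28552195,  0.06      ]), array([ 0.61907858, -0.38749921,  0.06      ])]
5.0 pocket from piv [ 0.57874375 -0.33519531] from trig [ 0.58045736 -0.33986774] k [array([ 0.54762579, -0.3006217 ]), array([ 0.55505955, -0.38077718])]
6.5 pocket from piv [ 0.58226187 -0.33355178] from trig [ 0.58472941 -0.33604337] k [array([ 0.54762579, -0.3006217 ]), array([ 0.55505955, -0.38077718])]
8.0 pocket from piv [ 0.58573577 -0.33181673] from trig [ 0.5888999  -0.33210849] k [array([ 0.54762579, -0.3006217 ]), array([ 0.55505955, -0.38077718])]
pos [0.1815 0.5978 0.2079] clos 73.1 x 163.1 q [-1.3   0.33 -0.06  1.46  0.02  1.35 -0.09] t 0.2 grip 1.0 F [-0.   0.2  0.3]
 -> tool shift [-521.6 -838.4    8.7] az -68.9 tilt 0.1
```

>>> {"op": "apply_moves", "data": {"rows": [{"az":7,"gripper":0},{"az":7},{"az":7},{"az":7},{"az":7}], "newtons": 35}}

```text
invalid input at $.rows[0]: expected keys x, y, z, ax, ay, az, gripper
```

>>> {"op": "apply_moves", "data": {"rows": [{"az":7},{"az":7},{"az":7},{"az":7},{"az":7}]}}

```text
invalid input at $.rows[0]: expected keys x, y, z, ax, ay, az, gripper
```

>>> {"op": "apply_moves", "data": {"rows": [{"x":-30.4,"y":24.9},{"x":-30.4,"y":24.9},{"x":-30.4,"y":24.9},{"x":-30.4,"y":24.9},{"x":-30.4,"y":24.9}]}}

```text
invalid input at $.rows[0]: expected keys x, y, z, ax, ay, az, gripper
```

>>> {"op": "apply_moves", "data": {"rows": [{"x":-30.4,"y":24.9},{"x":-30.4,"y":24.9},{"x":-30.4,"y":24.9},{"x":-30.4,"y":24.9},{"x":-30.4,"y":24.9}]}}

```text
invalid input at $.rows[0]: expected keys x, y, z, ax, ay, az, gripper
```

>>> {"op": "apply_moves", "data": {"rows": [{"x":-30.4,"y":24.9},{"x":-30.4,"y":24.9},{"x":-37.5,"y":-6.3},{"x":-37.5,"y":-6.3},{"x":-37.5,"y":-6.3}]}}

```text
invalid input at $.rows[0]: expected keys x, y, z, ax, ay, az, gripper
```

>>> {"op": "apply_moves", "data": {"rows": [{"x":-37.5,"y":-6.3},{"x":-37.5,"y":-6.3},{"x":-37.5,"y":-6.3},{"x":-37.5,"y":-6.3},{"x":-37.5,"y":-6.3}]}}

```text
invalid input at $.rows[0]: expected keys x, y, z, ax, ay, az, gripper
```

```bash
python3 -c "
from h import *
togo([.432,-.354,.2],4)"
```

```text
pos [0.1815 0.5978 0.2079] clos 73.1 x 163.1 q [-1.3   0.33 -0.06  1.46  0.02  1.35 -0.09] t 0.2 grip 1.0 F [-0.   0.2  0.3]
 -> tool shift [-516.2 -838.     8.7] az 69.1 tilt 0.1
```

>>> {"op": "apply_moves", "data": {"rows": [{"x":0,"y":0,"z":0,"ax":0,"ay":0,"az":7,"gripper":0},{"x":0,"y":0,"z":0,"ax":0,"ay":0,"az":7,"gripper":0},{"x":0,"y":0,"z":0,"ax":0,"ay":0,"az":7,"gripper":0},{"x":0,"y":0,"z":0,"ax":0,"ay":0,"az":7,"gripper":0},{"x":0,"y":0,"z":0,"ax":0,"ay":0,"az":7,"gripper":0}], "newtons": 35}}

```text
clock: 0.62
position: [0.1815, 0.5979, 0.2082]
ee_rot: [0.44, 0.898, -0.0, 0.0]
ft_force: [-0.1, -0.4, -0.0]
grip_width: 1.0
grasp_force: 0.0
```

>>> {"op": "apply_moves", "data": {"rows": [{"x":0,"y":0,"z":0,"ax":0,"ay":0,"az":7,"gripper":0},{"x":0,"y":0,"z":0,"ax":0,"ay":0,"az":7,"gripper":0},{"x":0,"y":0,"z":0,"ax":0,"ay":0,"az":7,"gripper":0},{"x":0,"y":0,"z":0,"ax":0,"ay":0,"az":7,"gripper":0},{"x":0,"y":0,"z":0,"ax":0,"ay":0,"az":7,"gripper":0}]}}

```text
clock: 1.03
position: [0.1815, 0.5979, 0.2082]
ee_rot: [0.69, 0.724, -0.0, 0.0]
ft_force: [0.6, 0.6, 0.8]
grip_width: 0.999
grasp_force: 0.0
```

>>> {"op": "apply_moves", "data": {"rows": [{"x":-30,"y":25,"z":0,"ax":0,"ay":0,"az":0,"gripper":0},{"x":-30,"y":25,"z":0,"ax":0,"ay":0,"az":0,"gripper":0},{"x":-30,"y":25,"z":0,"ax":0,"ay":0,"az":0,"gripper":0},{"x":-30,"y":25,"z":0,"ax":0,"ay":0,"az":0,"gripper":0},{"x":-30,"y":25,"z":0,"ax":0,"ay":0,"az":0,"gripper":0}]}}

```text
clock: 1.45
position: [0.3154, 0.4534, 0.2083]
ee_rot: [0.688, 0.726, -0.0, -0.0]
ft_force: [0.8, 1.5, 0.3]
grip_width: 1.004
grasp_force: 0.0
```

>>> {"op": "apply_moves", "data": {"rows": [{"x":-30,"y":25,"z":0,"ax":0,"ay":0,"az":0,"gripper":0},{"x":-30,"y":25,"z":0,"ax":0,"ay":0,"az":0,"gripper":0},{"x":-30,"y":25,"z":0,"ax":0,"ay":0,"az":0,"gripper":0},{"x":-30,"y":25,"z":0,"ax":0,"ay":0,"az":0,"gripper":0},{"x":-30,"y":25,"z":0,"ax":0,"ay":0,"az":0,"gripper":0}]}}

```text
clock: 1.87
position: [0.4484, 0.3104, 0.2085]
ee_rot: [0.688, 0.726, 0.0, -0.0]
ft_force: [-0.1, -0.1, -0.2]
grip_width: 1.0
grasp_force: 0.0
```

>>> {"op": "apply_moves", "data": {"rows": [{"x":-30,"y":25,"z":0,"ax":0,"ay":0,"az":0,"gripper":0},{"x":-30,"y":25,"z":0,"ax":0,"ay":0,"az":0,"gripper":0},{"x":-37,"y":-6,"z":0,"ax":0,"ay":0,"az":0,"gripper":0},{"x":-37,"y":-6,"z":0,"ax":0,"ay":0,"az":0,"gripper":0},{"x":-37,"y":-6,"z":0,"ax":0,"ay":0,"az":0,"gripper":0}]}}

```text
clock: 2.28
position: [0.4885, 0.1411, 0.2079]
ee_rot: [0.688, 0.726, -0.0, -0.0]
ft_force: [0.2, -0.9, -0.1]
grip_width: 1.0
grasp_force: 0.0
```

>>> {"op": "apply_moves", "data": {"rows": [{"x":-37,"y":-6,"z":0,"ax":0,"ay":0,"az":0,"gripper":0},{"x":-37,"y":-6,"z":0,"ax":0,"ay":0,"az":0,"gripper":0},{"x":-37,"y":-6,"z":0,"ax":0,"ay":0,"az":0,"gripper":0},{"x":-37,"y":-6,"z":0,"ax":0,"ay":0,"az":0,"gripper":0},{"x":-37,"y":-6,"z":0,"ax":0,"ay":0,"az":0,"gripper":0}]}}

```text
clock: 2.7
position: [0.4682, -0.045, 0.2085]
ee_rot: [0.688, 0.726, 0.0, -0.0]
ft_force: [1.0, -1.1, 1.2]
grip_width: 0.999
grasp_force: 0.0
```

```bash
python3 -c "
from h import *
togo([.432,-.354,.2],4)"
```

```text
pos [ 0.4682 -0.045   0.2085] clos 3.1 x 93.1 q [-0.64 -0.05  0.63  1.88  0.03  1.3   0.04] t 2.7 grip 1.0 F [ 1.  -1.1  1.2]
 -> tool shift [-306.5  -52.9    8.2] az -0.9 tilt 0.0
```

>>> {"op": "apply_moves", "data": {"rows": [{"x":-38,"y":-7,"z":0,"ax":0,"ay":0,"az":0,"gripper":0},{"x":-38,"y":-7,"z":0,"ax":0,"ay":0,"az":0,"gripper":0},{"x":-38,"y":-7,"z":0,"ax":0,"ay":0,"az":0,"gripper":0},{"x":-38,"y":-7,"z":0,"ax":0,"ay":0,"az":0,"gripper":0},{"x":-38,"y":-7,"z":0,"ax":0,"ay":0,"az":0,"gripper":0}]}}

```text
clock: 3.12
position: [0.4435, -0.2367, 0.2087]
ee_rot: [0.688, 0.726, 0.001, 0.0]
ft_force: [0.9, 0.5, -0.5]
grip_width: 1.0
grasp_force: 0.0
```

>>> {"op": "apply_moves", "data": {"rows": [{"x":-38,"y":-7,"z":0,"ax":0,"ay":0,"az":0,"gripper":0},{"x":-38,"y":-7,"z":0,"ax":0,"ay":0,"az":0,"gripper":0},{"x":-38,"y":-7,"z":30,"ax":0,"ay":0,"az":0,"gripper":0},{"x":0,"y":0,"z":30,"ax":0,"ay":0,"az":0,"gripper":0},{"x":0,"y":0,"z":0,"ax":0,"ay":0,"az":0,"gripper":0}]}}

```text
clock: 3.53
position: [0.4268, -0.3445, 0.1482]
ee_rot: [0.689, 0.725, -0.002, -0.003]
ft_force: [-1.0, 1.5, -1.7]
grip_width: 1.002
grasp_force: 0.0
```

```bash
python3 -c "
from h import *
togo([.432,-.354,.04],4)
c=snap('scene'); im=c['color'][190:350,230:400,::-1]
cv2.imwrite('pics/s1.png',cv2.resize(im,None,fx=3.5,fy=3.5,interpolation=cv2.INTER_CUBIC))
o=get_obs()['position'];print(proj(c,o),proj(c,o-[0,0,.011]))"
```

```text
pos [ 0.4268 -0.3445  0.1482] clos 2.9 x 92.9 q [-0.2   0.29  0.94  1.78 -0.25  1.2   0.86] t 3.5 grip 1.0 F [-1.   1.5 -1.7]
 -> tool shift [-10.    5.5 108.1] az -1.1 tilt 0.4
[303.38205772 281.58056571] [302.9003098  283.94340163]
```

View pics/s1.png

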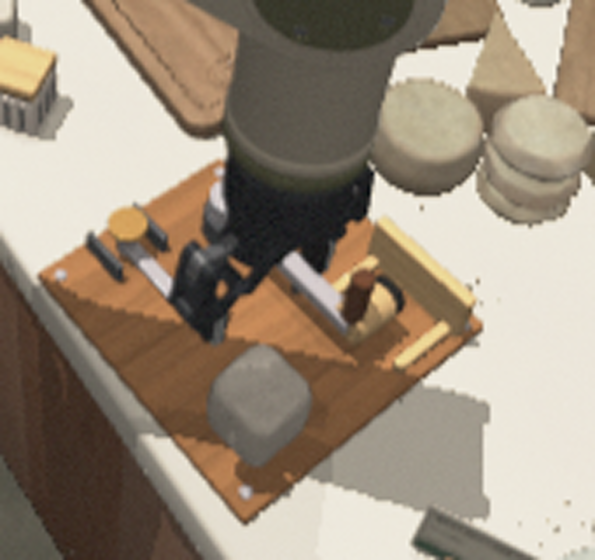

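The hand hovers over the bed with brick A below it, its top centre at about (262,385) in the crop, and the path is clear.

>>> {"op": "apply_moves", "data": {"rows": [{"x":-10,"y":5,"z":20,"ax":0,"ay":0,"az":-1,"gripper":0},{"x":0,"y":0,"z":30,"ax":0,"ay":0,"az":0,"gripper":0},{"x":0,"y":0,"z":30,"ax":0,"ay":0,"az":0,"gripper":0},{"x":0,"y":0,"z":28,"ax":0,"ay":0,"az":0,"gripper":0},{"x":0,"y":0,"z":0,"ax":0,"ay":0,"az":0,"gripper":0}]}}

```text
clock: 4.0
position: [0.435, -0.3507, 0.0419]
ee_rot: [0.68, 0.733, -0.0, -0.003]
ft_force: [-0.5, 0.4, -0.7]
grip_width: 0.998
grasp_force: 0.0
```

>>> {"op": "apply_moves", "data": {"rows": [{"x":0,"y":0,"z":0,"ax":0,"ay":0,"az":0,"gripper":1},{"x":0,"y":0,"z":0,"ax":0,"ay":0,"az":0,"gripper":1},{"x":0,"y":0,"z":0,"ax":0,"ay":0,"az":0,"gripper":1},{"x":0,"y":0,"z":0,"ax":0,"ay":0,"az":0,"gripper":1},{"x":0,"y":0,"z":0,"ax":0,"ay":0,"az":0,"gripper":1}]}}

```text
clock: 4.42
position: [0.4412, -0.3554, 0.0503]
ee_rot: [0.681, 0.732, 0.003, 0.005]
ft_force: [8.3, 6.0, 39.7]
grip_width: 0.301
grasp_force: 21.9
```

>>> {"op": "apply_moves", "data": {"rows": [{"x":0,"y":0,"z":-30,"ax":0,"ay":0,"az":0,"gripper":1},{"x":0,"y":0,"z":-30,"ax":0,"ay":0,"az":0,"gripper":1},{"x":0,"y":0,"z":-30,"ax":0,"ay":0,"az":0,"gripper":1},{"x":0,"y":0,"z":-30,"ax":0,"ay":0,"az":0,"gripper":1},{"x":0,"y":0,"z":0,"ax":0,"ay":0,"az":0,"gripper":1}]}}

```text
clock: 4.83
position: [0.4379, -0.3563, 0.1718]
ee_rot: [0.682, 0.732, 0.002, 0.004]
ft_force: [0.4, 0.0, 0.2]
grip_width: -0.001
grasp_force: 0.0
```

```bash
python3 -c "
from h import *
togo([.658,.143,.16],-1.7)"
```

```text
pos [ 0.4379 -0.3563  0.1718] clos 4.1 x 94.1 q [-0.18  0.3   0.95  1.72 -0.26  1.24  0.89] t 4.8 grip -0.0 F [0.4 0.  0.2]
 -> tool shift [482.5 254.9  11.8] az 5.8 tilt 0.5
```

```bash
python3 -c "
from h import *
c=snap('scene'); im=c['color'][190:350,230:400,::-1]
t=snap('top'); it=t['color'][140:260,300:440,::-1]
a=cv2.resize(im,(400,376),interpolation=cv2.INTER_CUBIC);b=cv2.resize(it,(400,343),interpolation=cv2.INTER_CUBIC)
b=cv2.copyMakeBorder(b,0,33,0,0,cv2.BORDER_CONSTANT)
cv2.imwrite('pics/s2.png',np.hstack([a,b]))"
```

```text
(no output)
```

View pics/s2.png

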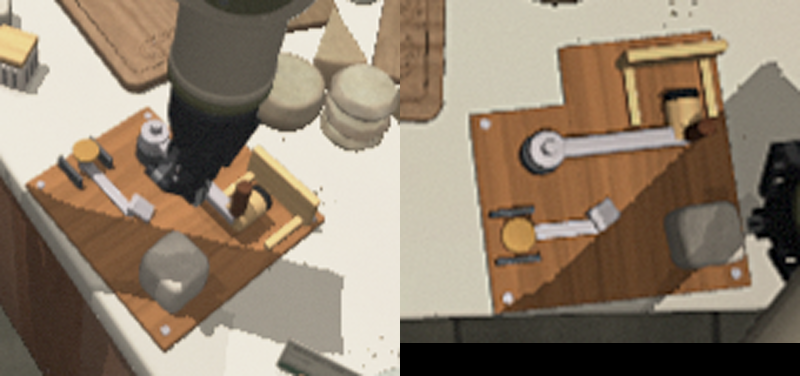

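```bash
python3 -c "
from h import *
c=snap('scene');t=snap('top')
for z in(.03,.06,.072,.1): print(z,ray(t,407.1,221.9,z),ray(c,303.1,297,z))
p=get_obs()['position'];print(proj(t,p),proj(c,p))
for k in(c,t):
  K,Rm,tt=KRt(k);print(np.round(Rm,3).tolist(),k['rvec'],k['tvec'])
# arm base screws check & counter
for cam,n in((t,'top'),(c,'scene')): print(n,[np.round(proj(cam,q),1) for q in([0,0,0],[.5177,-.2,.085],[.66,.035,.022],[.4427,.0143,.066])])
cv2.imwrite('pics/t3.png',cv2.resize(t['color'][150:270,360:512,::-1],None,fx=4,fy=4))
"
```

```text
0.03 [ 0.43382565 -0.3637607   0.03      ] [ 0.4532095  -0.33133315  0.03      ]
0.06 [ 0.43263213 -0.3542687   0.06      ] [ 0.44068078 -0.34219657  0.06      ]
0.072 [ 0.43215473 -0.3504719   0.072     ] [ 0.43566929 -0.34654194  0.072     ]
0.1 [ 0.43104077 -0.3416127   0.1       ] [ 0.42397582 -0.35668113  0.1       ]
[419.84898483 218.72590781] [309.08131018 280.13083184]
[[0.842, -0.54, 0.011], [-0.376, -0.6, -0.706], [0.388, 0.59, -0.708]] [ 2.28170011 -0.66341003  0.288555  ] [-0.4352772   0.27909854  0.97575385]
[[-0.025, -0.999, -0.031], [-0.991, 0.029, -0.128], [0.129, 0.027, -0.991]] [ 2.11237655 -2.16973547  0.10696097] [0.06797128 0.54082288 1.18291782]
top [array([283.9, 380.5]), array([351.3, 192. ]), array([265.1, 149.1]), array([274.3, 221.7])]
scene [array([102.1, 289.9]), array([294.6, 241. ]), array([285.1, 189.3]), array([234.9, 208.8])]
```

View pics/t3.png

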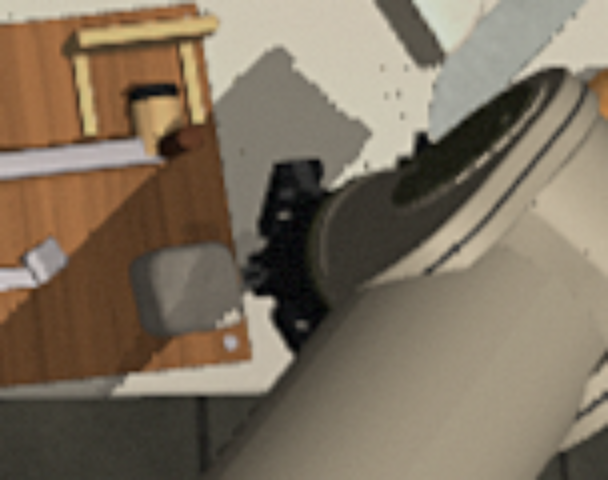

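The top view confirms that the hand is over brick A and that the brick is still upright in place. The grasp was too high, on the rounded edge, so I'll retry lower.

>>> {"op": "apply_moves", "data": {"rows": [{"x":6,"y":-4,"z":0,"ax":0,"ay":0,"az":0,"gripper":0},{"x":0,"y":0,"z":0,"ax":0,"ay":0,"az":0,"gripper":0},{"x":0,"y":0,"z":0,"ax":0,"ay":0,"az":0,"gripper":0},{"x":0,"y":0,"z":30,"ax":0,"ay":0,"az":0,"gripper":0},{"x":0,"y":0,"z":30,"ax":0,"ay":0,"az":0,"gripper":0}]}}

```text
clock: 5.45
position: [0.4323, -0.3487, 0.105]
ee_rot: [0.681, 0.732, 0.001, 0.001]
ft_force: [0.7, -0.1, -0.2]
grip_width: 0.71
grasp_force: 0.0
```

>>> {"op": "apply_moves", "data": {"rows": [{"x":0,"y":0,"z":30,"ax":0,"ay":0,"az":0,"gripper":0},{"x":0,"y":0,"z":30,"ax":0,"ay":0,"az":0,"gripper":0},{"x":0,"y":0,"z":22,"ax":0,"ay":0,"az":0,"gripper":0},{"x":0,"y":0,"z":0,"ax":0,"ay":0,"az":0,"gripper":0},{"x":0,"y":0,"z":0,"ax":0,"ay":0,"az":0,"gripper":0}]}}

```text
clock: 5.87
position: [0.4304, -0.3481, 0.0223]
ee_rot: [0.681, 0.732, -0.001, -0.001]
ft_force: [-0.3, -0.4, 0.5]
grip_width: 0.997
grasp_force: 0.0
```

>>> {"op": "apply_moves", "data": {"rows": [{"x":0,"y":0,"z":0,"ax":0,"ay":0,"az":0,"gripper":1},{"x":0,"y":0,"z":0,"ax":0,"ay":0,"az":0,"gripper":1},{"x":0,"y":0,"z":0,"ax":0,"ay":0,"az":0,"gripper":1}]}}

```text
clock: 6.12
position: [0.4326, -0.3488, 0.025]
ee_rot: [0.681, 0.732, 0.001, 0.001]
ft_force: [-0.8, 1.7, 8.2]
grip_width: 0.693
grasp_force: 35.8
```

>>> {"op": "apply_moves", "data": {"rows": [{"x":0,"y":0,"z":0,"ax":0,"ay":0,"az":0,"gripper":1},{"x":0,"y":0,"z":0,"ax":0,"ay":0,"az":0,"gripper":1},{"x":0,"y":0,"z":0,"ax":0,"ay":0,"az":0,"gripper":1}]}}

```text
clock: 6.37
position: [0.4326, -0.3488, 0.025]
ee_rot: [0.681, 0.732, 0.001, 0.001]
ft_force: [-1.5, 2.4, 9.7]
grip_width: 0.69
grasp_force: 36.0
```

```bash
python3 -c "
from h import *
togo([.658,.143,.16],-1.7);print(get_obs()['grasp_force'])"
```

```text
pos [ 0.4326 -0.3488  0.025 ] clos 4.1 x 94.1 q [-0.09  0.47  0.84  1.88 -0.42  0.97  1.01] t 6.4 grip 0.69 F [-1.5  2.4  9.7]
 -> tool shift [ 474.2  260.7 -134.6] az 5.8 tilt 0.2
36.008601766079664
```

>>> {"op": "apply_moves", "data": {"rows": [{"x":0,"y":0,"z":-25,"ax":0,"ay":0,"az":0,"gripper":1},{"x":0,"y":0,"z":-30,"ax":0,"ay":0,"az":0,"gripper":1},{"x":0,"y":0,"z":-30,"ax":0,"ay":0,"az":0,"gripper":1},{"x":0,"y":0,"z":-30,"ax":0,"ay":0,"az":0,"gripper":1},{"x":0,"y":0,"z":-25,"ax":0,"ay":0,"az":0,"gripper":1}]}}

```text
clock: 6.78
position: [0.4314, -0.3488, 0.1659]
ee_rot: [0.682, 0.732, 0.001, 0.001]
ft_force: [0.6, -0.7, -1.8]
grip_width: 0.691
grasp_force: 39.6
```

>>> {"op": "apply_moves", "data": {"rows": [{"x":34,"y":19,"z":0,"ax":0,"ay":0,"az":0,"gripper":1},{"x":34,"y":19,"z":0,"ax":0,"ay":0,"az":0,"gripper":1},{"x":34,"y":19,"z":0,"ax":0,"ay":0,"az":0,"gripper":1},{"x":34,"y":19,"z":0,"ax":0,"ay":0,"az":0,"gripper":1},{"x":34,"y":19,"z":0,"ax":0,"ay":0,"az":0,"gripper":1}]}}

```text
clock: 7.2
position: [0.5145, -0.1701, 0.1641]
ee_rot: [0.681, 0.732, 0.001, 0.0]
ft_force: [1.7, -0.8, -1.6]
grip_width: 0.69
grasp_force: 39.6
```

>>> {"op": "apply_moves", "data": {"rows": [{"x":34,"y":18,"z":0,"ax":0,"ay":0,"az":0,"gripper":1},{"x":34,"y":18,"z":0,"ax":0,"ay":0,"az":0,"gripper":1},{"x":34,"y":18,"z":0,"ax":0,"ay":0,"az":0,"gripper":1},{"x":34,"y":18,"z":0,"ax":0,"ay":0,"az":0,"gripper":1},{"x":34,"y":18,"z":0,"ax":0,"ay":0,"az":0,"gripper":1}]}}

```text
clock: 7.62
position: [0.5921, 0.0061, 0.1641]
ee_rot: [0.681, 0.732, 0.001, 0.0]
ft_force: [1.5, -0.7, -0.9]
grip_width: 0.69
grasp_force: 39.6
```

>>> {"op": "apply_moves", "data": {"rows": [{"x":34,"y":18,"z":0,"ax":0,"ay":0,"az":0,"gripper":1},{"x":34,"y":18,"z":0,"ax":0,"ay":0,"az":0,"gripper":1},{"x":34,"y":18,"z":0,"ax":0,"ay":0,"az":0,"gripper":1},{"x":30,"y":18,"z":0,"ax":0,"ay":0,"az":6,"gripper":1},{"x":0,"y":0,"z":0,"ax":0,"ay":0,"az":0,"gripper":1}]}}

```text
clock: 8.03
position: [0.6548, 0.1509, 0.1625]
ee_rot: [0.717, 0.697, 0.001, -0.001]
ft_force: [0.3, 1.6, -1.3]
grip_width: 0.69
grasp_force: 39.6
```

```bash
python3 -c "
from h import *
togo([.658,.143,.035],-1.7);print(get_obs()['grasp_force'])"
```

```text
pos [0.6548 0.1509 0.1625] clos -1.7 x 88.3 q [-0.79  0.54  0.73  1.42 -0.36  1.32 -0.08] t 8.0 grip 0.69 F [ 0.3  1.6 -1.3]
 -> tool shift [ -8.2   3.4 127.5] az 0.0 tilt 0.2
39.6033998040366
```

>>> {"op": "apply_moves", "data": {"rows": [{"x":-8,"y":3,"z":25,"ax":0,"ay":0,"az":0,"gripper":1},{"x":0,"y":0,"z":35,"ax":0,"ay":0,"az":0,"gripper":1},{"x":0,"y":0,"z":35,"ax":0,"ay":0,"az":0,"gripper":1},{"x":0,"y":0,"z":25,"ax":0,"ay":0,"az":0,"gripper":1},{"x":0,"y":0,"z":7,"ax":0,"ay":0,"az":0,"gripper":1}]}}

```text
clock: 8.45
position: [0.6548, 0.1335, 0.0343]
ee_rot: [0.718, 0.696, -0.001, -0.001]
ft_force: [-21.7, -1.8, 39.8]
grip_width: 0.686
grasp_force: 45.1
```

>>> {"op": "apply_moves", "data": {"rows": [{"x":0,"y":0,"z":0,"ax":0,"ay":0,"az":0,"gripper":1},{"x":0,"y":0,"z":0,"ax":0,"ay":0,"az":0,"gripper":0},{"x":0,"y":0,"z":0,"ax":0,"ay":0,"az":0,"gripper":0},{"x":0,"y":0,"z":0,"ax":0,"ay":0,"az":0,"gripper":0},{"x":0,"y":0,"z":0,"ax":0,"ay":0,"az":0,"gripper":0}]}}

```text
clock: 8.87
position: [0.6569, 0.133, 0.0367]
ee_rot: [0.719, 0.695, 0.001, 0.0]
ft_force: [0.3, 1.1, -0.5]
grip_width: 1.003
grasp_force: 0.0
```

>>> {"op": "apply_moves", "data": {"rows": [{"x":0,"y":0,"z":-30,"ax":0,"ay":0,"az":0,"gripper":0},{"x":0,"y":0,"z":-30,"ax":0,"ay":0,"az":0,"gripper":0},{"x":0,"y":0,"z":-35,"ax":0,"ay":0,"az":0,"gripper":0},{"x":0,"y":0,"z":-35,"ax":0,"ay":0,"az":0,"gripper":0},{"x":0,"y":0,"z":0,"ax":0,"ay":0,"az":0,"gripper":0}]}}

```text
clock: 9.28
position: [0.6598, 0.1327, 0.1739]
ee_rot: [0.719, 0.695, 0.005, 0.003]
ft_force: [1.6, -0.3, 1.0]
grip_width: 1.007
grasp_force: 0.0
```

>>> {"op": "apply_moves", "data": {"rows": [{"x":-8,"y":-39,"z":0,"ax":0,"ay":0,"az":0,"gripper":0},{"x":-8,"y":-39,"z":0,"ax":0,"ay":0,"az":0,"gripper":0},{"x":-8,"y":-39,"z":0,"ax":0,"ay":0,"az":0,"gripper":0},{"x":-8,"y":-39,"z":0,"ax":0,"ay":0,"az":0,"gripper":0},{"x":-8,"y":-39,"z":0,"ax":0,"ay":0,"az":0,"gripper":0}]}}

```text
clock: 9.7
position: [0.4595, 0.0991, 0.1651]
ee_rot: [0.719, 0.695, -0.0, -0.0]
ft_force: [-0.9, -0.0, 1.5]
grip_width: 0.999
grasp_force: 0.0
```

>>> {"op": "apply_moves", "data": {"rows": [{"x":0,"y":0,"z":0,"ax":0,"ay":0,"az":7,"gripper":0},{"x":0,"y":0,"z":0,"ax":0,"ay":0,"az":7,"gripper":0},{"x":0,"y":0,"z":0,"ax":0,"ay":0,"az":7,"gripper":0},{"x":0,"y":0,"z":0,"ax":0,"ay":0,"az":7,"gripper":0},{"x":0,"y":0,"z":0,"ax":0,"ay":0,"az":0,"gripper":0}]}}

```text
clock: 10.12
position: [0.4613, 0.0995, 0.1662]
ee_rot: [0.867, 0.498, 0.001, -0.0]
ft_force: [0.3, 0.3, 0.4]
grip_width: 0.997
grasp_force: 0.0
```

```bash
python3 -c "
from h import *
togo([.4615,.1105,.018],-30)
c=snap('scene'); a=c['color'][150:260,170:350,::-1]
cv2.imwrite('pics/s4.png',cv2.resize(a,None,fx=4,fy=4,interpolation=cv2.INTER_CUBIC))"
```

```text
pos [0.4613 0.0995 0.1662] clos -30.2 x 59.8 q [-1.09 -0.01  0.79  1.94  0.01  1.21 -0.83] t 10.1 grip 1.0 F [0.3 0.3 0.4]
 -> tool shift [  9.4  -5.3 148.2] az -0.2 tilt 0.1
```

View pics/s4.png

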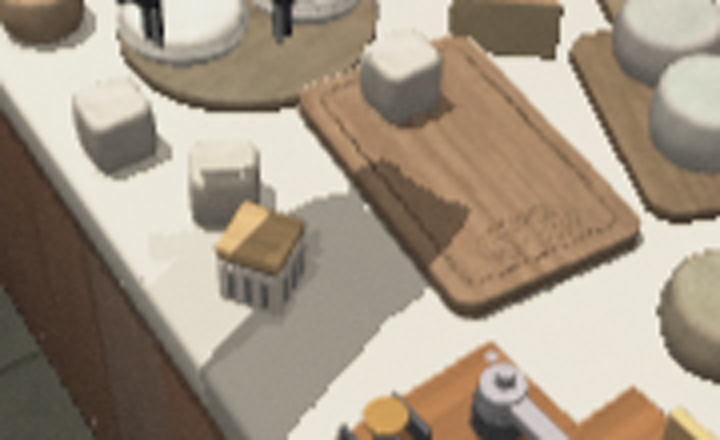

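Brick A is on the board at crop (403,75), and B, C and the mould are undisturbed.

>>> {"op": "apply_moves", "data": {"rows": [{"x":9,"y":-5,"z":0,"ax":0,"ay":0,"az":0,"gripper":0},{"x":0,"y":0,"z":35,"ax":0,"ay":0,"az":0,"gripper":0},{"x":0,"y":0,"z":35,"ax":0,"ay":0,"az":0,"gripper":0},{"x":0,"y":0,"z":35,"ax":0,"ay":0,"az":0,"gripper":0},{"x":0,"y":0,"z":25,"ax":0,"ay":0,"az":0,"gripper":0}]}}

```text
clock: 10.58
position: [0.4603, 0.1101, 0.0333]
ee_rot: [0.864, 0.503, -0.001, 0.0]
ft_force: [-0.6, 0.7, 0.8]
grip_width: 1.0
grasp_force: 0.0
```

>>> {"op": "apply_moves", "data": {"rows": [{"x":0,"y":0,"z":15,"ax":0,"ay":0,"az":0,"gripper":0},{"x":0,"y":0,"z":0,"ax":0,"ay":0,"az":0,"gripper":0},{"x":0,"y":0,"z":0,"ax":0,"ay":0,"az":0,"gripper":1},{"x":0,"y":0,"z":0,"ax":0,"ay":0,"az":0,"gripper":1},{"x":0,"y":0,"z":0,"ax":0,"ay":0,"az":0,"gripper":1}]}}

```text
clock: 11.0
position: [0.4625, 0.1106, 0.0225]
ee_rot: [0.865, 0.501, 0.001, -0.0]
ft_force: [-5.9, -1.9, 16.8]
grip_width: 0.633
grasp_force: 34.4
```

>>> {"op": "apply_moves", "data": {"rows": [{"x":0,"y":0,"z":0,"ax":0,"ay":0,"az":0,"gripper":1},{"x":0,"y":0,"z":0,"ax":0,"ay":0,"az":0,"gripper":1},{"x":0,"y":0,"z":0,"ax":0,"ay":0,"az":0,"gripper":1}]}}

```text
clock: 11.25
position: [0.4624, 0.1105, 0.0227]
ee_rot: [0.865, 0.501, 0.001, -0.0]
ft_force: [-2.1, -0.2, 7.3]
grip_width: 0.638
grasp_force: 35.5
```

```bash
python3 -c "
from h import *
togo([.658,.059,.16],-1.7)"
```

```text
pos [0.4624 0.1105 0.0227] clos -29.8 x 60.2 q [-1.02  0.25  0.77  2.08 -0.23  0.89 -0.64] t 11.2 grip 0.64 F [-2.1 -0.2  7.3]
 -> tool shift [  53.   195.3 -137.1] az -28.1 tilt 0.2
```

>>> {"op": "apply_moves", "data": {"rows": [{"x":0,"y":0,"z":-25,"ax":0,"ay":0,"az":0,"gripper":1},{"x":0,"y":0,"z":-30,"ax":0,"ay":0,"az":0,"gripper":1},{"x":0,"y":0,"z":-30,"ax":0,"ay":0,"az":0,"gripper":1},{"x":0,"y":0,"z":-30,"ax":0,"ay":0,"az":-7,"gripper":1},{"x":0,"y":0,"z":-25,"ax":0,"ay":0,"az":-7,"gripper":1}]}}

```text
clock: 11.67
position: [0.462, 0.1098, 0.1641]
ee_rot: [0.797, 0.605, 0.002, -0.0]
ft_force: [0.1, 0.7, -1.1]
grip_width: 0.634
grasp_force: 38.0
```

>>> {"op": "apply_moves", "data": {"rows": [{"x":0,"y":0,"z":0,"ax":0,"ay":0,"az":-7,"gripper":1},{"x":0,"y":0,"z":0,"ax":0,"ay":0,"az":-7,"gripper":1},{"x":-9,"y":39,"z":0,"ax":0,"ay":0,"az":0,"gripper":1},{"x":-9,"y":39,"z":0,"ax":0,"ay":0,"az":0,"gripper":1},{"x":-9,"y":39,"z":0,"ax":0,"ay":0,"az":0,"gripper":1}]}}

```text
clock: 12.08
position: [0.5793, 0.0801, 0.1627]
ee_rot: [0.717, 0.697, 0.002, -0.0]
ft_force: [0.5, 0.2, 0.3]
grip_width: 0.636
grasp_force: 38.1
```

>>> {"op": "apply_moves", "data": {"rows": [{"x":-9,"y":39,"z":0,"ax":0,"ay":0,"az":0,"gripper":1},{"x":-9,"y":39,"z":0,"ax":0,"ay":0,"az":0,"gripper":1},{"x":0,"y":0,"z":0,"ax":0,"ay":0,"az":0,"gripper":1},{"x":0,"y":0,"z":0,"ax":0,"ay":0,"az":0,"gripper":1}]}}

```text
clock: 12.42
position: [0.6559, 0.0566, 0.1604]
ee_rot: [0.719, 0.695, -0.001, 0.001]
ft_force: [-0.6, 0.6, -1.1]
grip_width: 0.636
grasp_force: 38.2
```

```bash
python3 -c "
from h import *
togo([.658,.059,.044],-1.7)"
```

```text
pos [0.6559 0.0566 0.1604] clos -2.0 x 88.0 q [-0.73  0.54  0.83  1.46 -0.4   1.31  0.09] t 12.4 grip 0.64 F [-0.6  0.6 -1.1]
 -> tool shift [  2.8   2.1 116.4] az -0.3 tilt 0.2
```

>>> {"op": "apply_moves", "data": {"rows": [{"x":3,"y":2,"z":25,"ax":0,"ay":0,"az":0,"gripper":1},{"x":0,"y":0,"z":35,"ax":0,"ay":0,"az":0,"gripper":1},{"x":0,"y":0,"z":30,"ax":0,"ay":0,"az":0,"gripper":1},{"x":0,"y":0,"z":18,"ax":0,"ay":0,"az":0,"gripper":1},{"x":0,"y":0,"z":6,"ax":0,"ay":0,"az":0,"gripper":1}]}}

```text
clock: 12.83
position: [0.6544, 0.0629, 0.0451]
ee_rot: [0.718, 0.696, -0.001, -0.002]
ft_force: [-0.9, 0.7, -1.4]
grip_width: 0.631
grasp_force: 38.2
```

>>> {"op": "apply_moves", "data": {"rows": [{"x":0,"y":0,"z":0,"ax":0,"ay":0,"az":0,"gripper":1},{"x":0,"y":0,"z":0,"ax":0,"ay":0,"az":0,"gripper":0},{"x":0,"y":0,"z":0,"ax":0,"ay":0,"az":0,"gripper":0},{"x":0,"y":0,"z":0,"ax":0,"ay":0,"az":0,"gripper":0},{"x":0,"y":0,"z":0,"ax":0,"ay":0,"az":0,"gripper":0}]}}

```text
clock: 13.25
position: [0.6576, 0.0615, 0.0483]
ee_rot: [0.719, 0.695, 0.001, 0.0]
ft_force: [-0.0, 0.1, 0.4]
grip_width: 1.002
grasp_force: 0.0
```

>>> {"op": "apply_moves", "data": {"rows": [{"x":0,"y":0,"z":-30,"ax":0,"ay":0,"az":0,"gripper":0},{"x":0,"y":0,"z":-30,"ax":0,"ay":0,"az":0,"gripper":0},{"x":0,"y":0,"z":-35,"ax":0,"ay":0,"az":0,"gripper":0},{"x":0,"y":0,"z":-25,"ax":0,"ay":0,"az":0,"gripper":0},{"x":20,"y":-32,"z":0,"ax":0,"ay":0,"az":0,"gripper":0}]}}

```text
clock: 13.67
position: [0.6314, 0.0765, 0.1738]
ee_rot: [0.721, 0.693, 0.004, 0.005]
ft_force: [0.9, -0.7, 1.8]
grip_width: 0.999
grasp_force: 0.0
```

>>> {"op": "apply_moves", "data": {"rows": [{"x":20,"y":-32,"z":0,"ax":0,"ay":0,"az":0,"gripper":0},{"x":20,"y":-32,"z":0,"ax":0,"ay":0,"az":0,"gripper":0},{"x":20,"y":-32,"z":0,"ax":0,"ay":0,"az":0,"gripper":0},{"x":20,"y":-32,"z":0,"ax":0,"ay":0,"az":0,"gripper":0},{"x":20,"y":-32,"z":0,"ax":0,"ay":0,"az":0,"gripper":0}]}}

```text
clock: 14.08
position: [0.4676, 0.1883, 0.1671]
ee_rot: [0.719, 0.695, 0.0, -0.0]
ft_force: [-0.2, 0.5, 0.3]
grip_width: 0.997
grasp_force: 0.0
```

>>> {"op": "apply_moves", "data": {"rows": [{"x":20,"y":-32,"z":0,"ax":0,"ay":0,"az":-4,"gripper":0},{"x":20,"y":-32,"z":0,"ax":0,"ay":0,"az":0,"gripper":0},{"x":0,"y":0,"z":0,"ax":0,"ay":0,"az":0,"gripper":0},{"x":0,"y":0,"z":0,"ax":0,"ay":0,"az":0,"gripper":0}]}}

```text
clock: 14.42
position: [0.4037, 0.2289, 0.1676]
ee_rot: [0.693, 0.721, 0.001, -0.001]
ft_force: [0.3, 0.3, 0.5]
grip_width: 1.001
grasp_force: 0.0
```

```bash
python3 -c "
from h import *
togo([.411,.225,.02],2)
c=snap('scene'); a=c['color'][130:260,170:350,::-1]
cv2.imwrite('pics/s5.png',cv2.resize(a,None,fx=4,fy=4,interpolation=cv2.INTER_CUBIC))"
```

```text
pos [0.4037 0.2289 0.1676] clos 2.3 x 92.3 q [-1.4  -0.04  0.79  1.96  0.03  1.21 -0.59] t 14.4 grip 1.0 F [0.3 0.3 0.5]
 -> tool shift [ -4.6   7.2 147.6] az 0.3 tilt 0.2
```

View pics/s5.png

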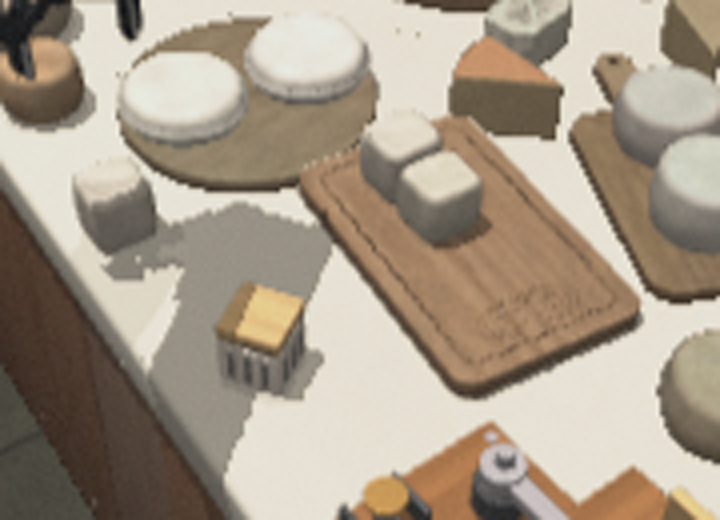

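Bricks A and B now stand side by side on the board at (400,155) and (440,195), and C is still at (115,205). Next I'll grasp C.

>>> {"op": "apply_moves", "data": {"rows": [{"x":-4,"y":7,"z":0,"ax":0,"ay":0,"az":0,"gripper":0},{"x":0,"y":0,"z":35,"ax":0,"ay":0,"az":0,"gripper":0},{"x":0,"y":0,"z":35,"ax":0,"ay":0,"az":0,"gripper":0},{"x":0,"y":0,"z":35,"ax":0,"ay":0,"az":0,"gripper":0},{"x":0,"y":0,"z":25,"ax":0,"ay":0,"az":0,"gripper":0}]}}

```text
clock: 14.88
position: [0.4129, 0.2216, 0.0348]
ee_rot: [0.695, 0.719, -0.001, 0.001]
ft_force: [-1.1, 0.7, -0.4]
grip_width: 0.998
grasp_force: 0.0
```

>>> {"op": "apply_moves", "data": {"rows": [{"x":0,"y":0,"z":16,"ax":0,"ay":0,"az":0,"gripper":0},{"x":0,"y":0,"z":0,"ax":0,"ay":0,"az":0,"gripper":0},{"x":0,"y":0,"z":0,"ax":0,"ay":0,"az":0,"gripper":1},{"x":0,"y":0,"z":0,"ax":0,"ay":0,"az":0,"gripper":1},{"x":0,"y":0,"z":0,"ax":0,"ay":0,"az":0,"gripper":1}]}}

```text
clock: 15.3
position: [0.4138, 0.2242, 0.0228]
ee_rot: [0.694, 0.72, 0.002, 0.0]
ft_force: [0.1, -3.0, 6.7]
grip_width: 0.669
grasp_force: 35.9
```

>>> {"op": "apply_moves", "data": {"rows": [{"x":0,"y":0,"z":0,"ax":0,"ay":0,"az":0,"gripper":1},{"x":0,"y":0,"z":-25,"ax":0,"ay":0,"az":0,"gripper":1},{"x":0,"y":0,"z":-35,"ax":0,"ay":0,"az":0,"gripper":1},{"x":0,"y":0,"z":-35,"ax":0,"ay":0,"az":0,"gripper":1},{"x":0,"y":0,"z":-35,"ax":0,"ay":0,"az":0,"gripper":1}]}}

```text
clock: 15.72
position: [0.4126, 0.223, 0.1536]
ee_rot: [0.695, 0.719, 0.001, -0.0]
ft_force: [1.1, 0.8, -2.0]
grip_width: 0.672
grasp_force: 39.0
```

>>> {"op": "apply_moves", "data": {"rows": [{"x":0,"y":0,"z":-20,"ax":0,"ay":0,"az":4,"gripper":1},{"x":0,"y":0,"z":0,"ax":0,"ay":0,"az":0,"gripper":1},{"x":0,"y":0,"z":0,"ax":0,"ay":0,"az":0,"gripper":1}]}}

```text
clock: 15.97
position: [0.4128, 0.2243, 0.1726]
ee_rot: [0.719, 0.695, 0.002, -0.001]
ft_force: [0.3, 0.4, -2.4]
grip_width: 0.672
grasp_force: 39.0
```

```bash
python3 -c "
from h import *
togo([.656,-.013,.16],-1.7)"
```

```text
pos [0.4128 0.2243 0.1726] clos -1.9 x 88.1 q [-1.43 -0.03  0.83  1.94  0.02  1.22 -0.63] t 16.0 grip 0.67 F [ 0.3  0.4 -2.4]
 -> tool shift [-229.2  250.8   12.1] az -0.2 tilt 0.3
```

>>> {"op": "apply_moves", "data": {"rows": [{"x":-25,"y":28,"z":0,"ax":0,"ay":0,"az":0,"gripper":1},{"x":-25,"y":28,"z":0,"ax":0,"ay":0,"az":0,"gripper":1},{"x":-25,"y":28,"z":0,"ax":0,"ay":0,"az":0,"gripper":1},{"x":-25,"y":28,"z":0,"ax":0,"ay":0,"az":0,"gripper":1},{"x":-25,"y":28,"z":0,"ax":0,"ay":0,"az":0,"gripper":1}]}}

```text
clock: 16.38
position: [0.5485, 0.0928, 0.17]
ee_rot: [0.718, 0.696, -0.0, -0.0]
ft_force: [-0.1, 0.5, -0.9]
grip_width: 0.671
grasp_force: 39.0
```

>>> {"op": "apply_moves", "data": {"rows": [{"x":-26,"y":28,"z":0,"ax":0,"ay":0,"az":0,"gripper":1},{"x":-26,"y":28,"z":0,"ax":0,"ay":0,"az":0,"gripper":1},{"x":-26,"y":28,"z":0,"ax":0,"ay":0,"az":0,"gripper":1},{"x":-26,"y":28,"z":0,"ax":0,"ay":0,"az":0,"gripper":1},{"x":0,"y":0,"z":0,"ax":0,"ay":0,"az":0,"gripper":1}]}}

```text
clock: 16.8
position: [0.6579, -0.0229, 0.1688]
ee_rot: [0.722, 0.692, -0.003, 0.002]
ft_force: [-1.0, -1.9, -1.7]
grip_width: 0.667
grasp_force: 39.0
```

>>> {"op": "apply_moves", "data": {"rows": [{"x":0,"y":0,"z":0,"ax":0,"ay":0,"az":0,"gripper":1}]}}

```text
clock: 16.88
position: [0.6562, -0.0176, 0.1691]
ee_rot: [0.72, 0.694, -0.002, 0.0]
ft_force: [-0.7, 1.2, -0.5]
grip_width: 0.669
grasp_force: 39.0
```

```bash
python3 -c "
from h import *
togo([.656,-.013,.045],-1.7)"
```

```text
pos [ 0.6562 -0.0176  0.1691] clos -2.2 x 87.8 q [-0.68  0.57  0.92  1.46 -0.45  1.34  0.23] t 16.9 grip 0.67 F [-0.7  1.2 -0.5]
 -> tool shift [ 4.900e+00 -1.000e-01  1.241e+02] az -0.5 tilt 0.2
```

>>> {"op": "apply_moves", "data": {"rows": [{"x":3,"y":0,"z":25,"ax":0,"ay":0,"az":0,"gripper":1},{"x":0,"y":0,"z":35,"ax":0,"ay":0,"az":0,"gripper":1},{"x":0,"y":0,"z":35,"ax":0,"ay":0,"az":0,"gripper":1},{"x":0,"y":0,"z":20,"ax":0,"ay":0,"az":0,"gripper":1},{"x":0,"y":0,"z":7,"ax":0,"ay":0,"az":0,"gripper":1}]}}

```text
clock: 17.3
position: [0.6532, -0.0084, 0.0448]
ee_rot: [0.718, 0.696, -0.002, -0.003]
ft_force: [-20.0, 4.9, 40.5]
grip_width: 0.671
grasp_force: 43.9
```

>>> {"op": "apply_moves", "data": {"rows": [{"x":0,"y":0,"z":0,"ax":0,"ay":0,"az":0,"gripper":1},{"x":0,"y":0,"z":0,"ax":0,"ay":0,"az":0,"gripper":0},{"x":0,"y":0,"z":0,"ax":0,"ay":0,"az":0,"gripper":0},{"x":0,"y":0,"z":0,"ax":0,"ay":0,"az":0,"gripper":0},{"x":0,"y":0,"z":0,"ax":0,"ay":0,"az":0,"gripper":0}]}}

```text
clock: 17.72
position: [0.657, -0.0103, 0.0499]
ee_rot: [0.719, 0.695, 0.001, 0.0]
ft_force: [1.0, 0.1, -0.0]
grip_width: 0.998
grasp_force: 0.0
```

>>> {"op": "apply_moves", "data": {"rows": [{"x":0,"y":0,"z":-30,"ax":0,"ay":0,"az":0,"gripper":0},{"x":0,"y":0,"z":-35,"ax":0,"ay":0,"az":0,"gripper":0},{"x":0,"y":0,"z":-35,"ax":0,"ay":0,"az":0,"gripper":0},{"x":0,"y":0,"z":-35,"ax":0,"ay":0,"az":-4,"gripper":0.5},{"x":0,"y":0,"z":-15,"ax":0,"ay":0,"az":-4,"gripper":0.5}]}}

```text
clock: 18.13
position: [0.658, -0.0112, 0.2044]
ee_rot: [0.668, 0.745, 0.002, 0.002]
ft_force: [-0.3, -0.4, 0.6]
grip_width: 0.752
grasp_force: 0.0
```

```bash
python3 -c "
from h import *
togo([.533,-.339,.2],6)"
```

```text
pos [ 0.658  -0.0112  0.2044] clos 6.2 x 96.2 q [-0.67  0.53  0.91  1.42 -0.42  1.39  0.35] t 18.1 grip 0.75 F [-0.3 -0.4  0.6]
 -> tool shift [-312.2 -160.     3.6] az 0.2 tilt 0.3
```

>>> {"op": "apply_moves", "data": {"rows": [{"x":-35,"y":-18,"z":0,"ax":0,"ay":0,"az":0,"gripper":0.5},{"x":-35,"y":-18,"z":0,"ax":0,"ay":0,"az":0,"gripper":0.5},{"x":-35,"y":-18,"z":0,"ax":0,"ay":0,"az":0,"gripper":0.5},{"x":-35,"y":-18,"z":0,"ax":0,"ay":0,"az":0,"gripper":0.5},{"x":-35,"y":-18,"z":0,"ax":0,"ay":0,"az":0,"gripper":0.5}]}}

```text
clock: 18.55
position: [0.5848, -0.1957, 0.1996]
ee_rot: [0.668, 0.744, 0.001, 0.0]
ft_force: [1.3, -0.1, -0.0]
grip_width: 0.5
grasp_force: 0.0
```

>>> {"op": "apply_moves", "data": {"rows": [{"x":-35,"y":-18,"z":0,"ax":0,"ay":0,"az":0,"gripper":0.5},{"x":-35,"y":-18,"z":0,"ax":0,"ay":0,"az":0,"gripper":0.5},{"x":-35,"y":-18,"z":0,"ax":0,"ay":0,"az":0,"gripper":0.5},{"x":-32,"y":-16,"z":0,"ax":0,"ay":0,"az":0,"gripper":0.5},{"x":0,"y":0,"z":30,"ax":0,"ay":0,"az":0,"gripper":0.5}]}}

```text
clock: 18.97
position: [0.5273, -0.3482, 0.1748]
ee_rot: [0.672, 0.74, -0.0, 0.005]
ft_force: [0.1, -2.1, 1.2]
grip_width: 0.5
grasp_force: 0.0
```

>>> {"op": "apply_moves", "data": {"rows": [{"x":0,"y":0,"z":0,"ax":0,"ay":0,"az":0,"gripper":0.5},{"x":0,"y":0,"z":0,"ax":0,"ay":0,"az":0,"gripper":0.5}]}}

```text
clock: 19.13
position: [0.5301, -0.3374, 0.1685]
ee_rot: [0.669, 0.744, 0.0, -0.001]
ft_force: [0.2, 0.9, 0.2]
grip_width: 0.498
grasp_force: 0.0
```

```bash
python3 -c "
from h import *
togo([.533,-.339,.085],6)
c=snap('scene'); a=c['color'][190:330,250:400,::-1]
cv2.imwrite('pics/s6.png',cv2.resize(a,None,fx=4,fy=4,interpolation=cv2.INTER_CUBIC))
print('expected handle top',(proj(c,[.533,-.339,.117])-[250,190])*4)"
```

```text
pos [ 0.5301 -0.3374  0.1685] clos 6.1 x 96.1 q [-0.2   0.5   0.95  1.54 -0.42  1.31  0.91] t 19.1 grip 0.5 F [0.2 0.9 0.2]
 -> tool shift [-2.   2.8 83.5] az 0.1 tilt 0.1
expected handle top [330.93944435 310.83137064]
```

View pics/s6.png

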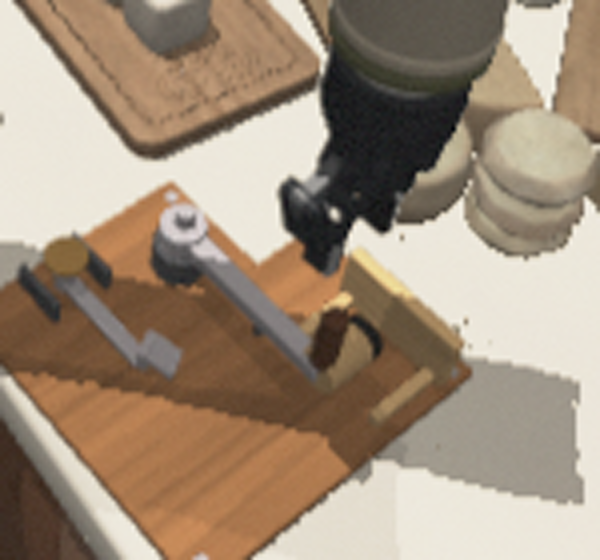

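The handle top is at crop (338,315), a few mm off the prediction, and the fingers are directly above it. I'll descend and push it along the arc.

>>> {"op": "apply_moves", "data": {"rows": [{"x":-4,"y":5,"z":20,"ax":0,"ay":0,"az":0,"gripper":0.5},{"x":0,"y":0,"z":25,"ax":0,"ay":0,"az":0,"gripper":0.5},{"x":0,"y":0,"z":25,"ax":0,"ay":0,"az":0,"gripper":0.5},{"x":0,"y":0,"z":13,"ax":0,"ay":0,"az":0,"gripper":0.5},{"x":0,"y":0,"z":0,"ax":0,"ay":0,"az":0,"gripper":0.5}]}}

```text
clock: 19.6
position: [0.5359, -0.3393, 0.0842]
ee_rot: [0.668, 0.744, -0.0, -0.002]
ft_force: [-0.1, 0.1, 0.3]
grip_width: 0.498
grasp_force: 0.0
```

>>> {"op": "apply_moves", "data": {"rows": [{"x":1,"y":-17,"z":0,"ax":0,"ay":0,"az":7,"gripper":0.5},{"x":1,"y":-17,"z":0,"ax":0,"ay":0,"az":7,"gripper":0.5},{"x":1,"y":-17,"z":0,"ax":0,"ay":0,"az":7,"gripper":0.5},{"x":1,"y":-17,"z":0,"ax":0,"ay":0,"az":7,"gripper":0.5}]}}

```text
clock: 19.93
position: [0.4709, -0.332, 0.088]
ee_rot: [0.83, 0.558, 0.002, 0.002]
ft_force: [7.3, -0.7, -4.2]
grip_width: 0.497
grasp_force: 3.2
```

>>> {"op": "apply_moves", "data": {"rows": [{"x":1,"y":-17,"z":0,"ax":0,"ay":0,"az":7,"gripper":0.5},{"x":1,"y":-17,"z":0,"ax":0,"ay":0,"az":7,"gripper":0.5},{"x":1,"y":-17,"z":0,"ax":0,"ay":0,"az":7,"gripper":0.5},{"x":1,"y":-17,"z":0,"ax":0,"ay":0,"az":7,"gripper":0.5}]}}

```text
clock: 20.27
position: [0.4168, -0.2934, 0.0881]
ee_rot: [0.94, 0.34, 0.002, 0.002]
ft_force: [13.5, -6.7, -6.9]
grip_width: 0.505
grasp_force: 6.8
```

>>> {"op": "apply_moves", "data": {"rows": [{"x":0,"y":0,"z":0,"ax":0,"ay":0,"az":0,"gripper":0.5},{"x":0,"y":0,"z":0,"ax":0,"ay":0,"az":0,"gripper":0.5}]}}

```text
clock: 20.43
position: [0.4164, -0.2934, 0.088]
ee_rot: [0.939, 0.345, 0.002, 0.002]
ft_force: [4.4, -5.3, -3.9]
grip_width: 0.505
grasp_force: 3.5
```

```bash
python3 -c "
from h import *
o=get_obs();p=o['position'][:2]-np.array([.5195,-.203]);a=np.radians(6);L=np.array([p@[np.cos(a),np.sin(a)],p@[-np.sin(a),np.cos(a)]])
print(L,np.hypot(*L),'ang',np.arctan2(-L[0],-L[1]),yaw())
print(o['position'],o['ft_force'],o['joint_pos'])"
```

```text
[-0.11197292 -0.07908075] 0.13708281979563366 ang 0.955888807715916 (np.float64(-49.657906946013085), np.float64(40.34259717540513))
[ 0.41640667 -0.29335189  0.08799658] [ 4.3671965  -5.26168211 -3.88283341] [-0.54132592  0.4362553   1.29020717  1.95677154 -0.47456295  1.10037426
  0.08167383]
```

>>> {"op": "apply_moves", "data": {"rows": [{"x":1,"y":-15,"z":0,"ax":0,"ay":0,"az":6,"gripper":0.5},{"x":1,"y":-15,"z":0,"ax":0,"ay":0,"az":6,"gripper":0.5},{"x":0,"y":0,"z":0,"ax":0,"ay":0,"az":0,"gripper":0.5}]}}

```text
clock: 20.68
position: [0.4006, -0.2693, 0.0888]
ee_rot: [0.971, 0.24, 0.003, 0.003]
ft_force: [-0.7, 1.0, -1.0]
grip_width: 0.498
grasp_force: 0.0
```

>>> {"op": "apply_moves", "data": {"rows": [{"x":0.5,"y":-10,"z":0,"ax":0,"ay":0,"az":4,"gripper":0.5},{"x":0,"y":0,"z":0,"ax":0,"ay":0,"az":0,"gripper":0.5},{"x":0,"y":0,"z":0,"ax":0,"ay":0,"az":0,"gripper":0.5}]}}

```text
clock: 20.93
position: [0.3946, -0.2582, 0.0869]
ee_rot: [0.977, 0.211, 0.001, -0.001]
ft_force: [-0.9, 0.5, -0.3]
grip_width: 0.499
grasp_force: 0.0
```

```bash
python3 -c "
from h import *
o=get_obs();p=o['position'][:2]-np.array([.5195,-.203]);a=np.radians(6);L=np.array([p@[np.cos(a),np.sin(a)],p@[-np.sin(a),np.cos(a)]])
print(L,np.hypot(*L),'ang',np.arctan2(-L[0],-L[1]),yaw())
print(o['position'],o['ft_force'],o['joint_pos'])"
```

```text
[-0.13001314 -0.04185724] 0.1365849383699093 ang 1.259328907383717 (np.float64(-65.58511276315107), np.float64(24.414783735606267))
[ 0.39457436 -0.25821802  0.08687202] [-0.87377837  0.46700448 -0.2539659 ] [-0.68881977  0.26568891  1.32362339  2.04559175 -0.30105894  1.04897096
 -0.36509753]
```

```bash
python3 -c "
from h import *
c=snap('scene'); a=c['color'][190:330,220:370,::-1]
t=snap('top'); b=t['color'][140:260,300:430,::-1]
cv2.imwrite('pics/s7.png',np.hstack([cv2.resize(a,(400,373),interpolation=cv2.INTER_CUBIC),cv2.resize(b,(400,373),interpolation=cv2.INTER_CUBIC)]))"
```

```text
(no output)
```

View pics/s7.png

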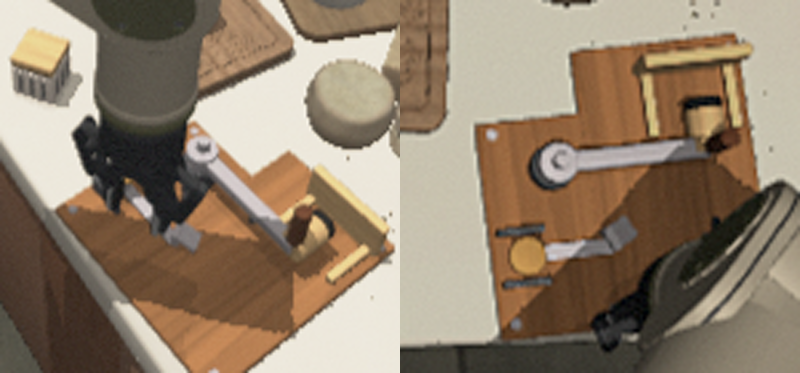

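The hammer sprang back to 0 and the handle is again at the pocket. The handle is about 6 mm farther out than I assumed, so it slid off the pad edge. I'll go back and repeat farther out.

>>> {"op": "apply_moves", "data": {"rows": [{"x":0,"y":0,"z":-30,"ax":0,"ay":0,"az":0,"gripper":0.5},{"x":0,"y":0,"z":-30,"ax":0,"ay":0,"az":0,"gripper":0.5},{"x":0,"y":0,"z":-30,"ax":0,"ay":0,"az":-7,"gripper":0.5},{"x":0,"y":0,"z":0,"ax":0,"ay":0,"az":-7,"gripper":0.5},{"x":0,"y":0,"z":0,"ax":0,"ay":0,"az":-7,"gripper":0.5}]}}

```text
clock: 21.45
position: [0.3949, -0.258, 0.1717]
ee_rot: [0.924, 0.383, 0.003, -0.001]
ft_force: [-0.5, 0.2, -0.3]
grip_width: 0.503
grasp_force: 0.0
```

>>> {"op": "apply_moves", "data": {"rows": [{"x":0,"y":0,"z":0,"ax":0,"ay":0,"az":-7,"gripper":0.5},{"x":0,"y":0,"z":0,"ax":0,"ay":0,"az":-7,"gripper":0.5},{"x":0,"y":0,"z":0,"ax":0,"ay":0,"az":-7,"gripper":0.5},{"x":0,"y":0,"z":0,"ax":0,"ay":0,"az":-7,"gripper":0.5},{"x":0,"y":0,"z":0,"ax":0,"ay":0,"az":-7,"gripper":0.5}]}}

```text
clock: 21.87
position: [0.3935, -0.2581, 0.1702]
ee_rot: [0.766, 0.643, 0.0, -0.001]
ft_force: [-0.0, 0.2, 0.6]
grip_width: 0.503
grasp_force: 0.0
```

>>> {"op": "apply_moves", "data": {"rows": [{"x":0,"y":0,"z":0,"ax":0,"ay":0,"az":-7,"gripper":0.5},{"x":0,"y":0,"z":0,"ax":0,"ay":0,"az":-7,"gripper":0.5},{"x":0,"y":0,"z":0,"ax":0,"ay":0,"az":0,"gripper":0.5}]}}

```text
clock: 22.12
position: [0.3935, -0.2581, 0.1702]
ee_rot: [0.682, 0.731, 0.0, -0.001]
ft_force: [-0.1, 0.4, 0.1]
grip_width: 0.495
grasp_force: 0.0
```

```bash
python3 -c "
from h import *
togo([.535,-.347,.165],6)
c=snap('scene');t=snap('top')
# two-view triangulation helper on handle/fence etc from masks: dark brown handle
for n,k in(('s',c),('t',t)):
  h=cv2.cvtColor(k['color'],cv2.COLOR_RGB2HSV); m=((h[...,2]<95)&(h[...,1]>100)).astype(np.uint8)
  N,l,s,ce=cv2.connectedComponentsWithStats(m)
  print(n,[(np.round(ce[i],1).tolist(),s[i].tolist()) for i in range(1,N) if s[i,4]>12 and ce[i][0]>290 and 150<ce[i][1]<330])
for P in([.535,-.345,.117],[.535,-.345,.09]): print(proj(c,P),proj(t,P))
"
```

```text
pos [ 0.3935 -0.2581  0.1702] clos 4.0 x 94.0 q [-0.9  -0.16  1.33  1.95  0.17  1.24  0.44] t 22.1 grip 0.5 F [-0.1  0.4  0.1]
 -> tool shift [-98.5 135.    4.9] az -2.0 tilt 0.1
s [([331.3, 275.9], [327, 269, 9, 14, 65]), ([486.9, 309.8], [484, 306, 8, 8, 18]), ([505.8, 318.9], [500, 317, 12, 4, 22])]
t [([390.7, 160.9], [376, 158, 35, 7, 69]), ([391.1, 179.0], [385, 171, 12, 14, 71]), ([390.7, 211.9], [369, 172, 48, 74, 1023]), ([502.9, 197.1], [499, 184, 13, 25, 36]), ([463.7, 195.4], [458, 192, 13, 9, 23]), ([394.5, 220.5], [393, 218, 5, 6, 13]), ([393.4, 259.2], [391, 256, 7, 7, 14])]
[334.87149672 269.04528095] [407.6721807  182.64285439]
[333.12965699 274.62654652] [404.54062422 184.02892818]
```

>>> {"op": "apply_moves", "data": {"rows": [{"x":-25,"y":33,"z":0,"ax":0,"ay":0,"az":-2,"gripper":0.5},{"x":-25,"y":33,"z":0,"ax":0,"ay":0,"az":0,"gripper":0.5},{"x":-25,"y":33,"z":0,"ax":0,"ay":0,"az":0,"gripper":0.5},{"x":-25,"y":33,"z":0,"ax":0,"ay":0,"az":0,"gripper":0.5},{"x":0,"y":0,"z":0,"ax":0,"ay":0,"az":0,"gripper":0.5}]}}

```text
clock: 22.63
position: [0.4505, -0.2984, 0.1838]
ee_rot: [0.688, 0.725, -0.006, -0.004]
ft_force: [-0.8, -0.3, -0.2]
grip_width: 0.5
grasp_force: 0.0
```

>>> {"op": "apply_moves", "data": {"rows": [{"x":0,"y":0,"z":0,"ax":0,"ay":0,"az":0,"gripper":0.5},{"x":0,"y":0,"z":0,"ax":0,"ay":0,"az":0,"gripper":0.5}]}}

```text
clock: 22.8
position: [0.4483, -0.2951, 0.1852]
ee_rot: [0.687, 0.726, -0.003, -0.004]
ft_force: [0.9, -0.4, -0.9]
grip_width: 0.501
grasp_force: 0.0
```

```bash
python3 -c "
from h import *
togo([.532,-.348,.083],6)"
```

```text
pos [ 0.4483 -0.2951  0.1852] clos 3.2 x 93.2 q [-0.53  0.32  1.24  1.76 -0.31  1.29  0.83] t 22.8 grip 0.5 F [ 0.9 -0.4 -0.9]
 -> tool shift [-57.6  81.8 101.2] az -2.8 tilt 0.6
```

>>> {"op": "apply_moves", "data": {"rows": [{"x":-14,"y":20,"z":0,"ax":0,"ay":0,"az":-1,"gripper":0.5},{"x":-14,"y":20,"z":0,"ax":0,"ay":0,"az":-1,"gripper":0.5},{"x":-14,"y":20,"z":0,"ax":0,"ay":0,"az":-1,"gripper":0.5},{"x":-14,"y":20,"z":0,"ax":0,"ay":0,"az":0,"gripper":0.5},{"x":0,"y":0,"z":10,"ax":0,"ay":0,"az":0,"gripper":0.5}]}}

```text
clock: 23.22
position: [0.5372, -0.3435, 0.1766]
ee_rot: [0.666, 0.746, -0.002, -0.002]
ft_force: [1.3, -0.1, 0.6]
grip_width: 0.504
grasp_force: 0.0
```

>>> {"op": "apply_moves", "data": {"rows": [{"x":0,"y":0,"z":0,"ax":0,"ay":0,"az":0,"gripper":0.5},{"x":0,"y":0,"z":0,"ax":0,"ay":0,"az":0,"gripper":0.5}]}}

```text
clock: 23.38
position: [0.5328, -0.3425, 0.175]
ee_rot: [0.667, 0.745, -0.002, -0.004]
ft_force: [-1.1, -0.1, 0.1]
grip_width: 0.501
grasp_force: 0.0
```

```bash
python3 -c "
from h import *
togo([.532,-.348,.083],6)"
```

```text
pos [ 0.5328 -0.3425  0.175 ] clos 6.3 x 96.3 q [-0.24  0.57  1.05  1.52 -0.49  1.36  0.97] t 23.4 grip 0.5 F [-1.1 -0.1  0.1]
 -> tool shift [-5.7 -0.6 92. ] az 0.3 tilt 0.5
```

>>> {"op": "apply_moves", "data": {"rows": [{"x":-5,"y":0,"z":25,"ax":0,"ay":0,"az":0,"gripper":0.5},{"x":0,"y":0,"z":30,"ax":0,"ay":0,"az":0,"gripper":0.5},{"x":0,"y":0,"z":25,"ax":0,"ay":0,"az":0,"gripper":0.5},{"x":0,"y":0,"z":12,"ax":0,"ay":0,"az":0,"gripper":0.5},{"x":0,"y":0,"z":0,"ax":0,"ay":0,"az":0,"gripper":0.5}]}}

```text
clock: 23.8
position: [0.532, -0.3466, 0.0811]
ee_rot: [0.667, 0.745, -0.002, -0.006]
ft_force: [-0.3, 0.1, -0.8]
grip_width: 0.5
grasp_force: 0.0
```

>>> {"op": "apply_moves", "data": {"rows": [{"x":0,"y":0,"z":0,"ax":0,"ay":0,"az":0,"gripper":0.5},{"x":0.7,"y":-15,"z":0,"ax":0,"ay":0,"az":6,"gripper":0.5},{"x":0.7,"y":-15,"z":0,"ax":0,"ay":0,"az":6,"gripper":0.5},{"x":0.7,"y":-15,"z":0,"ax":0,"ay":0,"az":6,"gripper":0.5},{"x":0.7,"y":-15,"z":0,"ax":0,"ay":0,"az":6,"gripper":0.5}]}}

```text
clock: 24.22
position: [0.4754, -0.3427, 0.0853]
ee_rot: [0.808, 0.589, -0.001, -0.002]
ft_force: [6.0, 1.0, -2.6]
grip_width: 0.504
grasp_force: 2.9
```

>>> {"op": "apply_moves", "data": {"rows": [{"x":0.7,"y":-15,"z":0,"ax":0,"ay":0,"az":6,"gripper":0.5},{"x":0.7,"y":-15,"z":0,"ax":0,"ay":0,"az":6,"gripper":0.5},{"x":0.7,"y":-15,"z":0,"ax":0,"ay":0,"az":6,"gripper":0.5},{"x":0,"y":0,"z":0,"ax":0,"ay":0,"az":0,"gripper":0.5},{"x":0,"y":0,"z":0,"ax":0,"ay":0,"az":0,"gripper":0.5}]}}

```text
clock: 24.63
position: [0.4354, -0.3236, 0.0855]
ee_rot: [0.889, 0.458, -0.002, -0.001]
ft_force: [5.5, -3.1, -1.4]
grip_width: 0.503
grasp_force: 3.0
```

```bash
cat > arc.py <<'E'
from h import *
o=get_obs();piv=np.array([.517,-.206]);p=o['position'][:2]-piv;a=np.radians(6);L=np.array([p@[np.cos(a),np.sin(a)],p@[-np.sin(a),np.cos(a)]])
print('r',np.hypot(*L),'ang',np.degrees(np.arctan2(-L[0],-L[1])),'tool',6-yaw()[0],'F',o['ft_force'],o['position'],'q',np.round(o['joint_pos'],2))
E
python3 arc.py
```

```text
r 0.14314003181914453 ang 40.73176348735314 tool 41.43297649746083 F [ 5.50158398 -3.06138982 -1.40664347] [ 0.43544808 -0.32363653  0.08549229] q [-0.43  0.57  1.27  1.87 -0.59  1.16  0.43]
```

>>> {"op": "apply_moves", "data": {"rows": [{"x":0.8,"y":-15,"z":0,"ax":0,"ay":0,"az":6,"gripper":0.5},{"x":0.8,"y":-15,"z":0,"ax":0,"ay":0,"az":6,"gripper":0.5},{"x":0,"y":0,"z":0,"ax":0,"ay":0,"az":0,"gripper":0.5}]}}

```text
clock: 24.88
position: [0.4125, -0.3037, 0.0856]
ee_rot: [0.933, 0.36, -0.002, -0.001]
ft_force: [3.2, -6.1, 0.1]
grip_width: 0.5
grasp_force: 3.5
```

```bash
python3 arc.py
```

```text
r 0.1430660604536763 ang 52.93238571031711 tool 53.818200786893904 F [ 3.23157376 -6.14127455  0.12517888] [ 0.41248332 -0.30369423  0.08555607] q [-0.52  0.49  1.31  1.94 -0.53  1.13  0.18]
```

>>> {"op": "apply_moves", "data": {"rows": [{"x":0.8,"y":-13,"z":0,"ax":0,"ay":0,"az":5,"gripper":0.5},{"x":0.8,"y":-13,"z":0,"ax":0,"ay":0,"az":5,"gripper":0.5},{"x":0,"y":0,"z":0,"ax":0,"ay":0,"az":0,"gripper":0.5}]}}

```text
clock: 25.13
position: [0.3992, -0.2876, 0.0873]
ee_rot: [0.961, 0.277, -0.001, 0.004]
ft_force: [-0.1, -16.0, 7.5]
grip_width: 0.5
grasp_force: 6.7
```

```bash
python3 arc.py
```

```text
r 0.14332570299837322 ang 61.309817009251816 tool 63.832578083944014 F [ -0.08101831 -15.99233177   7.50240723] [ 0.39915165 -0.2875722   0.08731789] q [-0.6   0.38  1.33  2.   -0.42  1.08 -0.1 ]
```

>>> {"op": "apply_moves", "data": {"rows": [{"x":0.5,"y":-8,"z":0,"ax":0,"ay":0,"az":3,"gripper":0.5},{"x":0,"y":0,"z":0,"ax":0,"ay":0,"az":0,"gripper":0.5},{"x":0,"y":0,"z":0,"ax":0,"ay":0,"az":0,"gripper":0.5}]}}

```text
clock: 25.38
position: [0.3935, -0.2782, 0.0864]
ee_rot: [0.967, 0.255, -0.003, 0.0]
ft_force: [0.7, -8.0, 4.9]
grip_width: 0.496
grasp_force: 3.5
```

```bash
python3 arc.py; python3 -c "
from h import *
c=snap('scene'); a=c['color'][190:330,220:370,::-1]
cv2.imwrite('pics/s8.png',cv2.resize(a,None,fx=4,fy=4,interpolation=cv2.INTER_CUBIC))"
```

```text
r 0.14307736401795298 ang 65.7126628915773 tool 66.45755554860133 F [ 0.6891467  -8.00469631  4.86553945] [ 0.39345169 -0.27815918  0.08638411] q [-0.62  0.34  1.33  2.02 -0.38  1.07 -0.18]
```

View pics/s8.png

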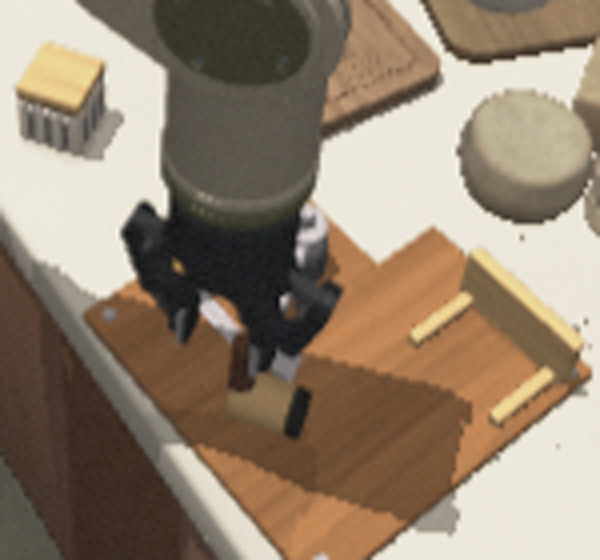

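The hammer is about three-quarters back, with the handle still against the rear finger but outboard, at crop (240,360). I'll push a little further and move slightly outward.

>>> {"op": "apply_moves", "data": {"rows": [{"x":-3,"y":0,"z":0,"ax":0,"ay":0,"az":0,"gripper":0.5},{"x":0,"y":-9,"z":0,"ax":0,"ay":0,"az":3,"gripper":0.5},{"x":0,"y":-9,"z":0,"ax":0,"ay":0,"az":3,"gripper":0.5},{"x":0,"y":0,"z":0,"ax":0,"ay":0,"az":0,"gripper":0.5}]}}

```text
clock: 25.77
position: [0.3818, -0.2629, 0.086]
ee_rot: [0.979, 0.202, -0.003, -0.0]
ft_force: [-0.5, -10.7, 0.7]
grip_width: 0.499
grasp_force: 5.2
```

```bash
python3 arc.py
```

```text
r 0.14671958505287055 ang 73.16050054273514 tool 72.65677466766898 F [ -0.541365   -10.65606607   0.74936425] [ 0.38178385 -0.26294936  0.08595676] q [-0.69  0.23  1.33  2.06 -0.25  1.04 -0.4 ]
```

>>> {"op": "apply_moves", "data": {"rows": [{"x":0,"y":-3,"z":0,"ax":0,"ay":0,"az":1,"gripper":0.5},{"x":0,"y":0,"z":0,"ax":0,"ay":0,"az":0,"gripper":0.5},{"x":0,"y":5,"z":0,"ax":0,"ay":0,"az":0,"gripper":0.5},{"x":0,"y":6,"z":0,"ax":0,"ay":0,"az":0,"gripper":0.5},{"x":0,"y":6,"z":0,"ax":0,"ay":0,"az":0,"gripper":0.5}]}}

```text
clock: 26.18
position: [0.3873, -0.2751, 0.0855]
ee_rot: [0.981, 0.196, -0.003, -0.001]
ft_force: [-0.3, -0.4, -0.1]
grip_width: 0.501
grasp_force: 0.0
```

>>> {"op": "apply_moves", "data": {"rows": [{"x":0,"y":6,"z":0,"ax":0,"ay":0,"az":0,"gripper":0.5},{"x":0,"y":0,"z":0,"ax":0,"ay":0,"az":0,"gripper":0.5},{"x":0,"y":0,"z":0,"ax":0,"ay":0,"az":0,"gripper":0.5}]}}

```text
clock: 26.43
position: [0.3885, -0.2801, 0.0847]
ee_rot: [0.981, 0.195, -0.004, -0.001]
ft_force: [0.2, -1.0, -0.6]
grip_width: 0.503
grasp_force: 0.0
```

```bash
python3 arc.py
```

```text
r 0.1483323943506462 ang 66.02978225470206 tool 73.54918444815593 F [ 0.2484988  -0.97628138 -0.56975515] [ 0.38850184 -0.28009941  0.0847148 ] q [-0.57  0.28  1.25  2.02 -0.31  1.06 -0.36]
```

>>> {"op": "apply_moves", "data": {"rows": [{"x":0,"y":0,"z":-25,"ax":0,"ay":0,"az":0,"gripper":0.5},{"x":0,"y":0,"z":-30,"ax":0,"ay":0,"az":0,"gripper":0.5},{"x":0,"y":0,"z":-30,"ax":0,"ay":0,"az":0,"gripper":0.5},{"x":0,"y":0,"z":-20,"ax":0,"ay":0,"az":-7,"gripper":0},{"x":0,"y":0,"z":0,"ax":0,"ay":0,"az":-7,"gripper":0}]}}

```text
clock: 26.85
position: [0.3908, -0.2807, 0.1927]
ee_rot: [0.949, 0.315, -0.001, -0.002]
ft_force: [0.9, -0.4, -0.5]
grip_width: 0.767
grasp_force: 0.0
```

```bash
python3 -c "
from h import *
togo([.4427,.0143,.18],-53.5)"
```

```text
pos [ 0.3908 -0.2807  0.1927] clos -53.3 x 36.7 q [-0.77 -0.07  1.29  1.89  0.07  1.27 -0.43] t 26.9 grip 0.77 F [ 0.9 -0.4 -0.5]
 -> tool shift [ 217.9 -205.5   13.3] az 0.2 tilt 0.2
```

```bash
cat >> h.py <<'E'
def lid(c,z=.066,box=(180,440,150,255)):
    "pale wooden lid: centre on plane z and side angle (deg mod 90)"
    h=cv2.cvtColor(c['color'],cv2.COLOR_RGB2HSV); m=((h[...,1]>65)&(h[...,1]<130)&(h[...,0]>16)&(h[...,0]<28)&(h[...,2]>110)).astype(np.uint8)
    M=np.zeros_like(m); u0,u1,v0,v1=box; M[v0:v1,u0:u1]=m[v0:v1,u0:u1]
    out=[]
    for k in cv2.findContours(M,cv2.RETR_EXTERNAL,cv2.CHAIN_APPROX_NONE)[0]:
        if cv2.contourArea(k)<60: continue
        r=cv2.minAreaRect(k); b=cv2.boxPoints(r); w=np.array([ray(c,*p,z) for p in b]); d=w[1]-w[0]
        out.append((np.round(w.mean(0)[:2],4),round(np.degrees(np.arctan2(d[1],d[0]))%90,1),np.round([np.linalg.norm(d),np.linalg.norm(w[2]-w[1])],3)))
    return out
def dark(c,box):
    h=cv2.cvtColor(c['color'],cv2.COLOR_RGB2HSV); m=((h[...,2]<95)&(h[...,1]>100)).astype(np.uint8)
    N,l,s,ce=cv2.connectedComponentsWithStats(m)
    return [(np.round(ce[i],1).tolist(),s[i].tolist()) for i in range(1,N) if s[i,4]>12 and box[0]<ce[i][0]<box[1] and box[2]<ce[i][1]<box[3]]
E
python3 -c "
from h import *
t=snap('top');c=snap('scene')
print(lid(t,.066,(200,330,170,250)))
print(dark(c,(240,350,230,320)),dark(t,(300,430,150,260)))
for h in(0,1.09):
  a=np.radians(6);Rz=np.array([[np.cos(a),-np.sin(a)],[np.sin(a),np.cos(a)]]);p=np.array([.517,-.206])+Rz@(.14*np.array([-np.sin(h),-np.cos(h)]));print(h,p,proj(c,[*p,.09]),proj(t,[*p,.09]))
"
```

```text
[(array([0.4438, 0.0173]), np.float64(35.3), array([0.056, 0.056])), (array([0.5503, 0.2035]), np.float64(88.3), array([0.037, 0.089]))]
[([243.0, 309.4], [211, 242, 55, 129, 2034]), ([277.6, 279.3], [275, 273, 7, 14, 78]), ([274.6, 309.0], [269, 303, 12, 12, 14])] [([390.6, 160.9], [376, 158, 35, 7, 68]), ([407.0, 177.9], [406, 172, 5, 11, 16]), ([396.2, 214.3], [368, 176, 51, 70, 1322])]
0 [ 0.53163398 -0.34523307] [332.22463183 275.29102068] [404.71139287 185.24354807]
1.09 [ 0.40032022 -0.28336814] [278.03296354 281.3519515 ] [384.98109174 234.0343228 ]
```

>>> {"op": "apply_moves", "data": {"rows": [{"x":27,"y":-26,"z":0,"ax":0,"ay":0,"az":0,"gripper":0},{"x":27,"y":-26,"z":0,"ax":0,"ay":0,"az":0,"gripper":0},{"x":28,"y":-26,"z":0,"ax":0,"ay":0,"az":0,"gripper":0},{"x":28,"y":-26,"z":0,"ax":0,"ay":0,"az":0,"gripper":0},{"x":28,"y":-26,"z":0,"ax":0,"ay":0,"az":0,"gripper":0}]}}

```text
clock: 27.37
position: [0.4227, -0.0912, 0.1883]
ee_rot: [0.951, 0.31, -0.005, -0.003]
ft_force: [1.3, -0.2, -0.1]
grip_width: 1.001
grasp_force: 0.0
```

>>> {"op": "apply_moves", "data": {"rows": [{"x":27,"y":-26,"z":0,"ax":0,"ay":0,"az":0,"gripper":0},{"x":27,"y":-26,"z":0,"ax":0,"ay":0,"az":0,"gripper":0},{"x":27,"y":-26,"z":0,"ax":0,"ay":0,"az":1,"gripper":0},{"x":0,"y":0,"z":0,"ax":0,"ay":0,"az":0,"gripper":0},{"x":0,"y":0,"z":0,"ax":0,"ay":0,"az":0,"gripper":0}]}}

```text
clock: 27.78
position: [0.4418, 0.0193, 0.1879]
ee_rot: [0.953, 0.304, -0.006, -0.002]
ft_force: [0.5, 0.1, -0.2]
grip_width: 0.999
grasp_force: 0.0
```

```bash
python3 -c "
from h import *
togo([.4438,.0173,.032],-54.7)"
```

```text
pos [0.4418 0.0193 0.1879] clos -54.6 x 35.4 q [-0.93 -0.12  0.75  1.97  0.08  1.28 -1.17] t 27.8 grip 1.0 F [ 0.5  0.1 -0.2]
 -> tool shift [  2.    3.8 155.9] az 0.1 tilt 0.7
```

>>> {"op": "apply_moves", "data": {"rows": [{"x":2,"y":3,"z":35,"ax":0,"ay":0,"az":0,"gripper":0},{"x":0,"y":0,"z":35,"ax":0,"ay":0,"az":0,"gripper":0},{"x":0,"y":0,"z":35,"ax":0,"ay":0,"az":0,"gripper":0},{"x":0,"y":0,"z":30,"ax":0,"ay":0,"az":0,"gripper":0},{"x":0,"y":0,"z":20,"ax":0,"ay":0,"az":0,"gripper":0}], "newtons": 60}}

```text
clock: 28.2
position: [0.4424, 0.0149, 0.0311]
ee_rot: [0.953, 0.301, -0.006, -0.002]
ft_force: [0.0, 1.0, 0.6]
grip_width: 0.999
grasp_force: 0.0
```

>>> {"op": "apply_moves", "data": {"rows": [{"x":0,"y":0,"z":0,"ax":0,"ay":0,"az":0,"gripper":0},{"x":0,"y":0,"z":0,"ax":0,"ay":0,"az":0,"gripper":1},{"x":0,"y":0,"z":0,"ax":0,"ay":0,"az":0,"gripper":1},{"x":0,"y":0,"z":0,"ax":0,"ay":0,"az":0,"gripper":1},{"x":0,"y":0,"z":0,"ax":0,"ay":0,"az":0,"gripper":1}]}}

```text
clock: 28.62
position: [0.4454, 0.0171, 0.0359]
ee_rot: [0.953, 0.303, -0.003, -0.003]
ft_force: [-5.1, -1.4, 11.9]
grip_width: 0.626
grasp_force: 60.5
```

>>> {"op": "apply_moves", "data": {"rows": [{"x":0,"y":0,"z":-20,"ax":0,"ay":0,"az":0,"gripper":1},{"x":0,"y":0,"z":-20,"ax":0,"ay":0,"az":-7,"gripper":1},{"x":0,"y":0,"z":0,"ax":0,"ay":0,"az":-7,"gripper":1},{"x":0,"y":0,"z":0,"ax":0,"ay":0,"az":-7,"gripper":1},{"x":0,"y":0,"z":0,"ax":0,"ay":0,"az":-7,"gripper":1}]}}

```text
clock: 29.03
position: [0.4453, 0.0171, 0.0754]
ee_rot: [0.85, 0.527, -0.002, -0.003]
ft_force: [-0.0, 0.1, -3.8]
grip_width: 0.624
grasp_force: 65.4
```

>>> {"op": "apply_moves", "data": {"rows": [{"x":0,"y":0,"z":0,"ax":0,"ay":0,"az":-7,"gripper":1},{"x":0,"y":0,"z":0,"ax":0,"ay":0,"az":-7,"gripper":1},{"x":0,"y":0,"z":0,"ax":0,"ay":0,"az":-7,"gripper":1},{"x":0,"y":0,"z":0,"ax":0,"ay":0,"az":-6,"gripper":1},{"x":0,"y":0,"z":0,"ax":0,"ay":0,"az":0,"gripper":1}]}}

```text
clock: 29.45
position: [0.4451, 0.0169, 0.075]
ee_rot: [0.703, 0.711, -0.002, -0.004]
ft_force: [-0.3, 0.6, -2.5]
grip_width: 0.627
grasp_force: 65.4
```

```bash
python3 -c "
from h import *
togo([.47,.012,.034],0)
M=R.from_quat(get_obs()['ee_rot']).as_matrix();print(M.round(3))"
```

```text
pos [0.4451 0.0169 0.075 ] clos 0.6 x 90.6 q [-0.87  0.06  0.77  2.1  -0.06  1.   -0.06] t 29.4 grip 0.63 F [-0.3  0.6 -2.5]
 -> tool shift [-5.3 25.2 40.7] az 0.6 tilt 0.5
[[-0.01   1.    -0.008]
 [ 1.     0.01   0.003]
 [ 0.003 -0.008 -1.   ]]
```

>>> {"op": "apply_moves", "data": {"rows": [{"x":-5,"y":13,"z":0,"ax":0,"ay":0,"az":0,"gripper":1},{"x":0,"y":12,"z":15,"ax":0,"ay":0,"az":0,"gripper":1},{"x":0,"y":0,"z":15,"ax":0,"ay":0,"az":0,"gripper":1},{"x":0,"y":0,"z":6,"ax":0,"ay":0,"az":0,"gripper":1},{"x":0,"y":0,"z":3,"ax":0,"ay":0,"az":0,"gripper":1}]}}

```text
clock: 29.87
position: [0.4691, 0.0123, 0.0357]
ee_rot: [0.706, 0.708, -0.003, -0.005]
ft_force: [-20.9, -0.7, 54.3]
grip_width: 0.629
grasp_force: 72.8
```

>>> {"op": "apply_moves", "data": {"rows": [{"x":0,"y":0,"z":0,"ax":0,"ay":0,"az":0,"gripper":1},{"x":0,"y":0,"z":0,"ax":0,"ay":0,"az":0,"gripper":0},{"x":0,"y":0,"z":0,"ax":0,"ay":0,"az":0,"gripper":0},{"x":0,"y":0,"z":0,"ax":0,"ay":0,"az":0,"gripper":0},{"x":0,"y":0,"z":0,"ax":0,"ay":0,"az":0,"gripper":0}]}}

```text
clock: 30.28
position: [0.4696, 0.0122, 0.0352]
ee_rot: [0.705, 0.709, -0.002, -0.004]
ft_force: [-0.3, -0.1, 0.0]
grip_width: 1.0
grasp_force: 0.0
```

>>> {"op": "apply_moves", "data": {"rows": [{"x":0,"y":0,"z":0,"ax":0,"ay":-7,"az":0,"gripper":0},{"x":0,"y":0,"z":0,"ax":0,"ay":-7,"az":0,"gripper":0},{"x":0,"y":0,"z":0,"ax":0,"ay":-7,"az":0,"gripper":0},{"x":0,"y":0,"z":0,"ax":0,"ay":-7,"az":0,"gripper":0},{"x":0,"y":0,"z":0,"ax":0,"ay":-7,"az":0,"gripper":0}]}}

```text
clock: 30.7
position: [0.4705, 0.0134, 0.0358]
ee_rot: [0.671, 0.677, -0.214, 0.212]
ft_force: [0.4, -0.1, 0.1]
grip_width: 0.999
grasp_force: 0.0
```

>>> {"op": "apply_moves", "data": {"rows": [{"x":0,"y":0,"z":0,"ax":0,"ay":-7,"az":0,"gripper":0},{"x":0,"y":0,"z":0,"ax":0,"ay":0,"az":0,"gripper":0},{"x":0,"y":0,"z":0,"ax":0,"ay":0,"az":0,"gripper":0}]}}

```text
clock: 30.95
position: [0.4692, 0.0131, 0.0337]
ee_rot: [0.655, 0.664, -0.256, 0.252]
ft_force: [0.5, -1.2, 0.5]
grip_width: 1.002
grasp_force: 0.0
```

```bash
python3 -c "
from h import *
togo([.47,.012,.036],0)
M=R.from_quat(get_obs()['ee_rot']).as_matrix();print(M.round(3))"
```

```text
pos [0.4692 0.0131 0.0337] clos 0.6 x 91.1 q [-1.23  0.59  0.78  1.96  0.26  1.12 -0.62] t 30.9 grip 1.0 F [ 0.5 -1.2  0.5]
 -> tool shift [-2.4  0.7 -0.9] az 0.6 tilt 42.1
[[-0.014  1.    -0.002]
 [ 0.742  0.01  -0.67 ]
 [-0.67  -0.011 -0.742]]
```

>>> {"op": "apply_moves", "data": {"rows": [{"x":0,"y":0,"z":0,"ax":0,"ay":0,"az":0,"gripper":1},{"x":0,"y":0,"z":0,"ax":0,"ay":0,"az":0,"gripper":1},{"x":0,"y":0,"z":0,"ax":0,"ay":0,"az":0,"gripper":1},{"x":0,"y":0,"z":0,"ax":0,"ay":0,"az":0,"gripper":1}]}}

```text
clock: 31.28
position: [0.4694, 0.0115, 0.0359]
ee_rot: [0.659, 0.663, -0.254, 0.25]
ft_force: [-2.9, 1.3, 6.7]
grip_width: 0.638
grasp_force: 62.6
```

>>> {"op": "apply_moves", "data": {"rows": [{"x":-14,"y":0,"z":-15,"ax":0,"ay":0,"az":0,"gripper":1},{"x":-14,"y":0,"z":-15,"ax":0,"ay":0,"az":0,"gripper":1},{"x":0,"y":0,"z":0,"ax":0,"ay":0,"az":0,"gripper":1},{"x":0,"y":0,"z":0,"ax":0,"ay":7,"az":0,"gripper":1},{"x":0,"y":0,"z":0,"ax":0,"ay":7,"az":0,"gripper":1}]}}

```text
clock: 31.7
position: [0.4699, 0.0128, 0.0749]
ee_rot: [0.683, 0.69, -0.171, 0.167]
ft_force: [0.0, -1.4, -3.7]
grip_width: 0.635
grasp_force: 66.0
```

>>> {"op": "apply_moves", "data": {"rows": [{"x":0,"y":0,"z":0,"ax":0,"ay":7,"az":0,"gripper":1},{"x":0,"y":0,"z":0,"ax":0,"ay":7,"az":0,"gripper":1},{"x":0,"y":0,"z":0,"ax":0,"ay":7,"az":0,"gripper":1},{"x":0,"y":0,"z":0,"ax":0,"ay":7,"az":0,"gripper":1},{"x":0,"y":0,"z":0,"ax":0,"ay":7,"az":0,"gripper":1}]}}

```text
clock: 32.12
position: [0.4706, 0.0111, 0.0772]
ee_rot: [0.704, 0.707, 0.046, -0.048]
ft_force: [-0.4, -0.3, -5.0]
grip_width: 0.635
grasp_force: 65.9
```

>>> {"op": "apply_moves", "data": {"rows": [{"x":0,"y":0,"z":0,"ax":0,"ay":7,"az":0,"gripper":1},{"x":0,"y":0,"z":0,"ax":0,"ay":7,"az":0,"gripper":1},{"x":0,"y":0,"z":0,"ax":0,"ay":7,"az":0,"gripper":1},{"x":0,"y":0,"z":0,"ax":0,"ay":7,"az":0,"gripper":1},{"x":0,"y":0,"z":0,"ax":0,"ay":7,"az":0,"gripper":1}]}}

```text
clock: 32.53
position: [0.4709, 0.0097, 0.0768]
ee_rot: [0.659, 0.659, 0.254, -0.257]
ft_force: [-0.3, 1.5, -4.2]
grip_width: 0.636
grasp_force: 66.0
```

>>> {"op": "apply_moves", "data": {"rows": [{"x":0,"y":0,"z":0,"ax":0,"ay":6,"az":0,"gripper":1},{"x":0,"y":0,"z":0,"ax":0,"ay":0,"az":0,"gripper":1},{"x":0,"y":0,"z":0,"ax":0,"ay":0,"az":0,"gripper":1}]}}

```text
clock: 32.78
position: [0.4691, 0.0089, 0.0742]
ee_rot: [0.648, 0.645, 0.283, -0.291]
ft_force: [0.2, 0.5, -3.9]
grip_width: 0.634
grasp_force: 66.1
```

```bash
python3 -c "
from h import *
togo([.47,.012,.029],0)
M=R.from_quat(get_obs()['ee_rot']).as_matrix();print(M.round(3))"
```

```text
pos [0.4691 0.0089 0.0742] clos 0.0 x 89.3 q [-0.17  0.54  0.72  1.94 -1.01  1.52  1.02] t 32.8 grip 0.63 F [ 0.2  0.5 -3.9]
 -> tool shift [-31.4   1.4  32.6] az 0.0 tilt 47.9
[[ 0.009  1.    -0.009]
 [ 0.67   0.001  0.742]
 [ 0.742 -0.012 -0.67 ]]
```

>>> {"op": "apply_moves", "data": {"rows": [{"x":-14,"y":0,"z":13,"ax":0,"ay":0,"az":0,"gripper":1},{"x":-10,"y":0,"z":9,"ax":0,"ay":0,"az":0,"gripper":1},{"x":-6,"y":0,"z":5,"ax":0,"ay":0,"az":0,"gripper":1},{"x":-3,"y":0,"z":3,"ax":0,"ay":0,"az":0,"gripper":1},{"x":0,"y":0,"z":0,"ax":0,"ay":0,"az":0,"gripper":1}]}}

```text
clock: 33.2
position: [0.4694, 0.0124, 0.0314]
ee_rot: [0.645, 0.647, 0.284, -0.292]
ft_force: [0.3, -0.2, -4.0]
grip_width: 0.636
grasp_force: 66.1
```

>>> {"op": "apply_moves", "data": {"rows": [{"x":0,"y":0,"z":0,"ax":0,"ay":0,"az":0,"gripper":1}]}}

```text
clock: 33.28
position: [0.4697, 0.0119, 0.032]
ee_rot: [0.645, 0.647, 0.284, -0.291]
ft_force: [0.4, 0.7, -3.5]
grip_width: 0.638
grasp_force: 66.1
```

```bash
python3 -c "
from h import *
togo([.47,.012,.0277],0)"
```

```text
pos [0.4697 0.0119 0.032 ] clos 0.4 x 89.9 q [-0.15  0.62  0.68  1.95 -1.06  1.48  1.1 ] t 33.3 grip 0.64 F [ 0.4  0.7 -3.5]
 -> tool shift [-3.1  0.3  2.9] az 0.4 tilt 48.1
```

>>> {"op": "apply_moves", "data": {"rows": [{"x":-3,"y":0,"z":3,"ax":0,"ay":0,"az":0,"gripper":1},{"x":0,"y":0,"z":0,"ax":0,"ay":0,"az":0,"gripper":1},{"x":0,"y":0,"z":0,"ax":0,"ay":0,"az":0,"gripper":0},{"x":0,"y":0,"z":0,"ax":0,"ay":0,"az":0,"gripper":0},{"x":0,"y":0,"z":0,"ax":0,"ay":0,"az":0,"gripper":0}]}}

```text
clock: 33.7
position: [0.4695, 0.0118, 0.0274]
ee_rot: [0.645, 0.646, 0.285, -0.292]
ft_force: [-0.4, 0.9, 1.5]
grip_width: 0.997
grasp_force: 0.0
```

>>> {"op": "apply_moves", "data": {"rows": [{"x":0,"y":0,"z":0,"ax":0,"ay":0,"az":0,"gripper":0},{"x":0,"y":0,"z":0,"ax":0,"ay":-7,"az":0,"gripper":0},{"x":0,"y":0,"z":0,"ax":0,"ay":-7,"az":0,"gripper":0},{"x":0,"y":0,"z":0,"ax":0,"ay":-7,"az":0,"gripper":0},{"x":0,"y":0,"z":0,"ax":0,"ay":-7,"az":0,"gripper":0}]}}

```text
clock: 34.12
position: [0.4702, 0.011, 0.0277]
ee_rot: [0.695, 0.697, 0.121, -0.126]
ft_force: [0.2, 0.2, -0.8]
grip_width: 1.004
grasp_force: 0.0
```

>>> {"op": "apply_moves", "data": {"rows": [{"x":0,"y":0,"z":0,"ax":0,"ay":-7,"az":0,"gripper":0},{"x":0,"y":0,"z":0,"ax":0,"ay":-7,"az":0,"gripper":0},{"x":0,"y":0,"z":0,"ax":0,"ay":-7,"az":0,"gripper":0},{"x":0,"y":0,"z":0,"ax":0,"ay":-7,"az":0,"gripper":0},{"x":0,"y":0,"z":0,"ax":0,"ay":-7,"az":0,"gripper":0}]}}

```text
clock: 34.53
position: [0.4696, 0.0125, 0.0279]
ee_rot: [0.7, 0.705, -0.086, 0.08]
ft_force: [-1.2, 0.0, -1.0]
grip_width: 0.998
grasp_force: 0.0
```

>>> {"op": "apply_moves", "data": {"rows": [{"x":0,"y":0,"z":0,"ax":0,"ay":-7,"az":0,"gripper":0},{"x":0,"y":0,"z":0,"ax":0,"ay":-7,"az":0,"gripper":0},{"x":0,"y":0,"z":0,"ax":0,"ay":-7,"az":0,"gripper":0},{"x":0,"y":0,"z":0,"ax":0,"ay":-5,"az":0,"gripper":0},{"x":0,"y":0,"z":0,"ax":0,"ay":0,"az":0,"gripper":0}]}}

```text
clock: 34.95
position: [0.4683, 0.0152, 0.0245]
ee_rot: [0.658, 0.671, -0.244, 0.237]
ft_force: [-0.4, 0.1, -0.4]
grip_width: 1.0
grasp_force: 0.0
```

>>> {"op": "apply_moves", "data": {"rows": [{"x":0,"y":0,"z":0,"ax":0,"ay":0,"az":0,"gripper":0}]}}

```text
clock: 35.03
position: [0.4684, 0.0121, 0.0261]
ee_rot: [0.661, 0.67, -0.242, 0.235]
ft_force: [-0.2, -0.8, 1.1]
grip_width: 0.997
grasp_force: 0.0
```

```bash
python3 -c "
from h import *
togo([.47,.008,.032],0)
c=snap('scene')
print([np.round(proj(c,[.47,.014,z]),1) for z in (0,.056)])
a=c['color'][150:260,180:300,::-1]
cv2.imwrite('pics/s9.png',cv2.resize(a,None,fx=5,fy=5,interpolation=cv2.INTER_CUBIC))"
```

```text
pos [0.4684 0.0121 0.0261] clos 0.5 x 91.1 q [-1.42  0.76  1.08  1.98 -0.03  1.04 -0.35] t 35.0 grip 1.0 F [-0.2 -0.8  1.1]
 -> tool shift [-6.9  1.4 -2. ] az 0.5 tilt 39.4
[array([242.6, 218.8]), array([242.3, 207.6])]
```

View pics/s9.png

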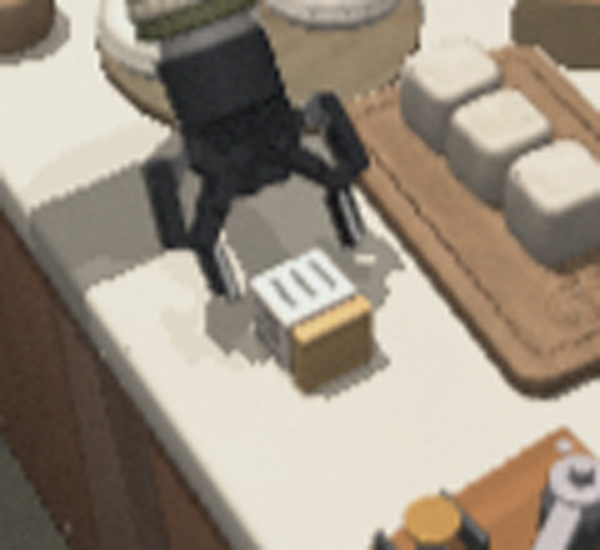

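```bash
python3 -c "
from h import *
c=snap('scene');o=get_obs();M=R.from_quat(o['ee_rot']).as_matrix()
for s in(.011,-.002,-.015,-.03): print(s,[np.round((proj(c,o['position']+M@[0,y,s])-[180,150])*5) for y in(-.0425,0,.0425)])
for y in(-.016,.012,.04): print(np.round((proj(c,[.47,y,.056])-[180,150])*5),end=' ')
for x in(.442,.498): print(np.round((proj(c,[x,.012,.056])-[180,150])*5),end=' ')
"
```

```text
0.011 [array([263., 363.]), array([318., 337.]), array([372., 312.])]
-0.002 [array([256., 345.]), array([312., 319.]), array([366., 294.])]
-0.015 [array([249., 327.]), array([305., 301.]), array([360., 276.])]
-0.03 [array([241., 305.]), array([298., 280.]), array([352., 255.])]
[336. 318.] [313. 290.] [291. 263.] [276. 307.] [350. 273.]
```

The picture shows the mould lying on its side with its lid toward -y, at (310,291) as predicted. The real fingertips sit about 30 mm farther back than I assumed, at (235,298) and (352,248). I'll go 27 mm deeper before gripping.

>>> {"op": "apply_moves", "data": {"rows": [{"x":0,"y":1,"z":10,"ax":0,"ay":0,"az":0,"gripper":0},{"x":0,"y":0,"z":10,"ax":0,"ay":0,"az":0,"gripper":0},{"x":0,"y":0,"z":7,"ax":0,"ay":0,"az":0,"gripper":0},{"x":0,"y":0,"z":0,"ax":0,"ay":0,"az":0,"gripper":0},{"x":0,"y":0,"z":0,"ax":0,"ay":0,"az":0,"gripper":0}]}}

```text
clock: 35.55
position: [0.4688, -0.0063, 0.0054]
ee_rot: [0.663, 0.669, -0.242, 0.234]
ft_force: [-0.4, 0.3, 0.5]
grip_width: 1.001
grasp_force: 0.0
```

```bash
python3 -c "
from h import *
togo([.47,-.005,.005],0)
print(get_obs()['torque'])"
```

```text
pos [ 0.4688 -0.0063  0.0054] clos 0.2 x 90.9 q [-1.38  0.78  1.05  2.01 -0.04  0.98 -0.34] t 35.5 grip 1.0 F [-0.4  0.3  0.5]
 -> tool shift [ 1.2  1.2 -0.6] az 0.2 tilt 39.3
[0.67582417 0.00884443 0.02026208]
```

>>> {"op": "apply_moves", "data": {"rows": [{"x":0,"y":0,"z":0,"ax":0,"ay":0,"az":0,"gripper":1},{"x":0,"y":0,"z":0,"ax":0,"ay":0,"az":0,"gripper":1},{"x":0,"y":0,"z":0,"ax":0,"ay":0,"az":0,"gripper":1},{"x":0,"y":0,"z":0,"ax":0,"ay":0,"az":0,"gripper":1}]}}

```text
clock: 35.88
position: [0.4694, -0.0049, 0.0059]
ee_rot: [0.662, 0.67, -0.242, 0.234]
ft_force: [-3.3, 2.3, 5.7]
grip_width: 0.653
grasp_force: 63.7
```

>>> {"op": "apply_moves", "data": {"rows": [{"x":-17,"y":0,"z":-20,"ax":0,"ay":0,"az":0,"gripper":1},{"x":-17,"y":0,"z":-20,"ax":0,"ay":0,"az":0,"gripper":1},{"x":-17,"y":0,"z":-20,"ax":0,"ay":0,"az":0,"gripper":1},{"x":0,"y":0,"z":0,"ax":0,"ay":0,"az":0,"gripper":1},{"x":0,"y":0,"z":0,"ax":0,"ay":7,"az":0,"gripper":1}]}}

```text
clock: 36.3
position: [0.4707, -0.0027, 0.0825]
ee_rot: [0.672, 0.685, -0.203, 0.196]
ft_force: [0.1, 2.0, -4.2]
grip_width: 0.644
grasp_force: 65.9
```

>>> {"op": "apply_moves", "data": {"rows": [{"x":0,"y":0,"z":0,"ax":0,"ay":7,"az":0,"gripper":1},{"x":0,"y":0,"z":0,"ax":0,"ay":7,"az":0,"gripper":1},{"x":0,"y":0,"z":0,"ax":0,"ay":7,"az":0,"gripper":1},{"x":0,"y":0,"z":0,"ax":0,"ay":7,"az":0,"gripper":1},{"x":0,"y":0,"z":0,"ax":0,"ay":7,"az":0,"gripper":1}]}}

```text
clock: 36.72
position: [0.4707, -0.0059, 0.0851]
ee_rot: [0.704, 0.709, 0.016, -0.022]
ft_force: [-0.3, 0.4, -5.1]
grip_width: 0.646
grasp_force: 65.8
```

>>> {"op": "apply_moves", "data": {"rows": [{"x":0,"y":0,"z":0,"ax":0,"ay":7,"az":0,"gripper":1},{"x":0,"y":0,"z":0,"ax":0,"ay":7,"az":0,"gripper":1},{"x":0,"y":0,"z":0,"ax":0,"ay":7,"az":0,"gripper":1},{"x":0,"y":0,"z":0,"ax":0,"ay":7,"az":0,"gripper":1},{"x":0,"y":0,"z":0,"ax":0,"ay":7,"az":0,"gripper":1}]}}

```text
clock: 37.13
position: [0.4696, -0.0066, 0.0838]
ee_rot: [0.674, 0.675, 0.205, -0.217]
ft_force: [-0.2, 0.9, -3.3]
grip_width: 0.645
grasp_force: 65.9
```

>>> {"op": "apply_moves", "data": {"rows": [{"x":0,"y":0,"z":0,"ax":0,"ay":6,"az":0,"gripper":1},{"x":0,"y":0,"z":0,"ax":0,"ay":6,"az":0,"gripper":1},{"x":0,"y":0,"z":0,"ax":0,"ay":0,"az":0,"gripper":1},{"x":0,"y":0,"z":0,"ax":0,"ay":0,"az":0,"gripper":1}]}}

```text
clock: 37.47
position: [0.4679, -0.0085, 0.0813]
ee_rot: [0.652, 0.648, 0.27, -0.286]
ft_force: [0.2, 0.6, -3.8]
grip_width: 0.648
grasp_force: 66.0
```

```bash
python3 -c "
from h import *
togo([.47,-.02,.016],0)
M=R.from_quat(get_obs()['ee_rot']).as_matrix();print(M.round(3))"
```

```text
pos [ 0.4679 -0.0085  0.0813] clos 0.2 x 88.7 q [-0.23  0.57  0.83  1.92 -1.01  1.57  1.03] t 37.5 grip 0.65 F [ 0.2  0.6 -3.8]
 -> tool shift [-55.1   3.6  36.7] az 0.2 tilt 46.3
[[ 0.015  1.    -0.018]
 [ 0.691  0.003  0.723]
 [ 0.723 -0.024 -0.69 ]]
```

>>> {"op": "apply_moves", "data": {"rows": [{"x":0,"y":0,"z":0,"ax":-1,"ay":4.4,"az":0,"gripper":1},{"x":-15,"y":0,"z":12,"ax":0,"ay":0,"az":0,"gripper":1},{"x":-15,"y":0,"z":12,"ax":0,"ay":0,"az":0,"gripper":1},{"x":-13,"y":0,"z":10,"ax":0,"ay":0,"az":0,"gripper":1},{"x":0,"y":0,"z":0,"ax":0,"ay":0,"az":0,"gripper":1}]}}

```text
clock: 37.88
position: [0.4674, -0.0055, 0.0266]
ee_rot: [0.641, 0.636, 0.3, -0.306]
ft_force: [-1.2, 0.2, -3.6]
grip_width: 0.648
grasp_force: 65.9
```

>>> {"op": "apply_moves", "data": {"rows": [{"x":0,"y":0,"z":0,"ax":0,"ay":0,"az":0,"gripper":1}]}}

```text
clock: 37.97
position: [0.4683, -0.0062, 0.0289]
ee_rot: [0.641, 0.636, 0.301, -0.305]
ft_force: [0.6, -0.1, -2.5]
grip_width: 0.65
grasp_force: 65.9
```

```bash
python3 -c "
from h import *
togo([.47,-.005,.016],0)
M=R.from_quat(get_obs()['ee_rot']).as_matrix();print(M.round(3))"
```

```text
pos [ 0.4683 -0.0062  0.0289] clos -0.2 x 89.2 q [-0.14  0.71  0.74  1.92 -1.11  1.58  1.17] t 38.0 grip 0.65 F [ 0.6 -0.1 -2.5]
 -> tool shift [-9.3  1.8  9.1] az -0.2 tilt 50.8
[[ 0.009  1.    -0.002]
 [ 0.632 -0.004  0.775]
 [ 0.775 -0.008 -0.632]]
```

>>> {"op": "apply_moves", "data": {"rows": [{"x":-7,"y":1,"z":6,"ax":0,"ay":0,"az":0,"gripper":1},{"x":-3,"y":0,"z":2,"ax":0,"ay":0,"az":0,"gripper":1},{"x":-1,"y":0,"z":1,"ax":0,"ay":0,"az":0,"gripper":1},{"x":0,"y":0,"z":0,"ax":0,"ay":0,"az":0,"gripper":1}]}}

```text
clock: 38.3
position: [0.4699, -0.007, 0.0158]
ee_rot: [0.641, 0.636, 0.303, -0.305]
ft_force: [-0.1, 0.8, 3.0]
grip_width: 0.648
grasp_force: 66.6
```

>>> {"op": "apply_moves", "data": {"rows": [{"x":0,"y":0,"z":0,"ax":0,"ay":0,"az":0,"gripper":0},{"x":0,"y":0,"z":0,"ax":0,"ay":0,"az":0,"gripper":0},{"x":0,"y":0,"z":0,"ax":0,"ay":0,"az":0,"gripper":0},{"x":0,"y":0,"z":0,"ax":0,"ay":0,"az":0,"gripper":0}]}}

```text
clock: 38.63
position: [0.4693, -0.0074, 0.0146]
ee_rot: [0.642, 0.635, 0.302, -0.305]
ft_force: [-0.1, -0.2, 0.1]
grip_width: 1.001
grasp_force: 0.0
```

>>> {"op": "apply_moves", "data": {"rows": [{"x":4,"y":0,"z":-4,"ax":0,"ay":-7,"az":0,"gripper":0},{"x":4,"y":0,"z":-4,"ax":0,"ay":-7,"az":0,"gripper":0},{"x":0,"y":0,"z":-5,"ax":0,"ay":-7,"az":0,"gripper":0},{"x":0,"y":0,"z":0,"ax":0,"ay":-7,"az":0,"gripper":0},{"x":0,"y":0,"z":0,"ax":0,"ay":-7,"az":0,"gripper":0}]}}

```text
clock: 39.05
position: [0.4697, -0.0112, 0.0304]
ee_rot: [0.702, 0.696, 0.105, -0.109]
ft_force: [-0.5, 0.7, 1.0]
grip_width: 0.997
grasp_force: 0.0
```

>>> {"op": "apply_moves", "data": {"rows": [{"x":0,"y":0,"z":0,"ax":0,"ay":-7,"az":0,"gripper":0},{"x":0,"y":0,"z":0,"ax":0,"ay":-7,"az":0,"gripper":0},{"x":0,"y":0,"z":0,"ax":0,"ay":-2,"az":0,"gripper":0},{"x":0,"y":0,"z":0,"ax":0,"ay":0,"az":0,"gripper":0},{"x":0,"y":0,"z":0,"ax":0,"ay":0,"az":0,"gripper":0}]}}

```text
clock: 39.47
position: [0.4676, -0.0102, 0.0286]
ee_rot: [0.708, 0.705, 0.018, -0.029]
ft_force: [0.8, -0.7, 0.8]
grip_width: 1.005
grasp_force: 0.0
```

```bash
python3 -c "
from h import *
togo([.47,-.028,.03],0)
M=R.from_quat(get_obs()['ee_rot']).as_matrix();print(M.round(3))
c=snap('scene')
print([np.round((proj(c,[.47,-.028,z])-[180,150])*5,1) for z in (0,.066)])
a=c['color'][150:260,180:300,::-1]
cv2.imwrite('pics/s10.png',cv2.resize(a,None,fx=5,fy=5,interpolation=cv2.INTER_CUBIC))"
```

```text
pos [ 0.4676 -0.0102  0.0286] clos -0.2 x 89.7 q [-1.05  0.41  1.19  2.09 -0.54  0.99  0.44] t 39.5 grip 1.01 F [ 0.8 -0.7  0.8]
 -> tool shift [-17.7   2.4  -2.6] az -0.2 tilt 3.9
[[ 0.005  1.    -0.015]
 [ 0.998 -0.004  0.067]
 [ 0.067 -0.015 -0.998]]
[array([345.9, 385.3]), array([345.4, 319.2])]
```

View pics/s10.png

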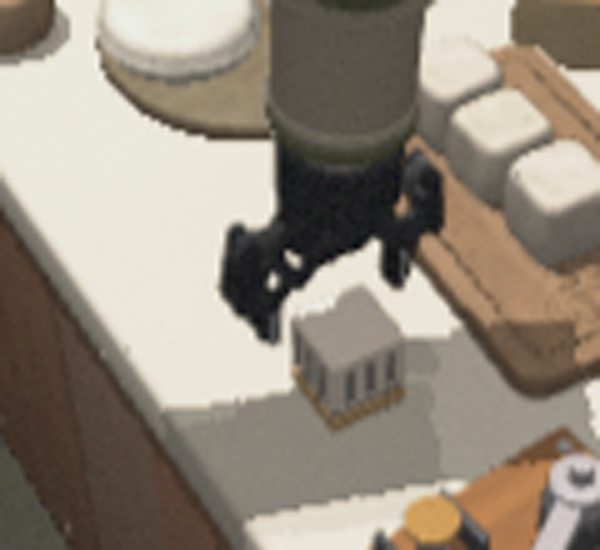

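The mould stands upside down with its lid at the bottom and its top centre at (347,323), as predicted for (.47,-.028). The finger tips sit about 30 mm above nominal, so I'll grip deeper.

```bash
python3 -c "
from h import *
t=snap('top');c=snap('scene')
h=cv2.cvtColor(t['color'],cv2.COLOR_RGB2HSV)
m=((h[...,2]>150)&(h[...,0]>18)&(h[...,0]<28)&(h[...,1]>70)).astype(np.uint8)
N,l,s,ce=cv2.connectedComponentsWithStats(m)
for i in range(1,N):
  if s[i,4]>8 and 355<ce[i][0]<430 and 140<ce[i][1]<200:
    k=np.argwhere(l==i)[:,::-1]; r=cv2.minAreaRect(k.astype(np.float32)); print(s[i].tolist(),np.round(r[0],1),np.round(r[1],1),round(r[2],1))
for p in([-.01,.038,.023],[-.01,-.038,.023],[.034,0,.058],[.034,.04,.058],[.034,-.04,.058]):
  for P in([.581,-.339],):
    a=np.radians(6);q=np.array(P)+np.array([[np.cos(a),-np.sin(a)],[np.sin(a),np.cos(a)]])@p[:2];print(p,np.round(proj(t,[*q,p[2]]),1))
print(dark(c,(260,300,260,300)))
"
```

```text
[380, 154, 35, 7, 120] [397.  157.3] [ 3.6 34.3] 83.7
[405, 161, 6, 20, 52] [407.5 170.5] [19.5  2.6] 81.3
[379, 164, 5, 20, 54] [380.9 173.5] [19.4  2.7] 81.9
[-0.01, 0.038, 0.023] [381.8 176.7]
[-0.01, -0.038, 0.023] [407.8 173.2]
[0.034, 0, 0.058] [395.7 157.8]
[0.034, 0.04, 0.058] [381.7 159.7]
[0.034, -0.04, 0.058] [409.7 156. ]
[([277.4, 280.9], [275, 276, 6, 11, 55])]
```

>>> {"op": "apply_moves", "data": {"rows": [{"x":0,"y":0,"z":0,"ax":-0.9,"ay":-3.9,"az":0,"gripper":0},{"x":-18,"y":2,"z":0,"ax":0,"ay":0,"az":0,"gripper":0},{"x":0,"y":0,"z":0,"ax":0,"ay":0,"az":0,"gripper":0},{"x":0,"y":0,"z":0,"ax":0,"ay":0,"az":0,"gripper":0}]}}

```text
clock: 39.95
position: [0.4694, -0.0304, 0.0287]
ee_rot: [0.711, 0.703, -0.0, 0.001]
ft_force: [-0.6, -1.8, -0.2]
grip_width: 0.997
grasp_force: 0.0
```

```bash
python3 -c "
from h import *
togo([.47,-.028,.01],0)
M=R.from_quat(get_obs()['ee_rot']).as_matrix();print(M.round(3))"
```

```text
pos [ 0.4694 -0.0304  0.0287] clos -0.6 x 89.4 q [-1.09  0.42  1.23  2.1  -0.49  0.96  0.4 ] t 40.0 grip 1.0 F [-0.6 -1.8 -0.2]
 -> tool shift [ 2.4  0.5 18.7] az -0.6 tilt 0.1
[[ 0.01   1.     0.001]
 [ 1.    -0.01  -0.002]
 [-0.002  0.001 -1.   ]]
```

>>> {"op": "apply_moves", "data": {"rows": [{"x":2,"y":0,"z":8,"ax":0,"ay":0,"az":0,"gripper":0},{"x":0,"y":0,"z":8,"ax":0,"ay":0,"az":0,"gripper":0},{"x":0,"y":0,"z":2,"ax":0,"ay":0,"az":0,"gripper":0},{"x":0,"y":0,"z":0,"ax":0,"ay":0,"az":0,"gripper":0}]}}

```text
clock: 40.28
position: [0.4689, -0.0275, 0.0097]
ee_rot: [0.71, 0.704, -0.001, 0.001]
ft_force: [0.9, -0.7, 0.4]
grip_width: 1.0
grasp_force: 0.0
```

>>> {"op": "apply_moves", "data": {"rows": [{"x":0,"y":0,"z":0,"ax":0,"ay":0,"az":0,"gripper":1},{"x":0,"y":0,"z":0,"ax":0,"ay":0,"az":0,"gripper":1},{"x":0,"y":0,"z":0,"ax":0,"ay":0,"az":0,"gripper":1},{"x":0,"y":0,"z":0,"ax":0,"ay":0,"az":0,"gripper":1},{"x":0,"y":0,"z":0,"ax":0,"ay":0,"az":0,"gripper":1}]}}

```text
clock: 40.7
position: [0.4701, -0.0271, 0.0111]
ee_rot: [0.709, 0.705, -0.0, 0.001]
ft_force: [-0.7, -0.8, 4.9]
grip_width: 0.645
grasp_force: 63.4
```

```bash
python3 -c "
from h import *
togo([.571,-.338,.13],-85)"
```

```text
pos [ 0.4701 -0.0271  0.0111] clos -0.4 x 89.6 q [-1.05  0.45  1.18  2.11 -0.53  0.92  0.42] t 40.7 grip 0.65 F [-0.7 -0.8  4.9]
 -> tool shift [-310.5  103.1 -118.1] az 84.6 tilt 0.1
```

>>> {"op": "apply_moves", "data": {"rows": [{"x":0,"y":0,"z":-25,"ax":0,"ay":0,"az":0,"gripper":1},{"x":0,"y":0,"z":-35,"ax":0,"ay":0,"az":0,"gripper":1},{"x":0,"y":0,"z":-35,"ax":0,"ay":0,"az":0,"gripper":1},{"x":0,"y":0,"z":-30,"ax":0,"ay":0,"az":0,"gripper":1},{"x":0,"y":0,"z":0,"ax":0,"ay":0,"az":0,"gripper":1}]}}

```text
clock: 41.12
position: [0.4721, -0.0265, 0.1339]
ee_rot: [0.71, 0.704, 0.005, 0.0]
ft_force: [0.6, -0.2, -3.2]
grip_width: 0.641
grasp_force: 67.5
```

>>> {"op": "apply_moves", "data": {"rows": [{"x":0,"y":0,"z":0,"ax":0,"ay":0,"az":7,"gripper":1},{"x":0,"y":0,"z":0,"ax":0,"ay":0,"az":7,"gripper":1},{"x":0,"y":0,"z":0,"ax":0,"ay":0,"az":7,"gripper":1},{"x":0,"y":0,"z":0,"ax":0,"ay":0,"az":7,"gripper":1},{"x":0,"y":0,"z":0,"ax":0,"ay":0,"az":7,"gripper":1}]}}

```text
clock: 41.53
position: [0.4686, -0.0255, 0.1284]
ee_rot: [0.89, 0.457, -0.001, 0.0]
ft_force: [-0.5, -0.4, -4.0]
grip_width: 0.648
grasp_force: 67.1
```

>>> {"op": "apply_moves", "data": {"rows": [{"x":0,"y":0,"z":0,"ax":0,"ay":0,"az":7,"gripper":1},{"x":0,"y":0,"z":0,"ax":0,"ay":0,"az":7,"gripper":1},{"x":0,"y":0,"z":0,"ax":0,"ay":0,"az":7,"gripper":1},{"x":0,"y":0,"z":0,"ax":0,"ay":0,"az":7,"gripper":1},{"x":0,"y":0,"z":0,"ax":0,"ay":0,"az":7,"gripper":1}]}}

```text
clock: 41.95
position: [0.4685, -0.0256, 0.1284]
ee_rot: [0.986, 0.168, -0.001, 0.001]
ft_force: [-0.9, -0.3, -3.8]
grip_width: 0.648
grasp_force: 67.1
```

>>> {"op": "apply_moves", "data": {"rows": [{"x":0,"y":0,"z":0,"ax":0,"ay":0,"az":7,"gripper":1},{"x":0,"y":0,"z":0,"ax":0,"ay":0,"az":7,"gripper":1},{"x":0,"y":0,"z":0,"ax":0,"ay":0,"az":0,"gripper":1}]}}

```text
clock: 42.2
position: [0.4686, -0.0256, 0.1285]
ee_rot: [0.999, 0.047, -0.001, 0.001]
ft_force: [-0.4, 0.8, -2.8]
grip_width: 0.643
grasp_force: 67.1
```

```bash
python3 -c "
from h import *
togo([.571,-.338,.13],-85)"
```

```text
pos [ 0.4686 -0.0256  0.1285] clos -84.6 x 5.4 q [-1.3   0.07  1.33  2.   -0.07  1.12 -1.42] t 42.2 grip 0.64 F [-0.4  0.8 -2.8]
 -> tool shift [ 72.7 320.6  -1.2] az 0.4 tilt 0.1
```

>>> {"op": "apply_moves", "data": {"rows": [{"x":8,"y":34,"z":0,"ax":0,"ay":0,"az":0,"gripper":1},{"x":8,"y":34,"z":0,"ax":0,"ay":0,"az":0,"gripper":1},{"x":8,"y":34,"z":0,"ax":0,"ay":0,"az":0,"gripper":1},{"x":8,"y":34,"z":0,"ax":0,"ay":0,"az":0,"gripper":1},{"x":8,"y":34,"z":0,"ax":0,"ay":0,"az":0,"gripper":1}]}}

```text
clock: 42.62
position: [0.5228, -0.1812, 0.1286]
ee_rot: [0.999, 0.053, -0.001, 0.0]
ft_force: [-0.3, 0.2, -2.7]
grip_width: 0.645
grasp_force: 67.1
```

>>> {"op": "apply_moves", "data": {"rows": [{"x":8,"y":34,"z":0,"ax":0,"ay":0,"az":0,"gripper":1},{"x":8,"y":34,"z":0,"ax":0,"ay":0,"az":0,"gripper":1},{"x":8,"y":34,"z":0,"ax":0,"ay":0,"az":0,"gripper":1},{"x":0,"y":0,"z":0,"ax":0,"ay":0,"az":0,"gripper":1},{"x":0,"y":0,"z":0,"ax":0,"ay":0,"az":0,"gripper":1}]}}

```text
clock: 43.03
position: [0.5553, -0.2827, 0.1289]
ee_rot: [0.999, 0.049, -0.001, 0.001]
ft_force: [0.6, 1.7, -4.8]
grip_width: 0.646
grasp_force: 67.5
```

```bash
python3 -c "
from h import *
togo([.571,-.338,.04],-85)
M=R.from_quat(get_obs()['ee_rot']).as_matrix();print(M.round(3))"
```

```text
pos [ 0.5553 -0.2827  0.1289] clos -84.3 x 5.7 q [-0.35  0.57  1.03  1.61 -0.51  1.26 -0.7 ] t 43.0 grip 0.65 F [ 0.6  1.7 -4.8]
 -> tool shift [10.4 56.3 89. ] az 0.7 tilt 0.2
[[ 0.995  0.099 -0.002]
 [ 0.099 -0.995 -0.003]
 [-0.002  0.003 -1.   ]]
```

>>> {"op": "apply_moves", "data": {"rows": [{"x":5,"y":28,"z":0,"ax":0,"ay":0,"az":0.7,"gripper":1},{"x":5,"y":28,"z":0,"ax":0,"ay":0,"az":0,"gripper":1},{"x":0,"y":0,"z":20,"ax":0,"ay":0,"az":0,"gripper":1},{"x":0,"y":0,"z":0,"ax":0,"ay":0,"az":0,"gripper":1},{"x":0,"y":0,"z":0,"ax":0,"ay":0,"az":0,"gripper":1}]}}

```text
clock: 43.45
position: [0.5715, -0.3327, 0.1089]
ee_rot: [0.999, 0.045, -0.001, -0.0]
ft_force: [0.2, 0.5, -3.0]
grip_width: 0.644
grasp_force: 67.4
```

```bash
python3 -c "
from h import *
togo([.571,-.338,.04],-85)"
```

```text
pos [ 0.5715 -0.3327  0.1089] clos -84.8 x 5.2 q [-0.2   0.67  0.98  1.51 -0.57  1.27 -0.63] t 43.5 grip 0.64 F [ 0.2  0.5 -3. ]
 -> tool shift [-0.8  5.3 68.9] az 0.2 tilt 0.1
```

>>> {"op": "apply_moves", "data": {"rows": [{"x":-1,"y":5,"z":20,"ax":0,"ay":0,"az":0,"gripper":1},{"x":0,"y":0,"z":25,"ax":0,"ay":0,"az":0,"gripper":1},{"x":0,"y":0,"z":20,"ax":0,"ay":0,"az":0,"gripper":1},{"x":0,"y":0,"z":5,"ax":0,"ay":0,"az":0,"gripper":1},{"x":0,"y":0,"z":0,"ax":0,"ay":0,"az":0,"gripper":1}]}}

```text
clock: 43.87
position: [0.5713, -0.3377, 0.0398]
ee_rot: [0.999, 0.045, -0.001, 0.0]
ft_force: [-0.2, -0.2, -3.0]
grip_width: 0.647
grasp_force: 67.4
```

```bash
python3 -c "
from h import *
togo([.571,-.338,.023],-85)"
```

```text
pos [ 0.5713 -0.3377  0.0398] clos -84.9 x 5.1 q [-0.17  0.74  0.92  1.56 -0.63  1.16 -0.59] t 43.9 grip 0.65 F [-0.2 -0.2 -3. ]
 -> tool shift [-0.3  0.3 16.8] az 0.1 tilt 0.1
```

>>> {"op": "apply_moves", "data": {"rows": [{"x":0,"y":0,"z":7,"ax":0,"ay":0,"az":0,"gripper":1},{"x":0,"y":0,"z":5,"ax":0,"ay":0,"az":0,"gripper":1},{"x":0,"y":0,"z":3,"ax":0,"ay":0,"az":0,"gripper":1},{"x":0,"y":0,"z":2,"ax":0,"ay":0,"az":0,"gripper":1},{"x":0,"y":0,"z":0,"ax":0,"ay":0,"az":0,"gripper":1}]}}

```text
clock: 44.28
position: [0.5713, -0.3397, 0.0236]
ee_rot: [0.999, 0.043, 0.0, 0.001]
ft_force: [0.3, -0.6, -3.4]
grip_width: 0.645
grasp_force: 67.6
```

```bash
python3 -c "
from h import *
togo([.571,-.338,.023],-85)"
```

```text
pos [ 0.5713 -0.3397  0.0236] clos -85.0 x 5.0 q [-0.15  0.76  0.91  1.57 -0.64  1.13 -0.58] t 44.3 grip 0.64 F [ 0.3 -0.6 -3.4]
 -> tool shift [-0.2 -1.7  0.6] az -0.0 tilt 0.1
```

>>> {"op": "apply_moves", "data": {"rows": [{"x":0,"y":0,"z":1.5,"ax":0,"ay":0,"az":0,"gripper":1},{"x":0,"y":0,"z":0,"ax":0,"ay":0,"az":0,"gripper":1},{"x":0,"y":0,"z":0,"ax":0,"ay":0,"az":0,"gripper":0},{"x":0,"y":0,"z":0,"ax":0,"ay":0,"az":0,"gripper":0},{"x":0,"y":0,"z":0,"ax":0,"ay":0,"az":0,"gripper":0}]}}

```text
clock: 44.7
position: [0.5716, -0.34, 0.0226]
ee_rot: [0.999, 0.043, 0.001, 0.001]
ft_force: [0.6, 0.9, -0.7]
grip_width: 0.997
grasp_force: 0.0
```

>>> {"op": "apply_moves", "data": {"rows": [{"x":0,"y":0,"z":0,"ax":0,"ay":0,"az":0,"gripper":0},{"x":0,"y":0,"z":-25,"ax":0,"ay":0,"az":0,"gripper":0},{"x":0,"y":0,"z":-35,"ax":0,"ay":0,"az":0,"gripper":0},{"x":0,"y":0,"z":-35,"ax":0,"ay":0,"az":0,"gripper":0},{"x":0,"y":0,"z":-30,"ax":0,"ay":0,"az":0,"gripper":1}]}}

```text
clock: 45.12
position: [0.5712, -0.3399, 0.1495]
ee_rot: [0.999, 0.043, 0.0, 0.001]
ft_force: [0.5, 0.5, -0.2]
grip_width: 0.883
grasp_force: 0.0
```

```bash
python3 -c "
from h import *
togo([.4365,-.177,.16],-85)
t=snap('top');c=snap('scene')
print('handle',dark(c,(260,345,260,300)))
h=cv2.cvtColor(t['color'],cv2.COLOR_RGB2HSV)
m=((h[...,0]>14)&(h[...,0]<20)&(h[...,1]>135)&(h[...,2]>165)).astype(np.uint8)
N,l,s,ce=cv2.connectedComponentsWithStats(m)
for i in range(1,N):
  if s[i,4]>20 and 320<ce[i][0]<380 and 200<ce[i][1]<250: print('trig',s[i].tolist(),ce[i],ray(t,*ce[i],.052))
hs=cv2.cvtColor(c['color'],cv2.COLOR_RGB2HSV)
m=((hs[...,0]>14)&(hs[...,0]<22)&(hs[...,1]>135)&(hs[...,2]>140)).astype(np.uint8)
N,l,s,ce=cv2.connectedComponentsWithStats(m)
for i in range(1,N):
  if s[i,4]>15 and 240<ce[i][0]<300 and 230<ce[i][1]<290: print('trig s',s[i].tolist(),ce[i],ray(c,*ce[i],.052))
"
```

```text
pos [ 0.5712 -0.3399  0.1495] clos -85.0 x 5.0 q [-0.2   0.64  1.    1.47 -0.54  1.33 -0.64] t 45.1 grip 0.88 F [ 0.5  0.5 -0.2]
 -> tool shift [-120.2 -173.9  -11.1] az -0.0 tilt 0.2
handle [([277.3, 280.8], [275, 275, 6, 12, 57])]
```

>>> {"op": "apply_moves", "data": {"rows": [{"x":-20,"y":-29,"z":0,"ax":0,"ay":0,"az":0,"gripper":1},{"x":-20,"y":-29,"z":0,"ax":0,"ay":0,"az":0,"gripper":1},{"x":-20,"y":-29,"z":0,"ax":0,"ay":0,"az":0,"gripper":1},{"x":-20,"y":-29,"z":0,"ax":0,"ay":0,"az":0,"gripper":1},{"x":-20,"y":-29,"z":0,"ax":0,"ay":0,"az":0,"gripper":1}]}}

```text
clock: 45.63
position: [0.4628, -0.2085, 0.1465]
ee_rot: [0.999, 0.043, -0.001, 0.001]
ft_force: [0.2, 0.4, 2.8]
grip_width: 0.004
grasp_force: 0.0
```

>>> {"op": "apply_moves", "data": {"rows": [{"x":-20,"y":-29,"z":0,"ax":0,"ay":0,"az":0,"gripper":1},{"x":0,"y":0,"z":10,"ax":0,"ay":0,"az":0,"gripper":1},{"x":0,"y":0,"z":10,"ax":0,"ay":0,"az":0,"gripper":1},{"x":0,"y":0,"z":0,"ax":0,"ay":0,"az":0,"gripper":1}]}}

```text
clock: 45.97
position: [0.449, -0.1899, 0.1293]
ee_rot: [0.999, 0.044, 0.001, 0.001]
ft_force: [-0.3, 0.3, -0.6]
grip_width: 0.001
grasp_force: 0.0
```

```bash
python3 -c "
from h import *
togo([.436,-.175,.09],-85)
c=snap('scene')
print('handle',dark(c,(260,345,260,300)), np.round((proj(c,[.436,-.175,.052])-[220,180])*4))
cv2.imwrite('pics/s11.png',cv2.resize(c['color'][180:320,220:370,::-1],None,fx=4,fy=4,interpolation=cv2.INTER_CUBIC))
"
```

```text
pos [ 0.449  -0.1899  0.1293] clos -85.0 x 5.0 q [-0.84  0.17  1.26  1.96 -0.18  1.13 -0.99] t 46.0 grip 0.0 F [-0.3  0.3 -0.6]
 -> tool shift [-11.7 -16.1  39.3] az 0.0 tilt 0.1
handle [([276.4, 279.8], [271, 271, 10, 16, 73])] [183. 297.]
```

View pics/s11.png

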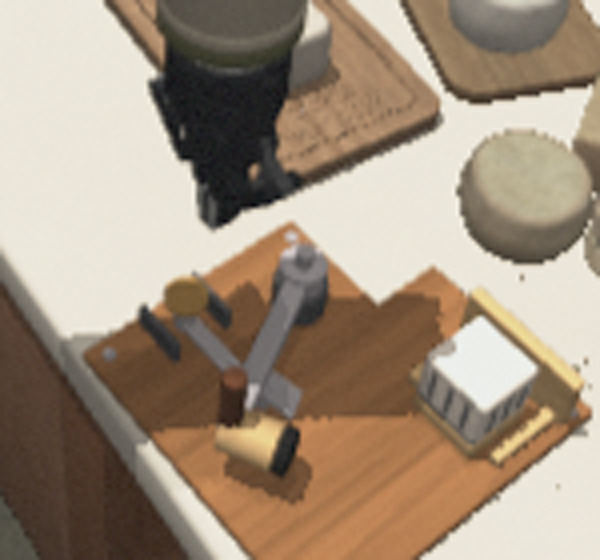

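The mould is seated upside down in the pocket, the hammer is cocked, and the brass button is at (186,297), where predicted. I'll move over it and press in stages.

>>> {"op": "apply_moves", "data": {"rows": [{"x":-12,"y":-16,"z":10,"ax":0,"ay":0,"az":0,"gripper":1},{"x":0,"y":0,"z":20,"ax":0,"ay":0,"az":0,"gripper":1},{"x":0,"y":0,"z":20,"ax":0,"ay":0,"az":0,"gripper":1},{"x":0,"y":0,"z":12,"ax":0,"ay":0,"az":0,"gripper":1},{"x":0,"y":0,"z":0,"ax":0,"ay":0,"az":0,"gripper":1}]}}

```text
clock: 46.43
position: [0.4345, -0.1782, 0.0667]
ee_rot: [0.999, 0.041, -0.001, 0.003]
ft_force: [-0.4, -0.4, 0.1]
grip_width: 0.002
grasp_force: 0.0
```

```bash
python3 -c "
from h import *
togo([.436,-.175,.05],-85)"
```

```text
pos [ 0.4345 -0.1782  0.0667] clos -85.3 x 4.7 q [-0.78  0.25  1.19  2.07 -0.27  1.   -0.94] t 46.4 grip 0.0 F [-0.4 -0.4  0.1]
 -> tool shift [ 1.8 -3.1 16.7] az -0.3 tilt 0.4
```

>>> {"op": "apply_moves", "data": {"rows": [{"x":1,"y":-3,"z":8,"ax":0,"ay":0,"az":0,"gripper":1},{"x":0,"y":0,"z":0,"ax":0,"ay":0,"az":0,"gripper":1}]}}

```text
clock: 46.6
position: [0.4368, -0.1748, 0.06]
ee_rot: [0.999, 0.042, 0.0, 0.003]
ft_force: [-0.4, -0.4, -0.5]
grip_width: 0.001
grasp_force: 0.0
```

>>> {"op": "apply_moves", "data": {"rows": [{"x":0,"y":0,"z":5,"ax":0,"ay":0,"az":0,"gripper":1},{"x":0,"y":0,"z":0,"ax":0,"ay":0,"az":0,"gripper":1}]}}

```text
clock: 46.77
position: [0.437, -0.1746, 0.0552]
ee_rot: [0.999, 0.042, 0.001, 0.003]
ft_force: [0.2, 0.7, -0.4]
grip_width: -0.0
grasp_force: 0.0
```

```bash
python3 -c "
from h import *
togo([.436,-.175,.05],-85)"
```

```text
pos [ 0.437  -0.1746  0.0552] clos -85.2 x 4.8 q [-0.75  0.27  1.16  2.08 -0.3   0.97 -0.92] t 46.8 grip -0.0 F [ 0.2  0.7 -0.4]
 -> tool shift [-1.   0.2  5.2] az -0.2 tilt 0.3
```

>>> {"op": "apply_moves", "data": {"rows": [{"x":0,"y":0,"z":6,"ax":0,"ay":0,"az":0,"gripper":1},{"x":0,"y":0,"z":0,"ax":0,"ay":0,"az":0,"gripper":1}]}}

```text
clock: 46.93
position: [0.4367, -0.1743, 0.0489]
ee_rot: [0.999, 0.042, 0.001, 0.002]
ft_force: [-0.7, 0.2, -0.7]
grip_width: -0.006
grasp_force: 0.0
```

>>> {"op": "apply_moves", "data": {"rows": [{"x":0,"y":0,"z":5,"ax":0,"ay":0,"az":0,"gripper":1},{"x":0,"y":0,"z":0,"ax":0,"ay":0,"az":0,"gripper":1}]}}

```text
clock: 47.1
position: [0.4366, -0.1744, 0.0438]
ee_rot: [0.999, 0.042, 0.0, 0.002]
ft_force: [-0.9, 0.7, -0.0]
grip_width: -0.001
grasp_force: 0.0
```

```bash
python3 -c "
from h import *
togo([.436,-.175,.05],-85)"
```

```text
pos [ 0.4366 -0.1744  0.0438] clos -85.2 x 4.8 q [-0.73  0.3   1.14  2.09 -0.33  0.95 -0.9 ] t 47.1 grip -0.0 F [-0.9  0.7 -0. ]
 -> tool shift [-0.7  0.6 -6.2] az -0.2 tilt 0.3
```

>>> {"op": "apply_moves", "data": {"rows": [{"x":0,"y":0,"z":5,"ax":0,"ay":0,"az":0,"gripper":1},{"x":0,"y":0,"z":0,"ax":0,"ay":0,"az":0,"gripper":1}]}}

```text
clock: 47.27
position: [0.4366, -0.1744, 0.0387]
ee_rot: [0.999, 0.042, 0.0, 0.002]
ft_force: [0.1, 0.1, 0.1]
grip_width: 0.001
grasp_force: 0.0
```

>>> {"op": "apply_moves", "data": {"rows": [{"x":0,"y":0,"z":5,"ax":0,"ay":0,"az":0,"gripper":1},{"x":0,"y":0,"z":0,"ax":0,"ay":0,"az":0,"gripper":1}]}}

```text
clock: 47.43
position: [0.4366, -0.1744, 0.0337]
ee_rot: [0.999, 0.042, 0.0, 0.002]
ft_force: [0.5, 0.1, 0.2]
grip_width: -0.0
grasp_force: 0.0
```

>>> {"op": "apply_moves", "data": {"rows": [{"x":0,"y":0,"z":4,"ax":0,"ay":0,"az":0,"gripper":1},{"x":0,"y":0,"z":0,"ax":0,"ay":0,"az":0,"gripper":1}]}}

```text
clock: 47.6
position: [0.4367, -0.1745, 0.0299]
ee_rot: [0.999, 0.042, 0.0, 0.002]
ft_force: [0.6, 0.8, 0.0]
grip_width: 0.004
grasp_force: 0.0
```

```bash
python3 -c "
from h import *
togo([.436,-.175,.05],-85)
c=snap('scene');print('handle',dark(c,(260,345,260,300)))"
```

```text
pos [ 0.4367 -0.1745  0.0299] clos -85.2 x 4.8 q [-0.69  0.33  1.11  2.1  -0.37  0.92 -0.87] t 47.6 grip 0.0 F [0.6 0.8 0. ]
 -> tool shift [ -0.7   0.5 -20.1] az -0.2 tilt 0.3
handle [([274.5, 260.2], [271, 256, 8, 8, 16]), ([260.0, 270.2], [250, 262, 19, 15, 67]), ([280.9, 265.4], [278, 262, 7, 7, 17]), ([276.4, 279.5], [268, 271, 13, 16, 70])]
```

>>> {"op": "apply_moves", "data": {"rows": [{"x":0,"y":0,"z":3,"ax":0,"ay":0,"az":0,"gripper":1},{"x":0,"y":0,"z":0,"ax":0,"ay":0,"az":0,"gripper":1}]}}

```text
clock: 47.82
position: [0.4369, -0.1747, 0.0273]
ee_rot: [0.999, 0.042, 0.001, 0.002]
ft_force: [-0.6, -0.2, -0.5]
grip_width: 0.002
grasp_force: 0.0
```

>>> {"op": "apply_moves", "data": {"rows": [{"x":0,"y":0,"z":3,"ax":0,"ay":0,"az":0,"gripper":1},{"x":0,"y":0,"z":0,"ax":0,"ay":0,"az":0,"gripper":1}]}}

```text
clock: 47.98
position: [0.4369, -0.1746, 0.0242]
ee_rot: [0.999, 0.042, 0.001, 0.002]
ft_force: [-0.1, -0.5, -0.3]
grip_width: -0.007
grasp_force: 0.0
```

>>> {"op": "apply_moves", "data": {"rows": [{"x":0,"y":0,"z":3,"ax":0,"ay":0,"az":0,"gripper":1},{"x":0,"y":0,"z":0,"ax":0,"ay":0,"az":0,"gripper":1}]}}

```text
clock: 48.15
position: [0.4372, -0.1747, 0.0212]
ee_rot: [0.999, 0.042, 0.001, 0.002]
ft_force: [0.0, 0.2, 3.7]
grip_width: 0.001
grasp_force: 1.9
```

```bash
python3 -c "
from h import *
c=snap('scene');o=get_obs();M=R.from_quat(o['ee_rot']).as_matrix()
# black gripper pixels near tip: lowest
g=c['color'].max(2)<60
P=[np.round(proj(c,o['position']+M@[0,0,s]),1).tolist() for s in(.011,-.01,-.02,-.03,-.05)];print(P)
for v in range(240,276,2): print(v,''.join('#' if g[v,u] else '.' for u in range(240,300)))
"
```

```text
[[265.7, 261.9], [265.9, 257.9], [266.0, 255.9], [266.1, 254.0], [266.3, 249.9]]
240 .................######################.....................
242 ..................#.##################......................
244 .....................################.......................
246 .....................############...#.......................
248 ........................#########..###...###................
250 .......................################...##................
252 .......................#..##############........#...........
254 .......................#..###########...........####........
256 .......................#..###...###.............#####.......
258 ...............##................#####...........#####......
260 ...............####................###.............###......
262 .................###........................................
264 ...................###......................................
266 ....................#####...................................
268 ......................###...................................
270 ............................................................
272 ............................................................
274 ............................................................
```

>>> {"op": "apply_moves", "data": {"rows": [{"x":0,"y":0,"z":4,"ax":0,"ay":0,"az":0,"gripper":1},{"x":0,"y":0,"z":4,"ax":0,"ay":0,"az":0,"gripper":1},{"x":0,"y":0,"z":2,"ax":0,"ay":0,"az":0,"gripper":1},{"x":0,"y":0,"z":0,"ax":0,"ay":0,"az":0,"gripper":1}]}}

```text
clock: 48.53
position: [0.4375, -0.1745, 0.015]
ee_rot: [0.999, 0.042, 0.0, -0.001]
ft_force: [-31.3, 15.4, 95.6]
grip_width: -0.0
grasp_force: 47.6
```

```bash
python3 -c "
from h import *
togo([.436,-.175,.05],-85)
c=snap('scene');print('handle',dark(c,(260,360,250,310)))"
```

```text
pos [ 0.4375 -0.1745  0.015 ] clos -85.2 x 4.8 q [-0.65  0.36  1.07  2.1  -0.41  0.9  -0.83] t 48.5 grip -0.0 F [-31.3  15.4  95.6]
 -> tool shift [ -1.5   0.3 -35. ] az -0.2 tilt 0.1
handle [([264.9, 267.4], [254, 258, 25, 18, 83]), ([277.3, 268.9], [269, 263, 16, 14, 44]), ([323.8, 280.7], [320, 275, 9, 13, 61])]
```

>>> {"op": "apply_moves", "data": {"rows": [{"x":0,"y":0,"z":-6,"ax":0,"ay":0,"az":0,"gripper":1},{"x":0,"y":0,"z":-15,"ax":0,"ay":0,"az":0,"gripper":1},{"x":0,"y":0,"z":-30,"ax":0,"ay":0,"az":0,"gripper":1},{"x":0,"y":0,"z":-35,"ax":0,"ay":0,"az":0,"gripper":0},{"x":0,"y":0,"z":-35,"ax":0,"ay":0,"az":0,"gripper":0}]}}

```text
clock: 49.0
position: [0.4359, -0.1746, 0.1317]
ee_rot: [0.999, 0.042, -0.001, 0.003]
ft_force: [0.2, 1.3, 2.3]
grip_width: 0.271
grasp_force: 0.0
```

```bash
python3 -c "
from h import *
c=snap('scene');t=snap('top');print('handle',dark(c,(290,360,250,310)))
a=np.radians(5.5);Rz=np.array([[np.cos(a),-np.sin(a)],[np.sin(a),np.cos(a)]])
for h in(0,.1,.17,.25):
  p=np.array([.517,-.206])+Rz@(.14*np.array([-np.sin(h),-np.cos(h)]));print(h,proj(c,[*p,.09]))
# white mould bottom (now top): z=.078
for n,k in(('t',t),('s',c)):
  h=cv2.cvtColor(k['color'],cv2.COLOR_RGB2HSV); m=((h[...,2]>205)&(h[...,1]<32)).astype(np.uint8)
  q=proj(k,[.575,-.338,.078]); M=np.zeros_like(m); u,v=q.astype(int); M[v-14:v+15,u-16:u+17]=m[v-14:v+15,u-16:u+17]
  for kk in cv2.findContours(M,cv2.RETR_EXTERNAL,cv2.CHAIN_APPROX_NONE)[0]:
    if cv2.contourArea(kk)>60: r=cv2.minAreaRect(kk); print(n,q,r,ray(k,*r[0],.078))
togo([.575,-.338,.13],-85)
"
```

```text
handle [([323.8, 280.3], [320, 274, 9, 13, 64])]
0 [331.90677962 275.54228777]
0.1 [328.03107374 278.23507567]
0.17 [325.07757561 279.90167435]
0.25 [321.48318575 281.56760003]
s [341.77151889 268.18099315] ((343.5000305175781, 268.0000305175781), (21.332542419433594, 17.24442481994629), 48.012786865234375) [ 0.57938749 -0.34009836  0.078     ]
s [341.77151889 268.18099315] ((350.5, 259.5), (11.0, 13.0), 90.0) [ 0.61477298 -0.33012016  0.078     ]
pos [ 0.4396 -0.1745  0.1354] clos -85.2 x 4.8 q [-0.97  0.03  1.3   2.   -0.03  1.13 -1.14] t 49.1 grip 0.44 F [1.2 1.2 0.2]
 -> tool shift [121.1 174.3   6.8] az -0.2 tilt 0.6
```

The hammer rests at about 0.18 rad against the mould. Now I'll fetch the mould.

>>> {"op": "apply_moves", "data": {"rows": [{"x":21,"y":29,"z":0,"ax":0,"ay":0,"az":0,"gripper":0},{"x":21,"y":29,"z":0,"ax":0,"ay":0,"az":0,"gripper":0},{"x":21,"y":29,"z":0,"ax":0,"ay":0,"az":0,"gripper":0},{"x":21,"y":29,"z":0,"ax":0,"ay":0,"az":0,"gripper":0},{"x":21,"y":29,"z":0,"ax":0,"ay":0,"az":0,"gripper":0}]}}

```text
clock: 49.52
position: [0.5315, -0.2847, 0.134]
ee_rot: [0.999, 0.041, -0.001, 0.002]
ft_force: [0.8, 0.2, 1.6]
grip_width: 0.997
grasp_force: 0.0
```

>>> {"op": "apply_moves", "data": {"rows": [{"x":21,"y":29,"z":0,"ax":0,"ay":0,"az":0,"gripper":0},{"x":0,"y":0,"z":0,"ax":0,"ay":0,"az":0,"gripper":0},{"x":0,"y":0,"z":0,"ax":0,"ay":0,"az":0,"gripper":0}]}}

```text
clock: 49.77
position: [0.5529, -0.314, 0.1345]
ee_rot: [0.999, 0.038, -0.002, 0.004]
ft_force: [-0.4, 0.6, -0.1]
grip_width: 0.999
grasp_force: 0.0
```

```bash
python3 -c "
from h import *
togo([.581,-.339,.024],-85)
M=R.from_quat(get_obs()['ee_rot']).as_matrix();print(M.round(3))"
```

```text
pos [ 0.5529 -0.314   0.1345] clos -85.6 x 4.4 q [-0.28  0.59  1.02  1.57 -0.51  1.27 -0.68] t 49.8 grip 1.0 F [-0.4  0.6 -0.1]
 -> tool shift [ 26.5  26.3 110.6] az -0.6 tilt 0.5
[[ 0.997  0.077 -0.003]
 [ 0.077 -0.997 -0.008]
 [-0.003  0.007 -1.   ]]
```

>>> {"op": "apply_moves", "data": {"rows": [{"x":13,"y":13,"z":0,"ax":0.4,"ay":0,"az":-0.5,"gripper":0},{"x":13,"y":13,"z":0,"ax":0,"ay":0,"az":0,"gripper":0},{"x":0,"y":0,"z":20,"ax":0,"ay":0,"az":0,"gripper":0},{"x":0,"y":0,"z":0,"ax":0,"ay":0,"az":0,"gripper":0},{"x":0,"y":0,"z":0,"ax":0,"ay":0,"az":0,"gripper":0}]}}

```text
clock: 50.18
position: [0.5812, -0.3336, 0.1155]
ee_rot: [0.999, 0.045, -0.001, -0.001]
ft_force: [0.2, 0.7, 0.2]
grip_width: 1.003
grasp_force: 0.0
```

```bash
python3 -c "
from h import *
togo([.581,-.339,.024],-85)"
```

```text
pos [ 0.5812 -0.3336  0.1155] clos -84.9 x 5.1 q [-0.19  0.68  0.97  1.48 -0.57  1.29 -0.64] t 50.2 grip 1.0 F [0.2 0.7 0.2]
 -> tool shift [-0.5  5.5 91.5] az 0.1 tilt 0.2
```

>>> {"op": "apply_moves", "data": {"rows": [{"x":0,"y":5,"z":20,"ax":0,"ay":0,"az":0,"gripper":0},{"x":0,"y":0,"z":30,"ax":0,"ay":0,"az":0,"gripper":0},{"x":0,"y":0,"z":28,"ax":0,"ay":0,"az":0,"gripper":0},{"x":0,"y":0,"z":12,"ax":0,"ay":0,"az":0,"gripper":0},{"x":0,"y":0,"z":0,"ax":0,"ay":0,"az":0,"gripper":0}]}}

```text
clock: 50.6
position: [0.5812, -0.3383, 0.0245]
ee_rot: [0.999, 0.045, -0.002, -0.001]
ft_force: [-0.9, 0.9, 0.3]
grip_width: 0.997
grasp_force: 0.0
```

>>> {"op": "apply_moves", "data": {"rows": [{"x":0,"y":0,"z":0,"ax":0,"ay":0,"az":0,"gripper":1},{"x":0,"y":0,"z":0,"ax":0,"ay":0,"az":0,"gripper":1},{"x":0,"y":0,"z":0,"ax":0,"ay":0,"az":0,"gripper":1},{"x":0,"y":0,"z":0,"ax":0,"ay":0,"az":0,"gripper":1},{"x":0,"y":0,"z":0,"ax":0,"ay":0,"az":0,"gripper":1}]}}

```text
clock: 51.02
position: [0.5836, -0.3405, 0.0294]
ee_rot: [0.999, 0.045, 0.001, 0.0]
ft_force: [-3.1, 3.3, 8.4]
grip_width: 0.648
grasp_force: 61.5
```

>>> {"op": "apply_moves", "data": {"rows": [{"x":0,"y":0,"z":-20,"ax":0,"ay":0,"az":0,"gripper":1},{"x":0,"y":0,"z":-30,"ax":0,"ay":0,"az":0,"gripper":1},{"x":0,"y":0,"z":-30,"ax":0,"ay":0,"az":0,"gripper":1},{"x":0,"y":0,"z":-30,"ax":0,"ay":0,"az":0,"gripper":1},{"x":0,"y":0,"z":-10,"ax":0,"ay":0,"az":0,"gripper":1}]}}

```text
clock: 51.43
position: [0.5837, -0.3419, 0.1523]
ee_rot: [0.999, 0.044, 0.003, 0.001]
ft_force: [0.1, -0.9, -3.0]
grip_width: 0.654
grasp_force: 64.9
```

>>> {"op": "apply_moves", "data": {"rows": [{"x":0,"y":0,"z":-10,"ax":0,"ay":0,"az":0,"gripper":1},{"x":0,"y":0,"z":0,"ax":0,"ay":0,"az":0,"gripper":1}]}}

```text
clock: 51.6
position: [0.5829, -0.3407, 0.1582]
ee_rot: [0.999, 0.044, 0.001, 0.0]
ft_force: [-0.1, -0.3, -4.0]
grip_width: 0.651
grasp_force: 64.9
```

```bash
python3 -c "
from h import *
togo([.47,.012,.14],0)
c=snap('scene');print('handle',dark(c,(290,360,250,310)))"
```

```text
pos [ 0.5829 -0.3407  0.1582] clos -84.9 x 5.1 q [-0.18  0.65  0.99  1.42 -0.55  1.36 -0.65] t 51.6 grip 0.65 F [-0.1 -0.3 -4. ]
 -> tool shift [ -81.2 -361.3   17.9] az -84.9 tilt 0.1
handle [([331.9, 275.2], [328, 268, 13, 15, 80])]
```

>>> {"op": "apply_moves", "data": {"rows": [{"x":0,"y":0,"z":0,"ax":0,"ay":0,"az":-7,"gripper":1},{"x":0,"y":0,"z":0,"ax":0,"ay":0,"az":-7,"gripper":1},{"x":0,"y":0,"z":0,"ax":0,"ay":0,"az":-7,"gripper":1},{"x":0,"y":0,"z":0,"ax":0,"ay":0,"az":-7,"gripper":1},{"x":0,"y":0,"z":0,"ax":0,"ay":0,"az":-7,"gripper":1}]}}

```text
clock: 52.07
position: [0.5817, -0.3396, 0.1542]
ee_rot: [0.938, 0.346, -0.001, -0.001]
ft_force: [-0.3, -0.2, -3.3]
grip_width: 0.653
grasp_force: 64.9
```

>>> {"op": "apply_moves", "data": {"rows": [{"x":0,"y":0,"z":0,"ax":0,"ay":0,"az":-7,"gripper":1},{"x":0,"y":0,"z":0,"ax":0,"ay":0,"az":-7,"gripper":1},{"x":0,"y":0,"z":0,"ax":0,"ay":0,"az":-7,"gripper":1},{"x":0,"y":0,"z":0,"ax":0,"ay":0,"az":-7,"gripper":1},{"x":0,"y":0,"z":0,"ax":0,"ay":0,"az":-7,"gripper":1}]}}

```text
clock: 52.48
position: [0.5817, -0.3396, 0.1542]
ee_rot: [0.791, 0.612, -0.001, -0.002]
ft_force: [0.5, -1.1, -3.5]
grip_width: 0.65
grasp_force: 64.9
```

>>> {"op": "apply_moves", "data": {"rows": [{"x":0,"y":0,"z":0,"ax":0,"ay":0,"az":-7,"gripper":1},{"x":0,"y":0,"z":0,"ax":0,"ay":0,"az":-7,"gripper":1},{"x":0,"y":0,"z":0,"ax":0,"ay":0,"az":-1,"gripper":1},{"x":35,"y":-11,"z":0,"ax":0,"ay":0,"az":0,"gripper":1},{"x":35,"y":-11,"z":0,"ax":0,"ay":0,"az":0,"gripper":1}]}}

```text
clock: 52.9
position: [0.5585, -0.2715, 0.1544]
ee_rot: [0.709, 0.705, -0.001, -0.001]
ft_force: [0.3, 1.4, -3.3]
grip_width: 0.649
grasp_force: 64.8
```

>>> {"op": "apply_moves", "data": {"rows": [{"x":35,"y":-11,"z":0,"ax":0,"ay":0,"az":0,"gripper":1},{"x":35,"y":-11,"z":0,"ax":0,"ay":0,"az":0,"gripper":1},{"x":35,"y":-11,"z":0,"ax":0,"ay":0,"az":0,"gripper":1},{"x":35,"y":-11,"z":0,"ax":0,"ay":0,"az":0,"gripper":1},{"x":35,"y":-11,"z":0,"ax":0,"ay":0,"az":0,"gripper":1}]}}

```text
clock: 53.32
position: [0.5035, -0.0936, 0.1554]
ee_rot: [0.708, 0.706, -0.001, -0.001]
ft_force: [0.2, 0.4, -3.2]
grip_width: 0.649
grasp_force: 64.8
```

>>> {"op": "apply_moves", "data": {"rows": [{"x":35,"y":-11,"z":0,"ax":0,"ay":0,"az":0,"gripper":1},{"x":35,"y":-11,"z":0,"ax":0,"ay":0,"az":0,"gripper":1},{"x":35,"y":-11,"z":0,"ax":0,"ay":0,"az":0,"gripper":1},{"x":0,"y":0,"z":0,"ax":0,"ay":0,"az":0,"gripper":1},{"x":0,"y":0,"z":0,"ax":0,"ay":0,"az":0,"gripper":1}]}}

```text
clock: 53.73
position: [0.4707, 0.0118, 0.1557]
ee_rot: [0.706, 0.708, -0.0, -0.001]
ft_force: [-0.2, -0.6, -3.6]
grip_width: 0.653
grasp_force: 64.8
```

```bash
python3 -c "
from h import *
togo([.47,.02,.02],0)
M=R.from_quat(get_obs()['ee_rot']).as_matrix();print(M.round(3))"
```

```text
pos [0.4707 0.0118 0.1557] clos 0.2 x 90.2 q [-0.66  0.01  0.55  1.95 -0.01  1.19 -0.1 ] t 53.7 grip 0.65 F [-0.2 -0.6 -3.6]
 -> tool shift [  8.1  -0.4 135.7] az 0.2 tilt 0.1
[[-0.003  1.    -0.002]
 [ 1.     0.003  0.001]
 [ 0.001 -0.002 -1.   ]]
```

>>> {"op": "apply_moves", "data": {"rows": [{"x":8,"y":0,"z":30,"ax":0,"ay":0,"az":0,"gripper":1},{"x":0,"y":0,"z":40,"ax":0,"ay":0,"az":0,"gripper":1},{"x":0,"y":0,"z":35,"ax":0,"ay":0,"az":0,"gripper":1},{"x":0,"y":0,"z":20,"ax":0,"ay":0,"az":0,"gripper":1},{"x":0,"y":0,"z":5,"ax":0,"ay":0,"az":0,"gripper":1}]}}

```text
clock: 54.15
position: [0.4688, 0.0158, 0.0228]
ee_rot: [0.708, 0.706, -0.003, -0.002]
ft_force: [-0.9, -0.6, -3.5]
grip_width: 0.654
grasp_force: 64.7
```

>>> {"op": "apply_moves", "data": {"rows": [{"x":0,"y":0,"z":3,"ax":0,"ay":0,"az":0,"gripper":1},{"x":0,"y":0,"z":3,"ax":0,"ay":0,"az":0,"gripper":1},{"x":0,"y":0,"z":0,"ax":0,"ay":0,"az":0,"gripper":1}]}}

```text
clock: 54.4
position: [0.4728, 0.0174, 0.0215]
ee_rot: [0.707, 0.707, 0.001, 0.0]
ft_force: [-0.2, 0.0, -3.7]
grip_width: 0.653
grasp_force: 64.8
```

```bash
python3 -c "
from h import *
togo([.47,.003,.011],0)"
```

```text
pos [0.4728 0.0174 0.0215] clos 0.0 x 90.0 q [-0.62  0.22  0.54  2.08 -0.14  0.88 -0.  ] t 54.4 grip 0.65 F [-0.2  0.  -3.7]
 -> tool shift [-14.4  -2.8  10.5] az 0.0 tilt 0.1
```

>>> {"op": "apply_moves", "data": {"rows": [{"x":0,"y":0,"z":3,"ax":0,"ay":0,"az":0,"gripper":1},{"x":0,"y":0,"z":2,"ax":0,"ay":0,"az":0,"gripper":1},{"x":0,"y":0,"z":0,"ax":0,"ay":0,"az":0,"gripper":1},{"x":0,"y":0,"z":0,"ax":0,"ay":0,"az":0,"gripper":0},{"x":0,"y":0,"z":0,"ax":0,"ay":0,"az":0,"gripper":0}]}}

```text
clock: 54.82
position: [0.4727, 0.0178, 0.0165]
ee_rot: [0.707, 0.708, 0.001, 0.0]
ft_force: [-0.3, 0.4, 0.8]
grip_width: 0.909
grasp_force: 0.0
```

>>> {"op": "apply_moves", "data": {"rows": [{"x":0,"y":0,"z":0,"ax":0,"ay":0,"az":0,"gripper":0},{"x":0,"y":0,"z":0,"ax":0,"ay":0,"az":0,"gripper":0},{"x":-9,"y":0,"z":0,"ax":0,"ay":0,"az":0,"gripper":0},{"x":-8,"y":0,"z":5,"ax":0,"ay":0,"az":0,"gripper":0},{"x":0,"y":0,"z":0,"ax":0,"ay":-7,"az":0,"gripper":0}]}}

```text
clock: 55.23
position: [0.4711, -0.0085, 0.0104]
ee_rot: [0.709, 0.703, -0.042, 0.041]
ft_force: [-0.9, -1.6, -1.2]
grip_width: 0.998
grasp_force: 0.0
```

>>> {"op": "apply_moves", "data": {"rows": [{"x":0,"y":0,"z":0,"ax":0,"ay":-7,"az":0,"gripper":0},{"x":0,"y":0,"z":0,"ax":0,"ay":-7,"az":0,"gripper":0},{"x":0,"y":0,"z":0,"ax":0,"ay":-7,"az":0,"gripper":0},{"x":0,"y":0,"z":0,"ax":0,"ay":-7,"az":0,"gripper":0},{"x":0,"y":0,"z":0,"ax":0,"ay":-5,"az":0,"gripper":0}]}}

```text
clock: 55.65
position: [0.4723, 0.0017, 0.0104]
ee_rot: [0.663, 0.666, -0.242, 0.243]
ft_force: [-0.6, 0.6, 0.3]
grip_width: 0.998
grasp_force: 0.0
```

>>> {"op": "apply_moves", "data": {"rows": [{"x":0,"y":0,"z":0,"ax":0,"ay":0,"az":0,"gripper":0},{"x":0,"y":0,"z":0,"ax":0,"ay":0,"az":0,"gripper":0}]}}

```text
clock: 55.82
position: [0.4715, 0.0002, 0.0098]
ee_rot: [0.664, 0.666, -0.241, 0.24]
ft_force: [-0.8, -0.9, 0.1]
grip_width: 1.0
grasp_force: 0.0
```

```bash
python3 -c "
from h import *
togo([.472,.000,.011],0)
M=R.from_quat(get_obs()['ee_rot']).as_matrix();print(M.round(3))"
```

```text
pos [4.715e-01 2.000e-04 9.800e-03] clos 0.2 x 90.3 q [-1.05  0.54  0.59  1.98  0.36  1.07 -0.71] t 55.8 grip 1.0 F [-0.8 -0.9  0.1]
 -> tool shift [-0.9  0.5 -0.8] az 0.2 tilt 39.8
[[-0.004  1.    -0.   ]
 [ 0.768  0.003 -0.64 ]
 [-0.64  -0.003 -0.768]]
```

>>> {"op": "apply_moves", "data": {"rows": [{"x":0,"y":0,"z":0,"ax":0,"ay":0,"az":0,"gripper":1},{"x":0,"y":0,"z":0,"ax":0,"ay":0,"az":0,"gripper":1},{"x":0,"y":0,"z":0,"ax":0,"ay":0,"az":0,"gripper":1},{"x":0,"y":0,"z":0,"ax":0,"ay":0,"az":0,"gripper":1},{"x":0,"y":0,"z":0,"ax":0,"ay":0,"az":0,"gripper":1}]}}

```text
clock: 56.23
position: [0.4723, -0.0007, 0.0118]
ee_rot: [0.666, 0.665, -0.24, 0.24]
ft_force: [0.7, -0.3, 6.9]
grip_width: 0.653
grasp_force: 62.6
```

>>> {"op": "apply_moves", "data": {"rows": [{"x":-17,"y":0,"z":-20,"ax":0,"ay":0,"az":0,"gripper":1},{"x":-17,"y":0,"z":-20,"ax":0,"ay":0,"az":0,"gripper":1},{"x":-17,"y":0,"z":-20,"ax":0,"ay":0,"az":0,"gripper":1},{"x":0,"y":0,"z":0,"ax":0,"ay":0,"az":0,"gripper":1},{"x":0,"y":0,"z":0,"ax":0,"ay":7,"az":0,"gripper":1}]}}

```text
clock: 56.65
position: [0.4713, 0.003, 0.0875]
ee_rot: [0.675, 0.681, -0.2, 0.2]
ft_force: [-1.8, 0.8, -5.1]
grip_width: 0.654
grasp_force: 65.5
```

>>> {"op": "apply_moves", "data": {"rows": [{"x":0,"y":0,"z":0,"ax":0,"ay":7,"az":0,"gripper":1},{"x":0,"y":0,"z":0,"ax":0,"ay":7,"az":0,"gripper":1},{"x":0,"y":0,"z":0,"ax":0,"ay":7,"az":0,"gripper":1},{"x":0,"y":0,"z":0,"ax":0,"ay":7,"az":0,"gripper":1},{"x":0,"y":0,"z":0,"ax":0,"ay":7,"az":0,"gripper":1}]}}

```text
clock: 57.07
position: [0.4724, -0.0009, 0.0905]
ee_rot: [0.707, 0.707, 0.018, -0.015]
ft_force: [-0.3, 0.5, -4.7]
grip_width: 0.652
grasp_force: 65.5
```

>>> {"op": "apply_moves", "data": {"rows": [{"x":0,"y":0,"z":0,"ax":0,"ay":7,"az":0,"gripper":1},{"x":0,"y":0,"z":0,"ax":0,"ay":7,"az":0,"gripper":1},{"x":0,"y":0,"z":0,"ax":0,"ay":7,"az":0,"gripper":1},{"x":0,"y":0,"z":0,"ax":0,"ay":7,"az":0,"gripper":1},{"x":0,"y":0,"z":0,"ax":0,"ay":7,"az":0,"gripper":1}]}}

```text
clock: 57.48
position: [0.473, -0.002, 0.0905]
ee_rot: [0.67, 0.669, 0.23, -0.225]
ft_force: [-0.9, -0.5, -4.6]
grip_width: 0.654
grasp_force: 65.6
```

>>> {"op": "apply_moves", "data": {"rows": [{"x":0,"y":0,"z":0,"ax":0,"ay":7,"az":0,"gripper":1},{"x":0,"y":0,"z":0,"ax":0,"ay":6,"az":0,"gripper":1},{"x":0,"y":0,"z":0,"ax":0,"ay":0,"az":0,"gripper":1},{"x":0,"y":0,"z":0,"ax":0,"ay":0,"az":0,"gripper":1}]}}

```text
clock: 57.82
position: [0.4711, -0.0026, 0.0874]
ee_rot: [0.643, 0.639, 0.298, -0.3]
ft_force: [0.8, -0.3, -3.4]
grip_width: 0.65
grasp_force: 65.6
```

```bash
python3 -c "
from h import *
togo([.472,.000,.012],0)
M=R.from_quat(get_obs()['ee_rot']).as_matrix();print(M.round(3))"
```

```text
pos [ 0.4711 -0.0026  0.0874] clos -0.2 x 89.5 q [-0.09  0.54  0.66  1.92 -1.    1.55  1.03] t 57.8 grip 0.65 F [ 0.8 -0.3 -3.4]
 -> tool shift [-56.1   1.2  50.5] az -0.2 tilt 50.0
[[ 0.006  1.     0.   ]
 [ 0.642 -0.004  0.767]
 [ 0.767 -0.004 -0.642]]
```

>>> {"op": "apply_moves", "data": {"rows": [{"x":-20,"y":0,"z":17,"ax":0,"ay":0,"az":0,"gripper":1},{"x":-19,"y":0,"z":16,"ax":0,"ay":0,"az":0,"gripper":1},{"x":-12,"y":0,"z":10,"ax":0,"ay":0,"az":0,"gripper":1},{"x":-4,"y":0,"z":3,"ax":0,"ay":0,"az":0,"gripper":1},{"x":0,"y":0,"z":0,"ax":0,"ay":0,"az":0,"gripper":1}]}}

```text
clock: 58.23
position: [0.4718, 0.0007, 0.0178]
ee_rot: [0.64, 0.641, 0.299, -0.3]
ft_force: [-0.5, 0.2, -3.4]
grip_width: 0.649
grasp_force: 65.5
```

>>> {"op": "apply_moves", "data": {"rows": [{"x":0,"y":0,"z":0,"ax":0,"ay":0,"az":0,"gripper":1}]}}

```text
clock: 58.32
position: [0.4725, 0.0002, 0.019]
ee_rot: [0.64, 0.641, 0.3, -0.3]
ft_force: [0.3, -0.3, -3.4]
grip_width: 0.655
grasp_force: 65.5
```

```bash
python3 -c "
from h import *
togo([.472,.000,.0095],0)"
```

```text
pos [4.725e-01 2.000e-04 1.900e-02] clos 0.1 x 90.2 q [-0.05  0.67  0.61  1.92 -1.07  1.49  1.14] t 58.3 grip 0.65 F [ 0.3 -0.3 -3.4]
 -> tool shift [-7.4 -0.5  5.9] az 0.1 tilt 50.1
```

>>> {"op": "apply_moves", "data": {"rows": [{"x":-5,"y":0,"z":4,"ax":0,"ay":0,"az":0,"gripper":1},{"x":-3,"y":0,"z":3,"ax":0,"ay":0,"az":0,"gripper":1},{"x":0,"y":0,"z":0,"ax":0,"ay":0,"az":0,"gripper":1},{"x":0,"y":0,"z":0,"ax":0,"ay":0,"az":0,"gripper":0},{"x":0,"y":0,"z":0,"ax":0,"ay":0,"az":0,"gripper":0}]}}

```text
clock: 58.73
position: [0.4726, 0.0, 0.0082]
ee_rot: [0.64, 0.641, 0.3, -0.3]
ft_force: [0.2, 0.1, 0.1]
grip_width: 0.907
grasp_force: 0.0
```

>>> {"op": "apply_moves", "data": {"rows": [{"x":0,"y":0,"z":0,"ax":0,"ay":0,"az":0,"gripper":0},{"x":0,"y":0,"z":0,"ax":0,"ay":0,"az":0,"gripper":0},{"x":11,"y":0,"z":-10,"ax":0,"ay":-7,"az":0,"gripper":0},{"x":0,"y":0,"z":0,"ax":0,"ay":-7,"az":0,"gripper":0},{"x":0,"y":0,"z":0,"ax":0,"ay":-7,"az":0,"gripper":0}]}}

```text
clock: 59.15
position: [0.4726, -0.0024, 0.0218]
ee_rot: [0.685, 0.684, 0.177, -0.176]
ft_force: [0.4, 0.7, 0.9]
grip_width: 1.001
grasp_force: 0.0
```

>>> {"op": "apply_moves", "data": {"rows": [{"x":0,"y":0,"z":0,"ax":0,"ay":-7,"az":0,"gripper":0},{"x":0,"y":0,"z":0,"ax":0,"ay":-7,"az":0,"gripper":0},{"x":0,"y":0,"z":0,"ax":0,"ay":-7,"az":0,"gripper":0},{"x":-10,"y":0,"z":0,"ax":0,"ay":-7,"az":0,"gripper":0},{"x":-10,"y":0,"z":0,"ax":0,"ay":-7,"az":0,"gripper":0}]}}

```text
clock: 59.57
position: [0.4727, -0.0196, 0.021]
ee_rot: [0.705, 0.707, -0.032, 0.033]
ft_force: [-0.6, -1.1, -0.9]
grip_width: 0.998
grasp_force: 0.0
```

>>> {"op": "apply_moves", "data": {"rows": [{"x":-10,"y":0,"z":0,"ax":0,"ay":-7,"az":0,"gripper":0},{"x":-5,"y":0,"z":0,"ax":0,"ay":-7,"az":0,"gripper":0},{"x":0,"y":0,"z":0,"ax":0,"ay":-7,"az":0,"gripper":0},{"x":0,"y":0,"z":0,"ax":0,"ay":-7,"az":0,"gripper":0},{"x":0,"y":0,"z":0,"ax":0,"ay":-6,"az":0,"gripper":0}]}}

```text
clock: 59.98
position: [0.4724, -0.0331, 0.022]
ee_rot: [0.664, 0.667, -0.238, 0.239]
ft_force: [0.5, 1.3, -1.1]
grip_width: 1.001
grasp_force: 0.0
```

>>> {"op": "apply_moves", "data": {"rows": [{"x":0,"y":0,"z":0,"ax":0,"ay":0,"az":0,"gripper":0},{"x":0,"y":0,"z":0,"ax":0,"ay":0,"az":0,"gripper":0}]}}

```text
clock: 60.15
position: [0.4715, -0.0344, 0.0211]
ee_rot: [0.664, 0.668, -0.238, 0.237]
ft_force: [0.6, -0.7, 0.8]
grip_width: 1.0
grasp_force: 0.0
```

```bash
python3 -c "
from h import *
togo([.472,-.037,.007],0)
M=R.from_quat(get_obs()['ee_rot']).as_matrix();print(M.round(3))
t=snap('top');c=snap('scene')
for n,k in(('t',t),('s',c)):
  h=cv2.cvtColor(k['color'],cv2.COLOR_RGB2HSV);q=proj(k,[.472,-.02,.05]).astype(int)
  sub=h[q[1]-16:q[1]+22,q[0]-18:q[0]+22]; m=(sub[...,1]>65)&(sub[...,0]>14)&(sub[...,0]<28)&(sub[...,2]>90); yx=np.argwhere(m); print(n,q,len(yx),(yx.mean(0)[::-1]+[q[0]-18,q[1]-16]) if len(yx) else '')
print('expect lid face +y / -y mid:',proj(c,[.472,.005,.028]),proj(c,[.472,-.051,.028]))
"
```

```text
pos [ 0.4715 -0.0344  0.0211] clos 0.3 x 90.5 q [-1.34  0.71  1.05  2.03  0.05  0.96 -0.36] t 60.1 grip 1.0 F [ 0.6 -0.7  0.8]
 -> tool shift [ 6.9  0.5 12.6] az 0.3 tilt 39.3
[[-0.006  1.     0.   ]
 [ 0.774  0.005 -0.633]
 [-0.633 -0.004 -0.774]]
t [286 211] 111 [278.00900901 212.15315315]
s [248 215] 109 [248.28440367 209.53211009]
expect lid face +y / -y mid: [244.37281816 214.80461872] [253.45221924 226.01477359]
```

>>> {"op": "apply_moves", "data": {"rows": [{"x":4,"y":0,"z":6,"ax":0,"ay":0,"az":0,"gripper":0},{"x":3,"y":0,"z":6,"ax":0,"ay":0,"az":0,"gripper":0},{"x":0,"y":0,"z":0,"ax":0,"ay":0,"az":0,"gripper":0},{"x":0,"y":0,"z":0,"ax":0,"ay":0,"az":0,"gripper":0}]}}

```text
clock: 60.58
position: [0.471, -0.038, 0.0078]
ee_rot: [0.666, 0.667, -0.237, 0.236]
ft_force: [-0.1, -0.9, 0.5]
grip_width: 0.998
grasp_force: 0.0
```

>>> {"op": "apply_moves", "data": {"rows": [{"x":0,"y":0,"z":0,"ax":0,"ay":0,"az":0,"gripper":1},{"x":0,"y":0,"z":0,"ax":0,"ay":0,"az":0,"gripper":1},{"x":0,"y":0,"z":0,"ax":0,"ay":0,"az":0,"gripper":1},{"x":0,"y":0,"z":0,"ax":0,"ay":0,"az":0,"gripper":1},{"x":0,"y":0,"z":0,"ax":0,"ay":0,"az":0,"gripper":1}]}}

```text
clock: 61.0
position: [0.4718, -0.0373, 0.0083]
ee_rot: [0.665, 0.667, -0.237, 0.236]
ft_force: [-0.4, 0.8, 5.5]
grip_width: 0.646
grasp_force: 63.8
```

>>> {"op": "apply_moves", "data": {"rows": [{"x":-17,"y":0,"z":-20,"ax":0,"ay":0,"az":0,"gripper":1},{"x":-17,"y":0,"z":-20,"ax":0,"ay":0,"az":0,"gripper":1},{"x":-17,"y":0,"z":-20,"ax":0,"ay":0,"az":0,"gripper":1},{"x":0,"y":0,"z":0,"ax":0,"ay":0,"az":0,"gripper":1},{"x":0,"y":0,"z":0,"ax":0,"ay":7,"az":0,"gripper":1}]}}

```text
clock: 61.42
position: [0.4719, -0.0352, 0.0849]
ee_rot: [0.675, 0.683, -0.199, 0.198]
ft_force: [-0.2, 1.9, -3.5]
grip_width: 0.643
grasp_force: 65.9
```

>>> {"op": "apply_moves", "data": {"rows": [{"x":0,"y":0,"z":0,"ax":0,"ay":7,"az":0,"gripper":1},{"x":0,"y":0,"z":0,"ax":0,"ay":7,"az":0,"gripper":1},{"x":0,"y":0,"z":0,"ax":0,"ay":7,"az":0,"gripper":1},{"x":0,"y":0,"z":0,"ax":0,"ay":7,"az":0,"gripper":1},{"x":0,"y":0,"z":0,"ax":0,"ay":7,"az":0,"gripper":1}]}}

```text
clock: 61.83
position: [0.472, -0.0383, 0.0874]
ee_rot: [0.706, 0.708, 0.02, -0.02]
ft_force: [-1.6, 1.3, -4.8]
grip_width: 0.65
grasp_force: 65.8
```

>>> {"op": "apply_moves", "data": {"rows": [{"x":0,"y":0,"z":0,"ax":0,"ay":7,"az":0,"gripper":1},{"x":0,"y":0,"z":0,"ax":0,"ay":7,"az":0,"gripper":1},{"x":0,"y":0,"z":0,"ax":0,"ay":7,"az":0,"gripper":1},{"x":0,"y":0,"z":0,"ax":0,"ay":7,"az":0,"gripper":1},{"x":0,"y":0,"z":0,"ax":0,"ay":7,"az":0,"gripper":1}]}}

```text
clock: 62.25
position: [0.4707, -0.039, 0.086]
ee_rot: [0.674, 0.674, 0.212, -0.216]
ft_force: [-0.1, 0.9, -4.2]
grip_width: 0.645
grasp_force: 65.8
```

>>> {"op": "apply_moves", "data": {"rows": [{"x":0,"y":0,"z":0,"ax":0,"ay":7,"az":0,"gripper":1},{"x":0,"y":0,"z":0,"ax":0,"ay":6,"az":0,"gripper":1},{"x":0,"y":0,"z":0,"ax":0,"ay":0,"az":0,"gripper":1},{"x":0,"y":0,"z":0,"ax":0,"ay":0,"az":0,"gripper":1}]}}

```text
clock: 62.58
position: [0.469, -0.0407, 0.0836]
ee_rot: [0.649, 0.644, 0.282, -0.29]
ft_force: [-0.2, 0.8, -3.3]
grip_width: 0.644
grasp_force: 65.9
```

```bash
python3 -c "
from h import *
togo([.472,-.037,.012],0)
M=R.from_quat(get_obs()['ee_rot']).as_matrix();print(M.round(3))"
```

```text
pos [ 0.469  -0.0407  0.0836] clos -0.1 x 89.0 q [-0.14  0.61  0.8   1.88 -1.    1.62  1.08] t 62.6 grip 0.64 F [-0.2  0.8 -3.3]
 -> tool shift [-50.4   3.9  50.8] az -0.1 tilt 47.7
[[ 0.011  1.    -0.008]
 [ 0.673 -0.002  0.74 ]
 [ 0.74  -0.014 -0.673]]
```

>>> {"op": "apply_moves", "data": {"rows": [{"x":0,"y":0,"z":0,"ax":-0.7,"ay":3.2,"az":0,"gripper":1},{"x":-18,"y":0,"z":15,"ax":0,"ay":0,"az":0,"gripper":1},{"x":-17,"y":0,"z":13,"ax":0,"ay":0,"az":0,"gripper":1},{"x":-10,"y":0,"z":8,"ax":0,"ay":0,"az":0,"gripper":1},{"x":0,"y":0,"z":0,"ax":0,"ay":0,"az":0,"gripper":1}]}}

```text
clock: 63.0
position: [0.4693, -0.0375, 0.0267]
ee_rot: [0.64, 0.636, 0.304, -0.305]
ft_force: [0.1, -0.7, -4.4]
grip_width: 0.647
grasp_force: 66.0
```

>>> {"op": "apply_moves", "data": {"rows": [{"x":0,"y":0,"z":0,"ax":0,"ay":0,"az":0,"gripper":1}]}}

```text
clock: 63.08
position: [0.4702, -0.0384, 0.0288]
ee_rot: [0.64, 0.636, 0.305, -0.304]
ft_force: [-0.0, -0.4, -3.2]
grip_width: 0.65
grasp_force: 66.0
```

```bash
python3 -c "
from h import *
togo([.472,-.037,.0167],0)"
```

```text
pos [ 0.4702 -0.0384  0.0288] clos -0.3 x 89.6 q [-0.06  0.73  0.73  1.88 -1.09  1.61  1.19] t 63.1 grip 0.65 F [-0.  -0.4 -3.2]
 -> tool shift [-8.6  1.8  8.7] az -0.3 tilt 51.0
```

>>> {"op": "apply_moves", "data": {"rows": [{"x":-6,"y":0,"z":5,"ax":0,"ay":0,"az":0,"gripper":1},{"x":-3,"y":0,"z":3,"ax":0,"ay":0,"az":0,"gripper":1},{"x":-1,"y":0,"z":1,"ax":0,"ay":0,"az":0,"gripper":1},{"x":0,"y":0,"z":0,"ax":0,"ay":0,"az":0,"gripper":1},{"x":0,"y":0,"z":0,"ax":0,"ay":0,"az":0,"gripper":0}]}}

```text
clock: 63.5
position: [0.4708, -0.0387, 0.0165]
ee_rot: [0.64, 0.636, 0.306, -0.303]
ft_force: [0.1, -0.0, 0.3]
grip_width: 0.775
grasp_force: 0.0
```

>>> {"op": "apply_moves", "data": {"rows": [{"x":0,"y":0,"z":0,"ax":0,"ay":0,"az":0,"gripper":0},{"x":0,"y":0,"z":0,"ax":0,"ay":0,"az":0,"gripper":0},{"x":0,"y":0,"z":0,"ax":0,"ay":0,"az":0,"gripper":0},{"x":10,"y":0,"z":-9,"ax":0,"ay":-7,"az":0,"gripper":0},{"x":0,"y":0,"z":0,"ax":0,"ay":-7,"az":0,"gripper":0}]}}

```text
clock: 63.92
position: [0.4695, -0.0428, 0.0273]
ee_rot: [0.676, 0.666, 0.223, -0.222]
ft_force: [1.6, 1.2, 1.0]
grip_width: 1.003
grasp_force: 0.0
```

>>> {"op": "apply_moves", "data": {"rows": [{"x":0,"y":0,"z":0,"ax":0,"ay":-7,"az":0,"gripper":0},{"x":0,"y":0,"z":0,"ax":0,"ay":-7,"az":0,"gripper":0},{"x":0,"y":0,"z":0,"ax":0,"ay":-7,"az":0,"gripper":0},{"x":0,"y":0,"z":0,"ax":0,"ay":-7,"az":0,"gripper":0},{"x":-10,"y":0,"z":0,"ax":0,"ay":-7,"az":0,"gripper":0}]}}

```text
clock: 64.33
position: [0.4698, -0.0481, 0.0267]
ee_rot: [0.709, 0.704, 0.028, -0.029]
ft_force: [-0.2, -0.2, -0.3]
grip_width: 1.0
grasp_force: 0.0
```

>>> {"op": "apply_moves", "data": {"rows": [{"x":-10,"y":0,"z":0,"ax":0,"ay":-2,"az":0,"gripper":0},{"x":0,"y":0,"z":0,"ax":0,"ay":0,"az":0,"gripper":0},{"x":0,"y":0,"z":0,"ax":0,"ay":0,"az":0,"gripper":0}]}}

```text
clock: 64.58
position: [0.4686, -0.0589, 0.0248]
ee_rot: [0.709, 0.704, 0.015, -0.02]
ft_force: [-0.4, -0.4, 0.1]
grip_width: 0.997
grasp_force: 0.0
```

```bash
python3 -c "
from h import *
togo([.472,-.058,.012],0)
M=R.from_quat(get_obs()['ee_rot']).as_matrix();print(M.round(3))
t=snap('top');c=snap('scene')
print(lid(t,.066,(265,320,185,235)),lid(c,.066,(230,275,195,240)),proj(c,[.472,-.058,.066]))"
```

```text
pos [ 0.4686 -0.0589  0.0248] clos -0.4 x 89.6 q [-0.94  0.42  1.17  2.08 -0.53  0.98  0.52] t 64.6 grip 1.0 F [-0.4 -0.4  0.1]
 -> tool shift [ 0.3  3.5 12.8] az -0.4 tilt 2.8
[[ 0.007  1.    -0.006]
 [ 0.999 -0.007  0.049]
 [ 0.049 -0.006 -0.999]]
[] [(array([ 0.4665, -0.0666]), np.float64(14.5), array([0.06 , 0.057]))] [254.70542174 219.75110486]
```

>>> {"op": "apply_moves", "data": {"rows": [{"x":0,"y":3,"z":0,"ax":-0.3,"ay":-2.8,"az":0,"gripper":0},{"x":0,"y":0,"z":7,"ax":0,"ay":0,"az":0,"gripper":0},{"x":0,"y":0,"z":6,"ax":0,"ay":0,"az":0,"gripper":0},{"x":0,"y":0,"z":0,"ax":0,"ay":0,"az":0,"gripper":0},{"x":0,"y":0,"z":0,"ax":0,"ay":0,"az":0,"gripper":0}]}}

```text
clock: 65.1
position: [0.4711, -0.0601, 0.0114]
ee_rot: [0.71, 0.704, -0.001, -0.0]
ft_force: [0.1, 0.0, -0.2]
grip_width: 1.003
grasp_force: 0.0
```

>>> {"op": "apply_moves", "data": {"rows": [{"x":0,"y":0,"z":0,"ax":0,"ay":0,"az":0,"gripper":1},{"x":0,"y":0,"z":0,"ax":0,"ay":0,"az":0,"gripper":1},{"x":0,"y":0,"z":0,"ax":0,"ay":0,"az":0,"gripper":1},{"x":0,"y":0,"z":0,"ax":0,"ay":0,"az":0,"gripper":1},{"x":0,"y":0,"z":0,"ax":0,"ay":0,"az":0,"gripper":1}]}}

```text
clock: 65.52
position: [0.472, -0.0594, 0.0123]
ee_rot: [0.71, 0.704, -0.0, 0.0]
ft_force: [-2.4, -1.0, 5.5]
grip_width: 0.646
grasp_force: 64.5
```

```bash
python3 -c "
from h import *
togo([.657,-.081,.15],-1)
t=snap('top');c=snap('scene')
def br(k,z,c0,c1):
  h=cv2.cvtColor(k['color'],cv2.COLOR_RGB2HSV); m=((h[...,2]>150)&(h[...,1]<60)).astype(np.uint8)
  N,l,s,ce=cv2.connectedComponentsWithStats(cv2.erode(m,np.ones((3,3))))
  for i in range(1,N):
    if 60<s[i,4]<3000 and c0[0]<ce[i][0]<c1[0] and c0[1]<ce[i][1]<c1[1]: print(s[i].tolist(),ce[i].round(1),ray(k,*ce[i],z).round(3))
a=proj(t,[.75,.19,.02]);b=proj(t,[.57,-.12,.02]);print(a,b);br(t,.08,a,b)
print([np.round(proj(t,[.657,y,.082]),1).tolist() for y in(.133,.0615,-.0103)])
print('handle',dark(c,(290,360,250,310)))"
```

```text
pos [ 0.472  -0.0594  0.0123] clos -0.4 x 89.6 q [-0.97  0.45  1.17  2.09 -0.53  0.93  0.49] t 65.5 grip 0.65 F [-2.4 -1.   5.5]
 -> tool shift [ -20.3  185.2 -137.7] az 0.6 tilt 0.0
[212.77984383 121.50418937] [318.83684107 177.69294692]
[265, 136, 18, 17, 278] [273.7 143.9] [0.661 0.01  0.08 ]
[224, 139, 17, 18, 272] [232.1 147.7] [0.654 0.128 0.08 ]
[245, 139, 17, 17, 276] [252.9 147. ] [0.654 0.069 0.08 ]
[[230.1, 146.5], [255.4, 145.8], [280.8, 145.0]]
handle [([331.4, 276.2], [328, 271, 8, 12, 67]), ([326.9, 286.8], [323, 283, 9, 8, 17])]
```

>>> {"op": "apply_moves", "data": {"rows": [{"x":0,"y":0,"z":-25,"ax":0,"ay":0,"az":0,"gripper":1},{"x":0,"y":0,"z":-35,"ax":0,"ay":0,"az":0,"gripper":1},{"x":0,"y":0,"z":-35,"ax":0,"ay":0,"az":0,"gripper":1},{"x":0,"y":0,"z":-25,"ax":0,"ay":0,"az":0,"gripper":1},{"x":0,"y":0,"z":0,"ax":0,"ay":0,"az":0,"gripper":1}]}}

```text
clock: 66.03
position: [0.4744, -0.0596, 0.1358]
ee_rot: [0.71, 0.704, 0.004, 0.001]
ft_force: [0.7, 0.8, -4.0]
grip_width: 0.642
grasp_force: 67.2
```

>>> {"op": "apply_moves", "data": {"rows": [{"x":-1,"y":37,"z":0,"ax":0,"ay":0,"az":0.6,"gripper":1},{"x":-1,"y":37,"z":0,"ax":0,"ay":0,"az":0,"gripper":1},{"x":-1,"y":37,"z":0,"ax":0,"ay":0,"az":0,"gripper":1},{"x":-1,"y":37,"z":0,"ax":0,"ay":0,"az":0,"gripper":1},{"x":-1,"y":37,"z":0,"ax":0,"ay":0,"az":0,"gripper":1}]}}

```text
clock: 66.45
position: [0.6369, -0.0656, 0.1328]
ee_rot: [0.713, 0.702, -0.001, 0.0]
ft_force: [0.1, -0.4, -1.9]
grip_width: 0.645
grasp_force: 66.9
```

>>> {"op": "apply_moves", "data": {"rows": [{"x":0,"y":0,"z":0,"ax":0,"ay":0,"az":0,"gripper":1},{"x":0,"y":0,"z":0,"ax":0,"ay":0,"az":0,"gripper":1}]}}

```text
clock: 66.62
position: [0.6361, -0.067, 0.133]
ee_rot: [0.713, 0.701, -0.003, 0.002]
ft_force: [-1.1, 0.3, -3.3]
grip_width: 0.646
grasp_force: 67.4
```

```bash
python3 -c "
from h import *
togo([.657,-.066,.0345],-1)"
```

```text
pos [ 0.6361 -0.067   0.133 ] clos -1.0 x 89.0 q [-0.68  0.61  1.02  1.56 -0.53  1.28  0.4 ] t 66.6 grip 0.65 F [-1.1  0.3 -3.3]
 -> tool shift [ 1.9 21.  98.5] az 0.0 tilt 0.4
```

>>> {"op": "apply_moves", "data": {"rows": [{"x":2,"y":20,"z":20,"ax":0,"ay":0,"az":0,"gripper":1},{"x":0,"y":0,"z":30,"ax":0,"ay":0,"az":0,"gripper":1},{"x":0,"y":0,"z":28,"ax":0,"ay":0,"az":0,"gripper":1},{"x":0,"y":0,"z":12,"ax":0,"ay":0,"az":0,"gripper":1},{"x":0,"y":0,"z":0,"ax":0,"ay":0,"az":0,"gripper":1}]}}

```text
clock: 67.03
position: [0.6533, -0.0642, 0.0428]
ee_rot: [0.713, 0.701, -0.003, -0.0]
ft_force: [-0.2, 0.7, -3.4]
grip_width: 0.645
grasp_force: 67.3
```

>>> {"op": "apply_moves", "data": {"rows": [{"x":0,"y":0,"z":0,"ax":0,"ay":0,"az":0,"gripper":1}]}}

```text
clock: 67.12
position: [0.6557, -0.0648, 0.0466]
ee_rot: [0.713, 0.701, -0.001, 0.002]
ft_force: [0.2, -0.1, -2.6]
grip_width: 0.646
grasp_force: 67.3
```

```bash
python3 -c "
from h import *
togo([.657,-.066,.0345],-1)
M=R.from_quat(get_obs()['ee_rot']).as_matrix();print(M.round(3))"
```

```text
pos [ 0.6557 -0.0648  0.0466] clos -1.0 x 89.0 q [-0.62  0.72  0.94  1.58 -0.62  1.16  0.44] t 67.1 grip 0.65 F [ 0.2 -0.1 -2.6]
 -> tool shift [-1.1  1.3 12.1] az 0.0 tilt 0.2
[[ 0.017  1.     0.002]
 [ 1.    -0.017 -0.004]
 [-0.004  0.002 -1.   ]]
```

>>> {"op": "apply_moves", "data": {"rows": [{"x":0,"y":0,"z":6,"ax":0,"ay":0,"az":0,"gripper":1},{"x":0,"y":0,"z":4,"ax":0,"ay":0,"az":0,"gripper":1},{"x":0,"y":0,"z":2,"ax":0,"ay":0,"az":0,"gripper":1},{"x":0,"y":0,"z":0,"ax":0,"ay":0,"az":0,"gripper":1}]}}

```text
clock: 67.45
position: [0.6566, -0.0648, 0.0347]
ee_rot: [0.713, 0.701, -0.0, 0.002]
ft_force: [0.6, -0.3, -3.0]
grip_width: 0.644
grasp_force: 67.5
```

```bash
python3 -c "
from h import *
togo([.657,-.066,.0345],-1)"
```

```text
pos [ 0.6566 -0.0648  0.0347] clos -1.0 x 89.0 q [-0.61  0.74  0.93  1.58 -0.63  1.14  0.44] t 67.5 grip 0.64 F [ 0.6 -0.3 -3. ]
 -> tool shift [-1.2  0.4  0.2] az 0.0 tilt 0.3
```

Not touching yet, so I'll lower 2 mm more, then release and rise clear.

>>> {"op": "apply_moves", "data": {"rows": [{"x":0,"y":0,"z":1.5,"ax":0,"ay":0,"az":0,"gripper":1},{"x":0,"y":0,"z":0.5,"ax":0,"ay":0,"az":0,"gripper":1},{"x":0,"y":0,"z":0,"ax":0,"ay":0,"az":0,"gripper":1},{"x":0,"y":0,"z":0,"ax":0,"ay":0,"az":0,"gripper":0},{"x":0,"y":0,"z":0,"ax":0,"ay":0,"az":0,"gripper":0}]}}

```text
clock: 67.87
position: [0.6569, -0.065, 0.0332]
ee_rot: [0.713, 0.701, -0.0, 0.003]
ft_force: [-0.4, 0.0, -1.2]
grip_width: 0.899
grasp_force: 0.0
```

>>> {"op": "apply_moves", "data": {"rows": [{"x":0,"y":0,"z":0,"ax":0,"ay":0,"az":0,"gripper":0},{"x":0,"y":0,"z":0,"ax":0,"ay":0,"az":0,"gripper":0},{"x":0,"y":0,"z":-25,"ax":0,"ay":0,"az":0,"gripper":0},{"x":0,"y":0,"z":-35,"ax":0,"ay":0,"az":0,"gripper":0},{"x":0,"y":0,"z":-35,"ax":0,"ay":0,"az":0,"gripper":0}]}}

```text
clock: 68.28
position: [0.6554, -0.0645, 0.1278]
ee_rot: [0.713, 0.701, -0.001, 0.002]
ft_force: [1.6, 0.4, 0.8]
grip_width: 0.998
grasp_force: 0.0
```

>>> {"op": "apply_moves", "data": {"rows": [{"x":0,"y":0,"z":-35,"ax":0,"ay":0,"az":0,"gripper":0},{"x":0,"y":-35,"z":-20,"ax":0,"ay":0,"az":0,"gripper":0},{"x":0,"y":-40,"z":0,"ax":0,"ay":0,"az":0,"gripper":0},{"x":0,"y":-40,"z":0,"ax":0,"ay":0,"az":0,"gripper":0},{"x":0,"y":-40,"z":0,"ax":0,"ay":0,"az":0,"gripper":0}]}}

```text
clock: 68.7
position: [0.5083, -0.0626, 0.1828]
ee_rot: [0.714, 0.7, -0.001, 0.003]
ft_force: [-1.5, 0.1, 3.3]
grip_width: 1.0
grasp_force: 0.0
```

>>> {"op": "apply_moves", "data": {"rows": [{"x":0,"y":0,"z":0,"ax":0,"ay":0,"az":0,"gripper":0},{"x":0,"y":0,"z":0,"ax":0,"ay":0,"az":0,"gripper":0},{"x":0,"y":0,"z":0,"ax":0,"ay":0,"az":0,"gripper":0}]}}

```text
clock: 68.95
position: [0.5117, -0.0611, 0.1849]
ee_rot: [0.713, 0.701, 0.0, 0.004]
ft_force: [0.2, -0.5, -0.0]
grip_width: 0.996
grasp_force: 0.0
```

```bash
python3 -c "
from h import *
togo([.5,-.066,.2],-1)
t=snap('top');c=snap('scene')
h=cv2.cvtColor(t['color'],cv2.COLOR_RGB2HSV); m=((h[...,2]>150)&(h[...,1]<60)).astype(np.uint8)
N,l,s,ce=cv2.connectedComponentsWithStats(cv2.erode(m,np.ones((3,3))))
for i in range(1,N):
  if 60<s[i,4]<3000 and 212<ce[i][0]<319 and 121<ce[i][1]<178: print(s[i].tolist(),ce[i].round(1),ray(t,*ce[i],.08).round(3))
for z in(.088,):
  M=h[130:175,285:318]; mm=(h[...,2]>165)&(h[...,1]>60)&(h[...,1]<130)&(h[...,0]>17)&(h[...,0]<28); q=np.zeros_like(mm); q[125:178,283:322]=mm[125:178,283:322]
  for k in cv2.findContours(q.astype(np.uint8),0,1)[0]:
    if cv2.contourArea(k)>60: r=cv2.minAreaRect(k);print('lid',r,ray(t,*r[0],z))
print('lid exp',proj(t,[.657,-.065,.088]),'scene exp',proj(c,[.657,-.065,.088]))
hs=cv2.cvtColor(c['color'],cv2.COLOR_RGB2HSV);print(lid(c,.088,(285,345,180,225)))
print('handle',dark(c,(290,360,250,310)))
a=cv2.resize(t['color'][110:200,200:340,::-1],None,fx=3,fy=3,interpolation=cv2.INTER_CUBIC); b=cv2.resize(c['color'][150:290,230:350,::-1],None,fx=3,fy=3,interpolation=cv2.INTER_CUBIC)
a=cv2.copyMakeBorder(a,0,b.shape[0]-a.shape[0],0,0,cv2.BORDER_CONSTANT);cv2.imwrite('pics/end.png',np.hstack([a,b]))
"
```

```text
pos [ 0.5117 -0.0611  0.1849] clos -1.0 x 89.0 q [-1.1   0.2   1.27  1.83 -0.2   1.25  0.21] t 69.0 grip 1.0 F [ 0.2 -0.5 -0. ]
 -> tool shift [ -5.1 -11.5 -15.2] az 0.0 tilt 0.4
[265, 136, 18, 17, 274] [273.8 143.9] [0.661 0.009 0.08 ]
[224, 139, 17, 18, 268] [232.  147.7] [0.654 0.128 0.08 ]
[245, 139, 17, 17, 273] [252.8 146.9] [0.654 0.069 0.08 ]
[293, 145, 11, 50, 99] [298.2 170.4] [ 0.583 -0.056  0.08 ]
lid exp [300.43502883 143.85782814] scene exp [303.7676292  193.62420782]
[(array([ 0.6528, -0.0645]), np.float64(1.6), array([0.072, 0.065]))]
handle [([331.4, 276.1], [328, 271, 9, 12, 67])]
```

The numbers check out: the lid is up at (.653,-.065), all three bricks are on the board, the hammer handle is back at its rest position, and the hand is clear.

```bash
python3 -c "
from h import *
print(hand_in())"
```

```text
the job is handed in; nothing more can be done
None
```

The job is handed in, with no verdict returned: by my last measurements all three bricks are on the carved board with the mould lid up beside them, after it was rapped upside down in the knocker; the hammer is uncocked and I left the other cheeses alone (trigger not checked after release; pressing it briefly reached 96 N).

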